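# Lock the spent batteries away in the battery box

### The arm

A 6-joint arm with a two-finger parallel gripper is mounted at the origin on a cart in front of the work surface, level with it; the furniture and walls round the work are solid. World frame = base frame: x ahead of the robot, y to its left, z up, the work surface at z = 0. Lengths are in m, angles in rad, forces in N, time in s.
With the tool pointing down it reaches from about 0.375 to 0.9 m from the base axis. Payload 3.1 kg.
Tool frame: the origin (TCP) lies on the centre line of the jaws, within the pads' length; the fingertips stand 14 mm ahead of it and the grasp point (between the pads) lies 5 mm behind it; z points along the fingers, y is the line along which they close (so a half turn about z gives the same grasp; the last joint's range is limited). The gripper opens to 87 mm and grips with 3 to 60 N. Pads are 19 mm wide; open, the fingers measure 117 mm over their backs; the gripper's body (75 mm by 190 mm) begins 51 mm behind the grasp point.
Start: joints at [1.165, 0.527, 1.433, -0, 1.181, -0.178], TCP at [0.14, 0.609, 0.237] pointing down, gripper open.
Joint ranges: [-3.08, 3.08], [-0.75, 2.2], [0.22, 2.44], [-1.43, 4.57], [0, 2.65], [-2.85, 2.85]. Speed limits (rad/s): [2.79, 2.79, 3.14, 3.14, 3.14, 3.14].

### API

Orientations are given as a unit quaternion [x, y, z, w].
In Python, from rig import robot gives the robot as it stands.
- The arm moves only by the tool move_arm, never from a script. Its argument "commands" is a list of rows, each an object with "hand": the finger opening in cm, from 0 to 8.7; "travel": the shift along the tool's x, y, z in cm, a list of three; "twist": the turn, a rotation vector about the tool's x, y, z in degrees, a list of three. In form: [{"hand": hand, "travel": [dx, dy, dz], "twist": [wx, wy, wz]}, ...]. A call has 1 to 5 rows; each row shifts and turns the commanded pose from where the row before left it, along the tool's axes as they then stand; what a row does not reach is not made up. A row lasts 1/12 s, in which the tool goes at most 41.7 mm and 7.16 degrees, less where a joint would pass 70% of its speed; a pose out of reach is approached as far as the arm can. A call is refused whole if a number of a shift passes 4.17 or a number of a turn 7.16, either way. A call with a gripper value outside its range is refused whole. The fingers move at their own pace and stop on an object; "force" is the grip in N (left out, the last holds). Time passes only in rows, so rows that do not move let the fingers close. It gives the time, the measured TCP pose, the force, the opening and the grip force at its end, in the units of the state.
- robot.get_obs(): the state, without advancing time (a new reading comes with each control period).
- robot.camera(name): name is "scene" or "top" or "wrist"; returns a dict with "frame" (384x512x3 uint8, red, green, blue), "fov_y" (degrees; the focal length in pixels is half the picture's height over the tangent of half this angle, whatever the lens; pixels are square), "cx", "cy" (the principal point, pixels), "k1" (the pictures are not rectified: a ray, as slopes to the right and down, at radius r is drawn at 1 + k1 r^2 times it, then the intrinsics apply), "extrinsics" (4x4, takes a point from camera to world coordinates); the wrist camera has in their place "T_tool_cam" (4x4, takes a point from camera to tool coordinates, whose origin is the TCP and whose axes are the flange's). Camera axes: x right, y down, z forward; pixel columns grow to the right and rows downward; lengths in m; the calibration is good to about 2 mm. A picture is of the moment at which its call begins: read the wrist's pose just before it. There is no depth.
- robot.hand_in(): hands the job in; it is judged then, once.
The state is a dict: "time": time; "q": joint angles; "joint_velocities": joint speeds; "joint_torque": joint torques, N m; "position": TCP position; "tool_rot": TCP orientation; "ft_force": force on the tool from outside, world axes, zero at the start; "moment": the same for the moment, N m; "grip_width": finger opening in m; "grip_force": force on a finger pad.
Only numpy, scipy, OpenCV 4.12 (cv2) and the standard library are available. Lean on these libraries where they do the work, as an engineer would, in place of code of your own. Each camera call takes 0.05 s, during which the arm holds its last target. There are 200 camera calls.

### The job

Put every spent battery that lies on the worktop into the child-safe battery box, and leave the box shut and locked again. Stand the honey jar that is in the way on its lid upright on the worktop, turn the slotted lock a quarter turn anticlockwise with the blade of the flat-handled spreader, pull the sliding lid wide open, drop the batteries in, then push the lid fully shut and turn the lock fully back with the blade. Finish with the spreader standing in its wooden stand again, and do not disturb the pepper grinder.

Things in the scene. Friction and masses are not known exactly. Their poses are not given: they have to be found in the camera images.
- battery_box: White tub, 170 (x) x 112 (y) mm, 74 mm high, grey sliding lid; fixed, on a 5 mm drying mat. Origin: centre of its underside (heights from there); its +x end points to the robot's right. Walls 5 mm, inner floor at 8, lid top at 70 mm, a 4 mm lip along both sides. A catch block juts 27 mm in from the -y wall at x = +34 mm, 46 to 60 mm high: lower batteries at y >= 0, lying along x.
- lid (a joint): Sliding lid: 0 m shut, 0.105 m fully open; opens to the robot's left (the box's -x) over the left end wall and stays where left, about 2 N of friction. While the lock is locked it cannot open: a cam catches on the block inside. Wide open is over 0.095, fully shut under 0.006. Open, it frees the right-hand 105 mm of the box.
- lid_handle (a point): Centre of the lid's handle, an upright grey fin on the lid: 12 mm thick along the lid's x, 46 mm long along y; it rises from the lid's top (70 mm) to 95 mm above the box's underside, and this point is at 82 mm. It travels with the lid; its axes are the box's axes.
- lock (a joint): Turning angle of the lock, rad: 0 locked, 1.571 unlocked (a quarter turn anticlockwise seen from above); firm stops at both ends, about 0.08 N m of friction, stays where left. May start up to 0.12 off the locked stop. Unlocked is over 1.4, locked under 0.15.
- lock_slot (a point): Centre of the lock's steel head, a disc 33 mm across flush with the lid's top, 45 mm from the box's centre towards +x on its middle line; this point is level with the top of the disc. A straight slot 6 mm wide and 8 mm deep, its edges bevelled 2 mm, runs right across it along this frame's x axis (which turns with the lock); z up.
- box_inside (a point): Point on the box's inner floor under the middle of the opening that the open lid leaves (27 mm from the box's centre towards +x); axes of the box.
- knife_stand: Fixed wooden block for two cheese knives, 100 mm long (its x) by 50 mm (its y), 75 mm high; origin at the centre of its underside. Two slots in its top, 50 mm apart along x.
- slot_0 (a point): Mouth of one slot of the stand, in its top face at 75 mm, at x = -25 mm of the stand. Each slot is 25 mm (stand's x) by 7 mm (stand's y), 72 mm deep, its mouth bevelled 3 mm all round. Blades go in flat along the stand's x.
- slot_1 (a point): Mouth of the other slot, the same size, at x = +25 mm of the stand.
- spreader: Cheese spreader, flat dark wooden handle, 148 mm long, blade down in one of the slots. Origin at the square end of its blade, z up the handle. Blade 20 (x) x 3 (y) mm, 68 mm long; then a bolster 26 x 14 mm that rests on the stand (blade's end then 7 mm over the worktop); handle 24 (x) x 14 (y) mm from 74 to 148 mm. 70 g. Grip it from above across the 14 mm.
- spreader_tip (a point): Middle of the end of the spreader's blade (its origin). For turning the lock it sits in the slot, at least 3 mm deep and within about 10 mm of the lock's centre; going in 6 mm is comfortable.
- spreader_grip (a point): Middle of the spreader's handle, 112 mm above the blade's end.
- cheese_fork: Two-pronged steel cheese fork with a round handle (19 mm thick, 134 mm long overall), standing in the stand's other slot. Not needed. Origin at the prongs' ends, z up.
- honey_jar: Closed glass jar with a metal lid, 60 mm across, 90 mm high, 0.35 kg; stands at first on the box's lid, over the lock. Origin at the centre of its underside, z up. There is room behind and to the right of the box, for example round x 0.655, y 0.115; the drying mat counts as worktop.
- battery_0: Spent nine-volt block battery, black, 26 mm (its x) by 46 mm (its y, snap terminals at +y), 17.5 mm high, 45 g, lying flat on the worktop in front and to the right of the box. Origin at the centre of its underside. One to three of the batteries are there; the others are absent.
- battery_1: Spent nine-volt block battery, black, 26 mm (its x) by 46 mm (its y, snap terminals at +y), 17.5 mm high, 45 g, lying flat on the worktop in front and to the right of the box. Origin at the centre of its underside. One to three of the batteries are there; the others are absent.
- battery_2: Spent nine-volt block battery, black, 26 mm (its x) by 46 mm (its y, snap terminals at +y), 17.5 mm high, 45 g, lying flat on the worktop in front and to the right of the box. Origin at the centre of its underside. One to three of the batteries are there; the others are absent.
- pepper_grinder: Bystander: slim black pepper grinder, 35 mm across, 106 mm high, standing loose to the right of the box, near x 0.59, y 0.06. Leave it where it is.
- milk_pitcher: Bystander: steel milk pitcher, 105 mm high, standing behind the box; leave it alone.
Things that resemble listed ones, but are neither listed nor needed, are in the scene too. There is more than one size of the spreader; the job needs the smaller.

How it is judged:
On the way, in this order (a step that is already met when the one before it is completed fails the run):
1. the honey jar stands upright on the worktop, off the box, released (height (world z) of honey_jar between -0.012 and 0.012 m and angle between honey_jar's own z axis and vertical below 0.15 rad and contact force between honey_jar and battery_box below 0.01 N and contact force between the fingers and honey_jar below 0.01 N), for 0.2 s.
2. the lock is turned to its unlocked stop with the spreader's blade in its slot (value of joint lock above 1.4 rad and distance between spreader_tip and lock_slot below 0.013 m and z of spreader_tip in the frame of lock_slot below -0.003 m), for 0.1 s.
3. the lid is pulled wide open (value of joint lid above 0.095 m), for 0.2 s.
4. every battery lies in the box (x of battery_0 in the frame of battery_box between -0.085 and 0.085 m and y of battery_0 in the frame of battery_box between -0.056 and 0.056 m and z of battery_0 in the frame of battery_box between 0 and 0.06 m and contact force between the fingers and battery_0 below 0.01 N and x of battery_1 in the frame of battery_box between -0.085 and 0.085 m and y of battery_1 in the frame of battery_box between -0.056 and 0.056 m and z of battery_1 in the frame of battery_box between 0 and 0.06 m and contact force between the fingers and battery_1 below 0.01 N and x of battery_2 in the frame of battery_box between -0.085 and 0.085 m and y of battery_2 in the frame of battery_box between -0.056 and 0.056 m and z of battery_2 in the frame of battery_box between 0 and 0.06 m and contact force between the fingers and battery_2 below 0.01 N), for 0.2 s.
5. the lid is pushed fully shut (value of joint lid below 0.006 m), for 0.2 s.
6. the lock is turned back to its locked stop with the spreader's blade in its slot (value of joint lock below 0.15 rad and distance between spreader_tip and lock_slot below 0.013 m and z of spreader_tip in the frame of lock_slot below -0.003 m), for 0.1 s.
At the end, for the whole second after the job is handed in: Jar upright (0.15 rad) on the worktop, clear of the box; all batteries in the box; lid shut to within 6 mm; lock within 0.15 rad of its locked stop; spreader let go, standing blade down in a slot of the stand (blade end within 12 mm of its middle, under 15 mm above the worktop), at rest (all of step 1 and all of step 4 and value of joint lid below 0.006 m and value of joint lock below 0.15 rad and (horizontal distance between spreader_tip and slot_0 below 0.012 m or horizontal distance between spreader_tip and slot_1 below 0.012 m) and height (world z) of spreader_tip below 0.015 m and angle between spreader's own z axis and vertical below 0.15 rad and contact force between the fingers and spreader below 0.01 N and linear speed of spreader below 0.05 m/s); the robot touches nothing.
It fails at once if the honey jar is tipped over (angle between honey_jar's own z axis and vertical above 0.7 rad).
It fails at once if the pepper grinder is shifted by more than 30 mm (distance of pepper_grinder from where it was at the start of the episode above 0.03 m).
Of battery_0, battery_1, battery_2 only 1 to 3 are there at a start; the rules pass over those that are not, and their reading is None.
At some moment in a run one of battery_0, battery_1, battery_2 may be knocked a few centimetres aside while the robot is not near it.
It also fails if it takes over 210 s, if anything falls off the work surface, if the arm or the gripper's body presses on something with over 40 N, if the wrist force passes 120 N, or if a joint passes its speed limit or range.

## Working session

There is one attempt and no reset: what is moved stays moved. The work goes in short steps, Python scripts to look and compute and a tool call to move; the robot and the scene stay as the last step left them, time stands still between calls to the robot, and variables do not carry over. Pictures are saved under pics/ and viewed, at most 14 in all, crops included, and the job is handed in when it is done.

Besides the shell and the picture viewer there is one more tool, called after "Call:" by a JSON object that holds its "name" and its "arguments", one argument or row to a line. move_arm: Moves the arm, as the interface text tells. Its arguments: {"type":"object","properties":{"commands":{"type":"array"},"force":{"type":"number"}},"required":["commands"]}

```bash
mkdir -p pics; ls
cat > h.py <<'E'
import numpy as np, cv2, pickle
from rig import robot
from scipy.spatial.transform import Rotation as R
def snap(name,fn):
    o=robot.get_obs(); c=robot.camera(name); c=dict(c)
    if name=='wrist':
        T=np.eye(4);T[:3,:3]=R.from_quat(o['tool_rot']).as_matrix();T[:3,3]=o['position']
        c['extrinsics']=T@np.array(c['T_tool_cam'])
    cv2.imwrite(f'pics/{fn}.png',c['frame'][:,:,::-1]); pickle.dump(c,open(f'pics/{fn}.pkl','wb'))
    return c
def load(fn): return pickle.load(open(f'pics/{fn}.pkl','rb'))
def ray(c,u,v):
    f=192/np.tan(np.radians(c['fov_y'])/2)
    d=np.array([(u-c['cx'])/f,(v-c['cy'])/f]); s=d.copy()
    for _ in range(30): s=d/(1+c['k1']*(s@s))
    E=np.array(c['extrinsics']); return E[:3,3],E[:3,:3]@np.array([s[0],s[1],1])
def onz(c,u,v,z):
    p,d=ray(c,u,v); return p+d*(z-p[2])/d[2]
def proj(c,P):
    f=192/np.tan(np.radians(c['fov_y'])/2);E=np.array(c['extrinsics'])
    q=E[:3,:3].T@(np.array(P)-E[:3,3]); s=q[:2]/q[2]; s=s*(1+c['k1']*(s@s))
    return s*f+[c['cx'],c['cy']]
def tri(*obs):
    A=np.zeros((3,3));b=np.zeros(3)
    for c,u,v in obs:
        p,d=ray(c,u,v);d=d/np.linalg.norm(d);M=np.eye(3)-np.outer(d,d);A+=M;b+=M@p
    x=np.linalg.solve(A,b); return x
def st():
    o=robot.get_obs(); print(o['time'],np.round(o['position'],4),'rpy',R.from_quat(o['tool_rot']).as_euler('ZYX',degrees=True).round(2),'F',np.round(o['ft_force'],1),'w',o['grip_width'],o['grip_force'],'q',np.round(o['q'],2))
E
python3 - <<'E'
from h import *
st()
for n in ['scene','top','wrist']:
    c=snap(n,n+'0'); print(n,c['fov_y'],c['cx'],c['cy'],c['k1'],np.round(c['extrinsics'],3).tolist())
    if n=='wrist': print(np.round(c['T_tool_cam'],4).tolist())
E
```

```text
pics
0.0 [0.1402 0.6083 0.2356] rpy [ 1.6701e+02 -2.0000e-02 -1.7988e+02] F [-0.6 -0.1 -0. ] w 0.08705983440267843 0.0 q [ 1.17  0.53  1.43 -0.    1.18 -0.18]
scene 52.0123600692396 256.3040945447856 187.29383385995712 -0.06930273067722902 [[-0.806, -0.445, 0.39, 0.239], [-0.591, 0.615, -0.522, 0.671], [-0.008, -0.651, -0.759, 0.741], [0.0, 0.0, 0.0, 1.0]]
top 48.23040062507955 253.80145704429583 193.26524107019264 -0.1136778371565968 [[0.007, -0.996, 0.085, 0.474], [-0.999, -0.005, 0.032, 0.207], [-0.031, -0.085, -0.996, 0.96], [0.0, 0.0, 0.0, 1.0]]
wrist 60.64550012744655 255.60462472745093 197.516769602052 -0.04772891215401655 [[0.224, 0.941, 0.253, 0.072], [0.975, -0.215, -0.06, 0.625], [-0.003, 0.26, -0.966, 0.382], [0.0, 0.0, 0.0, 1.0]]
[[0.0013, -0.9656, -0.26, 0.0706], [1.0, 0.0014, -0.0002, 0.0001], [0.0006, -0.26, 0.9656, -0.1468], [0.0, 0.0, 0.0, 1.0]]
```

View pics/top0.png

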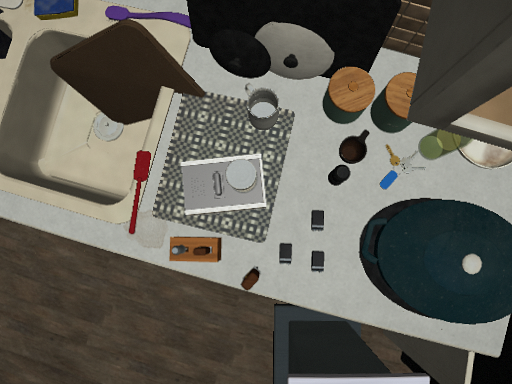

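View pics/scene0.png

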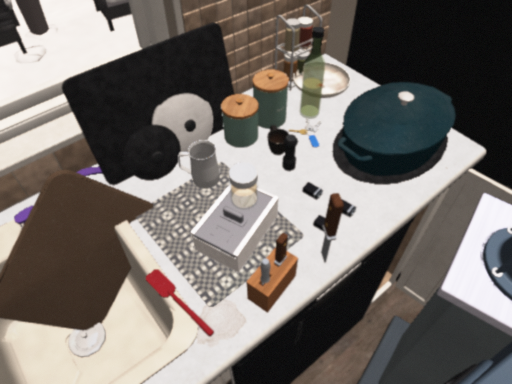

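Top view: box with jar at (241,172), stand (195,250) with fork (178,250) and dark spreader (203,250), batteries at (317,220), (286,253), (317,260), grinder (339,174), a larger spreader at (250,278). I'll enlarge crops of both views.

Run:
```python
import cv2,numpy as np
a=cv2.imread('pics/top0.png')[140:300,150:350]; b=cv2.imread('pics/scene0.png')[155:315,180:370]
a=cv2.resize(a,None,fx=4,fy=3.75,interpolation=2)[:600]
b=cv2.resize(b,None,fx=4,fy=3.75,interpolation=2)
cv2.imwrite('pics/ca.png',a);cv2.imwrite('pics/cb.png',b)
```

```text
(no output)
```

View pics/ca.png

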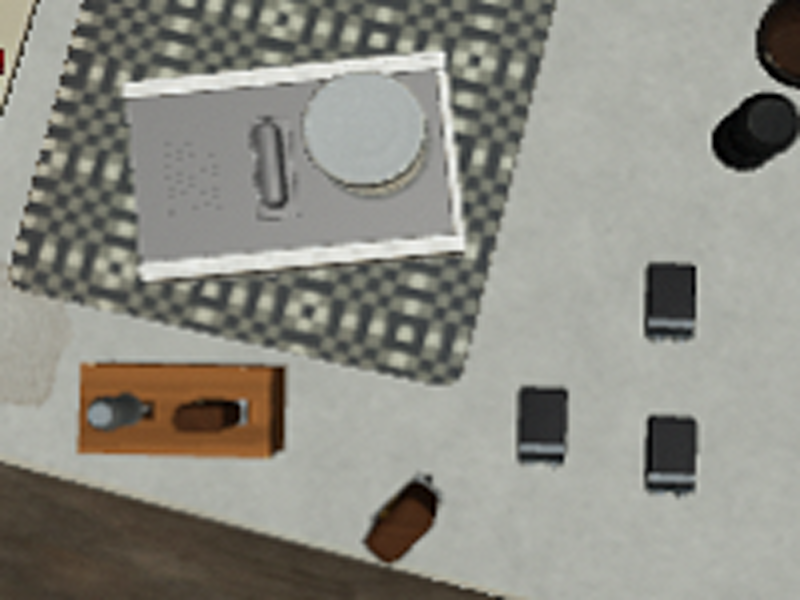

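View pics/cb.png

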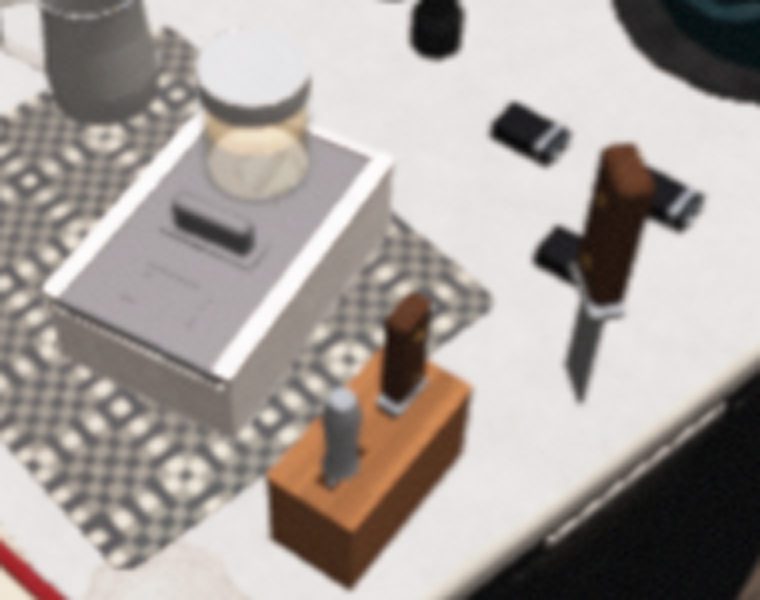

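```bash
cat >> h.py <<'E'
def A(x,y): return (150+x/4,140+y/3.75)
def B(x,y): return (180+x/4,155+y/3.75)
E
python3 - <<'E'
from h import *
t=load('top0');s=load('scene0')
P=lambda n,pts,z: [print(n,onz(t,*A(*p),z).round(4)) for p in pts]
P('box',[(125,90),(443,55),(465,243),(142,275)],.079)
P('jar',[(364,131)],.165)
P('stand',[(80,365),(272,365),(270,455),(78,453)],.075)
P('fin',[(267,118),(275,208)],.100)
P('sprtop',[(192,415)],.155); P('sprbase',[(240,411)],.08)
P('b0',[(648,265),(695,265),(693,319),(646,319)],.0175)
P('b1',[(520,388),(567,388),(565,444),(519,444)],.0175)
P('b2',[(648,417),(696,417),(694,472),(647,472)],.0175)
P('big',[(384,550)],.18);P('bigbase',[(425,485)],.0)
P('grinder',[(775,120)],.106)
print('tri jar',tri((t,*A(364,131)),(s,*B(255,68))),'sprtop',tri((t,*A(183,415)),(s,*B(413,300))))
print('stand corners',tri((t,*A(80,365)),(s,*B(270,480))),tri((t,*A(270,455)),(s,*B(470,386))),tri((t,*A(78,453)),(s,*B(352,530))))
print('lip',tri((t,*A(125,90)),(s,*B(48,290))),tri((t,*A(465,243)),(s,*B(393,158))),tri((t,*A(142,275)),(s,*B(222,378))))
print('big',tri((t,*A(384,545)),(s,*B(628,160))))
E
```

```text
box [0.6092 0.3874 0.079 ]
box [0.629 0.221 0.079]
box [0.5247 0.2091 0.079 ]
box [0.506  0.3762 0.079 ]
jar [0.5754 0.2564 0.165 ]
stand [0.456  0.4087 0.075 ]
stand [0.4571 0.3083 0.075 ]
stand [0.4078 0.3087 0.075 ]
stand [0.4074 0.4088 0.075 ]
fin [0.5907 0.3098 0.1   ]
fin [0.5418 0.305  0.1   ]
sprtop [0.4332 0.3366 0.155 ]
sprbase [0.4319 0.3239 0.08  ]
b0 [0.5159 0.1088 0.0175]
b0 [0.516  0.083  0.0175]
b0 [0.4844 0.0842 0.0175]
b0 [0.4843 0.1099 0.0175]
b1 [0.4438 0.1788 0.0175]
b1 [0.4439 0.1531 0.0175]
b1 [0.4115 0.1541 0.0175]
b1 [0.4113 0.1792 0.0175]
b2 [0.4274 0.1089 0.0175]
b2 [0.4275 0.0827 0.0175]
b2 [0.3956 0.0838 0.0175]
b2 [0.3955 0.1094 0.0175]
big [0.3706 0.2445 0.18  ]
bigbase [0.3855 0.2308 0.    ]
grinder [0.5898 0.0538 0.106 ]
tri jar [0.57709701 0.25732374 0.16278847] sprtop [0.43242589 0.33803596 0.16756657]
stand corners [0.45656653 0.40959221 0.07248098] [0.40915135 0.30972046 0.07297592] [0.40889343 0.40957218 0.07518607]
lip [0.61103026 0.38853852 0.07991692] [0.52485722 0.20913233 0.07699474] [0.50792679 0.37785036 0.0760395 ]
big [0.38026892 0.24419287 0.2138573 ]
```

Box centre ≈ (0.567,0.298), yaw ≈ −83.4°; stand centre (0.432,0.359); jar (0.576,0.257); three batteries; a larger spreader stands at (0.38,0.24). I'll bring the wrist camera over the scene.

Call:
{"name": "move_arm", "arguments": {
  "commands": [
    {"hand": 8.7, "travel": [0, 0, -2], "twist": [0, 0, -6.5]},
    {"hand": 8.7, "travel": [0, 0, -2], "twist": [0, 0, -6.5]},
    {"hand": 8.7, "travel": [-2.4, -2.19, -0.9], "twist": [0, 0, 0]},
    {"hand": 8.7, "travel": [-2.4, -2.19, -0.9], "twist": [0, 0, 0]},
    {"hand": 8.7, "travel": [-2.4, -2.19, -0.9], "twist": [0, 0, 0]}
  ]
}}

```text
time: 0.57
position: [0.2127, 0.5426, 0.3038]
tool_rot: [-0.001, 1.0, -0.0, 0.0]
ft_force: [-0.1, 0.4, -1.0]
grip_width: 0.0871
grip_force: 0.0
```

Call:
{"name": "move_arm", "arguments": {
  "commands": [
    {"hand": 8.7, "travel": [-2.4, -2.19, -0.9], "twist": [0, 0, 0]},
    {"hand": 8.7, "travel": [-2.4, -2.19, -0.9], "twist": [0, 0, 0]},
    {"hand": 8.7, "travel": [-2.4, -2.19, -0.9], "twist": [0, 0, 0]},
    {"hand": 8.7, "travel": [-2.4, -2.19, -0.9], "twist": [0, 0, 0]},
    {"hand": 8.7, "travel": [-2.4, -2.19, -0.9], "twist": [0, 0, 0]}
  ]
}}

```text
time: 0.98
position: [0.3332, 0.4324, 0.3488]
tool_rot: [-0.0, 1.0, -0.0, -0.0]
ft_force: [-0.0, 0.2, -0.2]
grip_width: 0.0872
grip_force: 0.0
```

Call:
{"name": "move_arm", "arguments": {
  "commands": [
    {"hand": 8.7, "travel": [-2.4, -2.19, -0.9], "twist": [0, 0, 0]},
    {"hand": 8.7, "travel": [-2.4, -2.19, -0.9], "twist": [0, 0, 0]},
    {"hand": 8.7, "travel": [-2.4, -2.19, -0.9], "twist": [0, 0, 0]},
    {"hand": 8.7, "travel": [-2.4, -2.19, -0.9], "twist": [0, 0, 0]},
    {"hand": 8.7, "travel": [-2.4, -2.19, -0.9], "twist": [0, 0, 0]}
  ]
}}

```text
time: 1.4
position: [0.4533, 0.3229, 0.3937]
tool_rot: [-0.0, 1.0, -0.0, -0.0]
ft_force: [1.0, 0.8, -0.4]
grip_width: 0.0869
grip_force: 0.0
```

Call:
{"name": "move_arm", "arguments": {
  "commands": [
    {"hand": 8.7, "travel": [-2.4, -2.19, -0.9], "twist": [0, 0, 0]},
    {"hand": 8.7, "travel": [-2.4, -2.19, -0.9], "twist": [0, 0, 0]},
    {"hand": 8.7, "travel": [0, 0, 0], "twist": [0, 0, 0]}
  ]
}}

```text
time: 1.65
position: [0.5056, 0.2767, 0.4128]
tool_rot: [0.003, 1.0, -0.001, 0.003]
ft_force: [0.0, -0.2, 0.5]
grip_width: 0.0868
grip_force: 0.0
```

```bash
cat >> h.py <<'E'
def plan(p,yaw=None,maxs=.036):
    """world target -> rows: first rotate, then translate"""
    o=robot.get_obs(); Rm=R.from_quat(o['tool_rot']); P=np.array(o['position'])
    if yaw is not None:
        Rt=R.from_euler('ZYX',[yaw,0,180],degrees=True); rv=(Rm.inv()*Rt).as_rotvec(degrees=True)
        n=max(1,int(np.ceil(abs(rv).max()/6.5))); print('twist x',n,(rv/n).round(2).tolist()); Rm=Rt
    d=Rm.inv().apply(np.array(p)-P)*100; n=max(1,int(np.ceil(np.linalg.norm(d)/100/maxs)))
    print('total',d.round(2),'travel x',n,(d/n).round(2).tolist())
E
python3 - <<'E'
from h import *
st(); snap('wrist','w1')
im=cv2.imread('pics/w1.png'); cv2.imwrite('pics/w1b.png',cv2.resize(im,(780,585),interpolation=2))
E
```

```text
1.65 [0.5056 0.2767 0.4128] rpy [ 179.67    0.33 -179.91] F [ 0.  -0.2  0.5] w 0.08684494902267376 0.0 q [ 0.31  0.31  1.31 -0.    1.52 -1.26]
```

View pics/w1b.png

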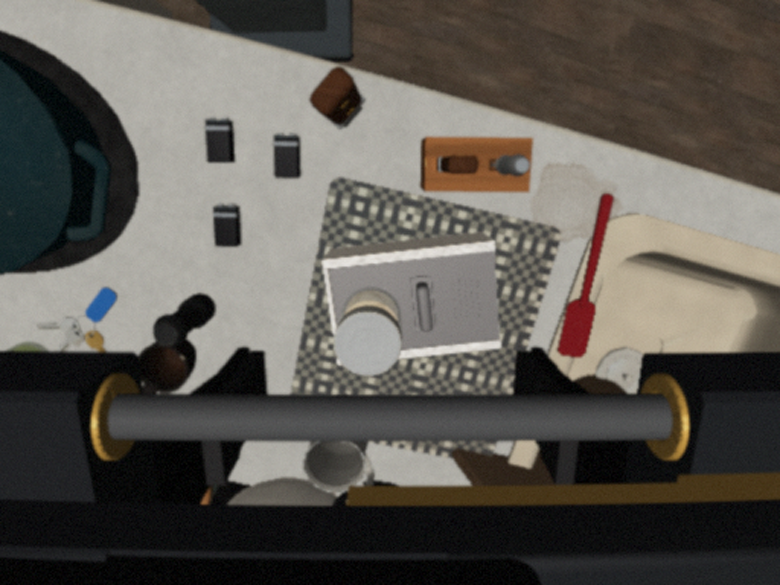

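Wrist view: jar lid at (367,338), box lip corners (323,263),(493,242),(500,347), stand (423,138)-(532,192), batteries (220,140),(287,155),(228,225), all in the 780-px picture. I'll combine the views.

```bash
cat >> h.py <<'E'
def W(x,y): return (x/1.5234,y/1.5234)
E
python3 - <<'E'
from h import *
t=load('top0');s=load('scene0');w=load('w1')
def T(n,a,b,ww):
    o=[(t,*A(*a)),(w,*W(*ww))]+([(s,*B(*b))] if b else [])
    print(n,tri(*o).round(4),'t+w',tri(*o[:2]).round(4))
T('jar',(364,131),(255,68),(367,338))
T('boxTL',(125,90),(48,290),(500,347)); T('boxBR',(465,243),(393,158),(323,264)); T('boxBL',(142,275),(222,378),(493,242))
T('stand fl',(78,453),(352,530),(532,138));T('st fr',(270,455),(470,386),(424,138));T('st bl',(80,365),(270,480),(532,191))
T('spr top',(183,415),(413,300),(464,164))
T('fin0',(267,118),None,(428,328));T('fin1',(275,208),None,(422,282))
for n,z,p in [('box',.079,(323,264)),('box',.079,(493,242)),('box',.079,(500,347)),('b0',.0175,(227,229)),('b1',.0175,(287,160)),('b2',.0175,(219,145)),('st',.075,(424,138)),('st',.075,(532,192)),('stbr',.075,(424,190)),('sprbase',.08,(443,164))]: print(n,onz(w,*W(*p),z).round(4))
E
```

```text
jar [0.5767 0.2572 0.1625] t+w [0.576  0.2568 0.161 ]
boxTL [0.6123 0.3884 0.0806] t+w [0.6046 0.3817 0.1086]
boxBR [0.5261 0.2098 0.0777] t+w [0.5258 0.2106 0.0859]
boxBL [0.5081 0.3775 0.0754] t+w [0.5055 0.3734 0.0934]
stand fl [0.4097 0.4094 0.0742] t+w [0.4118 0.3985 0.1167]
st fr [0.4098 0.3092 0.0719] t+w [0.4113 0.306  0.1046]
st bl [0.4574 0.4105 0.0742] t+w [0.4569 0.3965 0.1297]
spr top [0.4334 0.3361 0.1646] t+w [0.4355 0.3278 0.2206]
fin0 [0.5933 0.3132 0.0829] t+w [0.5933 0.3132 0.0829]
fin1 [0.5422 0.306  0.099 ] t+w [0.5422 0.306  0.099 ]
box [0.5287 0.2111 0.079 ]
box [0.5077 0.3763 0.079 ]
box [0.6158 0.3889 0.079 ]
b0 [0.5015 0.0994 0.0175]
b1 [0.4296 0.169  0.0175]
b2 [0.4136 0.0983 0.0175]
st [0.4112 0.3086 0.075 ]
st [0.4604 0.4121 0.075 ]
stbr [0.4585 0.3091 0.075 ]
sprbase [0.4346 0.3262 0.08  ]
```

Call:
{"name": "move_arm", "arguments": {
  "commands": [
    {"hand": 8.7, "travel": [-3.52, -0.98, 0], "twist": [0, 0, 0]},
    {"hand": 8.7, "travel": [-3.52, -0.98, 0], "twist": [0, 0, 0]},
    {"hand": 8.7, "travel": [0, 0, 3.5], "twist": [0, 0, 0]},
    {"hand": 8.7, "travel": [0, 0, 3.5], "twist": [0, 0, 0]},
    {"hand": 8.7, "travel": [0, 0, 3.5], "twist": [0, 0, 0]}
  ]
}}

```text
time: 2.12
position: [0.5705, 0.2614, 0.305]
tool_rot: [-0.0, 1.0, 0.0, -0.0]
ft_force: [-0.8, 0.1, -0.1]
grip_width: 0.0871
grip_force: 0.0
```

Call:
{"name": "move_arm", "arguments": {
  "commands": [
    {"hand": 8.7, "travel": [0, 0, 3.5], "twist": [0, 0, 0]},
    {"hand": 8.7, "travel": [0, 0, 3.5], "twist": [0, 0, 0]},
    {"hand": 8.7, "travel": [0, 0, 0], "twist": [0, 0, 0]}
  ]
}}

```text
time: 2.37
position: [0.5647, 0.2603, 0.2284]
tool_rot: [-0.0, 1.0, -0.002, -0.009]
ft_force: [-0.9, -1.2, -0.5]
grip_width: 0.0868
grip_force: 0.0
```

Run:
```python
from h import *
st(); plan([.576,.257,.135],180); snap('wrist','w2')
im=cv2.imread('pics/w2.png'); cv2.imwrite('pics/w2b.png',cv2.resize(im,(780,585),interpolation=2))
```

```text
2.3667 [0.5647 0.2603 0.2284] rpy [-179.95   -0.98 -179.77] F [-0.9 -1.2 -0.5] w 0.08684110494666088 0.0 q [ 0.25  0.54  1.44  0.    1.18 -1.32]
twist x 1 [-0.23, -0.98, 0.05]
total [-1.13 -0.33  9.34] travel x 3 [-0.38, -0.11, 3.11]
```

View pics/w2b.png

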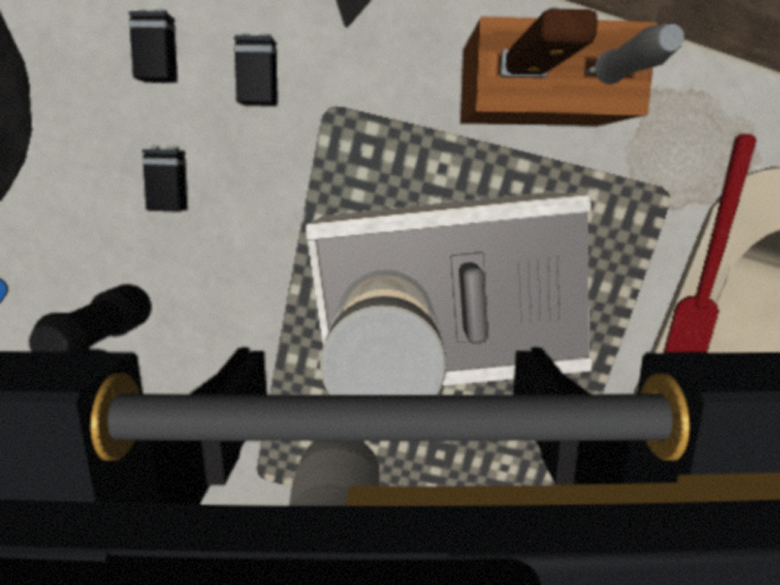

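Jar lid seen at x≈384, top edge hidden partly; box lip corners (308,230),(590,200). Centre further and descend.

Call:
{"name": "move_arm", "arguments": {
  "commands": [
    {"hand": 8.7, "travel": [0, 0, 0], "twist": [0, 0, 0]},
    {"hand": 8.7, "travel": [0, 0, 0], "twist": [0, 0, 0]}
  ]
}}

```text
time: 2.58
position: [0.5723, 0.2618, 0.2392]
tool_rot: [-0.0, 1.0, 0.001, 0.002]
ft_force: [0.4, 0.7, 0.6]
grip_width: 0.0868
grip_force: 0.0
```

Run:
```python
from h import *
st(); plan([.576,.257,.135],180); w=load('w2'); print(onz(w,*W(322,360),.165),onz(w,*W(445,360),.165), onz(w,*W(384,300),.165))
```

```text
2.5833 [0.5723 0.2618 0.2392] rpy [-179.96    0.26  179.92] F [0.4 0.7 0.6] w 0.08684262179804332 0.0 q [ 0.25  0.53  1.42  0.    1.19 -1.32]
twist x 1 [0.08, 0.26, 0.04]
total [-0.37 -0.48 10.42] travel x 3 [-0.12, -0.16, 3.47]
[0.57719351 0.2297444  0.165     ] [0.57697295 0.28507537 0.165     ] [0.54927099 0.25766994 0.165     ]
```

Call:
{"name": "move_arm", "arguments": {
  "commands": [
    {"hand": 8.7, "travel": [-0.4, -0.45, 2.6], "twist": [0, 0, 0]},
    {"hand": 8.7, "travel": [0, 0, 2.6], "twist": [0, 0, 0]},
    {"hand": 8.7, "travel": [0, 0, 2.6], "twist": [0, 0, 0]},
    {"hand": 8.7, "travel": [0, 0, 2.5], "twist": [0, 0, 0]},
    {"hand": 8.7, "travel": [0, 0, 0], "twist": [0, 0, 0]}
  ]
}}

```text
time: 3.0
position: [0.5734, 0.2561, 0.1315]
tool_rot: [-0.0, 1.0, -0.001, -0.002]
ft_force: [-0.6, -0.7, 0.3]
grip_width: 0.087
grip_force: 0.0
```

Call:
{"name": "move_arm", "arguments": {
  "commands": [
    {"hand": 5.5, "travel": [0, 0, 0], "twist": [0, 0, 0]},
    {"hand": 5.5, "travel": [0, 0, 0], "twist": [0, 0, 0]},
    {"hand": 5.5, "travel": [0, 0, 0], "twist": [0, 0, 0]},
    {"hand": 5.5, "travel": [0, 0, 0], "twist": [0, 0, 0]},
    {"hand": 5.5, "travel": [0, 0, 0], "twist": [0, 0, 0]}
  ],
  "force": 25
}}

```text
time: 3.42
position: [0.5759, 0.2567, 0.1353]
tool_rot: [-0.0, 1.0, 0.0, 0.002]
ft_force: [-0.0, 0.9, -0.4]
grip_width: 0.0615
grip_force: 0.0
```

Call:
{"name": "move_arm", "arguments": {
  "commands": [
    {"hand": 5.5, "travel": [0, 0, 0], "twist": [0, 0, 0]},
    {"hand": 5.5, "travel": [0, 0, 0], "twist": [0, 0, 0]},
    {"hand": 5.5, "travel": [0, 0, 0], "twist": [0, 0, 0]}
  ]
}}

```text
time: 3.67
position: [0.5757, 0.2569, 0.135]
tool_rot: [-0.0, 1.0, 0.0, 0.001]
ft_force: [-1.0, 0.9, 6.1]
grip_width: 0.0592
grip_force: 25.0
```

Call:
{"name": "move_arm", "arguments": {
  "commands": [
    {"hand": 5.5, "travel": [0, 0, -1.5], "twist": [0, 0, 0]},
    {"hand": 5.5, "travel": [0, 0, -2.5], "twist": [0, 0, 0]},
    {"hand": 5.5, "travel": [0, 0, -3], "twist": [0, 0, 0]},
    {"hand": 5.5, "travel": [0, 0, -3], "twist": [0, 0, 0]},
    {"hand": 5.5, "travel": [0, 0, -2], "twist": [0, 0, 0]}
  ]
}}

```text
time: 4.08
position: [0.5749, 0.2564, 0.2551]
tool_rot: [-0.0, 1.0, -0.0, 0.0]
ft_force: [-0.0, 0.1, -4.2]
grip_width: 0.0587
grip_force: 25.0
```

Call:
{"name": "move_arm", "arguments": {
  "commands": [
    {"hand": 5.5, "travel": [-1.0, -1.8, 0], "twist": [0, 0, 0]},
    {"hand": 5.5, "travel": [-1.7, -3, 0], "twist": [0, 0, 0]},
    {"hand": 5.5, "travel": [-1.7, -3, 0], "twist": [0, 0, 0]},
    {"hand": 5.5, "travel": [-1.7, -3, 0], "twist": [0, 0, 0]},
    {"hand": 5.5, "travel": [-1.2, -2.3, 0], "twist": [0, 0, 0]}
  ]
}}

```text
time: 4.5
position: [0.6482, 0.1228, 0.252]
tool_rot: [0.0, 1.0, -0.001, -0.001]
ft_force: [0.9, -0.4, -3.4]
grip_width: 0.0587
grip_force: 25.0
```

Call:
{"name": "move_arm", "arguments": {
  "commands": [
    {"hand": 5.5, "travel": [-0.6, -1.1, 0], "twist": [0, 0, 0]},
    {"hand": 5.5, "travel": [0, 0, 0], "twist": [0, 0, 0]},
    {"hand": 5.5, "travel": [0, 0, 0], "twist": [0, 0, 0]},
    {"hand": 5.5, "travel": [0, 0, 0], "twist": [0, 0, 0]}
  ]
}}

```text
time: 4.83
position: [0.6525, 0.1157, 0.2526]
tool_rot: [-0.0, 1.0, 0.001, -0.001]
ft_force: [-1.1, -0.0, -4.6]
grip_width: 0.0588
grip_force: 25.0
```

Run:
```python
from h import *
st(); plan([.655,.115,.0615],180); snap('scene','s1')
im=cv2.imread('pics/s1.png')[60:260,150:400]; cv2.imwrite('pics/s1b.png',cv2.resize(im,(750,600),interpolation=2))
```

```text
4.8333 [0.6525 0.1157 0.2526] rpy [-1.7996e+02 -1.7000e-01  1.7994e+02] F [-1.1 -0.  -4.6] w 0.05883009570496382 24.995502850524645 q [ 0.01  0.57  1.31  0.    1.27 -1.57]
twist x 1 [0.06, -0.17, 0.04]
total [-0.25 -0.07 19.11] travel x 6 [-0.04, -0.01, 3.19]
```

View pics/s1b.png

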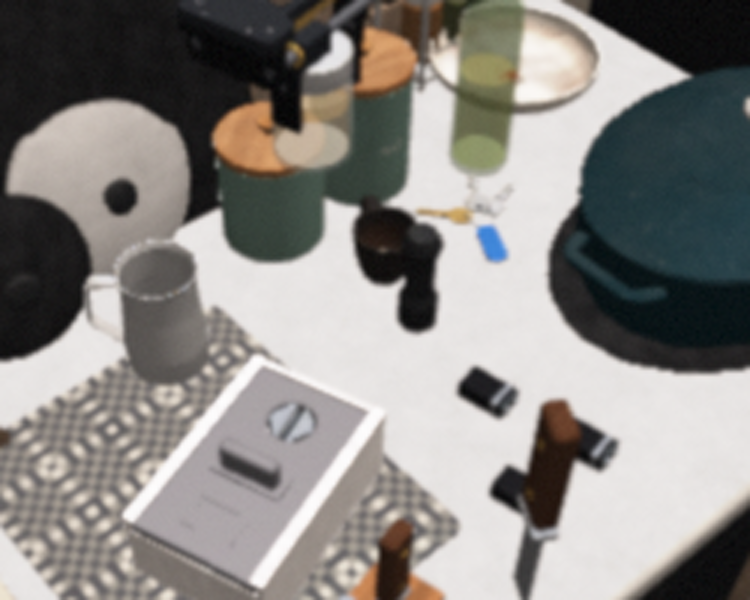

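Jar hangs upright in the gripper (≈(315,95) in crop), lock slot now visible (292,422). Lower it.

Call:
{"name": "move_arm", "arguments": {
  "commands": [
    {"hand": 5.5, "travel": [-0.2, 0, 3.2], "twist": [0, 0, 0]},
    {"hand": 5.5, "travel": [0, 0, 3.5], "twist": [0, 0, 0]},
    {"hand": 5.5, "travel": [0, 0, 3.5], "twist": [0, 0, 0]},
    {"hand": 5.5, "travel": [0, 0, 3.5], "twist": [0, 0, 0]},
    {"hand": 5.5, "travel": [0, 0, 2.6], "twist": [0, 0, 0]}
  ]
}}

```text
time: 5.3
position: [0.6536, 0.1164, 0.0878]
tool_rot: [-0.001, 1.0, 0.0, -0.002]
ft_force: [-0.8, 0.5, -3.6]
grip_width: 0.0591
grip_force: 25.0
```

Call:
{"name": "move_arm", "arguments": {
  "commands": [
    {"hand": 5.5, "travel": [0, 0, 1.5], "twist": [0, 0, 0]},
    {"hand": 5.5, "travel": [0, 0, 0.8], "twist": [0, 0, 0]},
    {"hand": 5.5, "travel": [0, 0, 0], "twist": [0, 0, 0]},
    {"hand": 5.5, "travel": [0, 0, 0], "twist": [0, 0, 0]},
    {"hand": 5.5, "travel": [0, 0, 0], "twist": [0, 0, 0]}
  ]
}}

```text
time: 5.72
position: [0.6572, 0.115, 0.0694]
tool_rot: [-0.0, 1.0, 0.0, 0.002]
ft_force: [-0.4, -0.4, -3.8]
grip_width: 0.059
grip_force: 25.0
```

Call:
{"name": "move_arm", "arguments": {
  "commands": [
    {"hand": 5.5, "travel": [0, 0, 0.5], "twist": [0, 0, 0]},
    {"hand": 5.5, "travel": [0, 0, 0.2], "twist": [0, 0, 0]},
    {"hand": 5.5, "travel": [0, 0, 0], "twist": [0, 0, 0]},
    {"hand": 5.5, "travel": [0, 0, 0], "twist": [0, 0, 0]}
  ]
}}

```text
time: 6.05
position: [0.6559, 0.1144, 0.0608]
tool_rot: [0.0, 1.0, 0.0, 0.0]
ft_force: [-0.2, 0.2, -4.7]
grip_width: 0.0589
grip_force: 25.0
```

Call:
{"name": "move_arm", "arguments": {
  "commands": [
    {"hand": 5.5, "travel": [0, 0, 0.1], "twist": [0, 0, 0]},
    {"hand": 5.5, "travel": [0, 0, 0], "twist": [0, 0, 0]},
    {"hand": 5.5, "travel": [0, 0, 0], "twist": [0, 0, 0]}
  ]
}}

```text
time: 6.3
position: [0.6562, 0.1143, 0.0601]
tool_rot: [-0.0, 1.0, -0.0, 0.0]
ft_force: [-0.5, 1.0, -0.3]
grip_width: 0.0589
grip_force: 25.0
```

Call:
{"name": "move_arm", "arguments": {
  "commands": [
    {"hand": 6.5, "travel": [0, 0, 0], "twist": [0, 0, 0]},
    {"hand": 7.5, "travel": [0, 0, 0], "twist": [0, 0, 0]},
    {"hand": 8.5, "travel": [0, 0, 0], "twist": [0, 0, 0]},
    {"hand": 8.7, "travel": [0, 0, 0], "twist": [0, 0, 0]},
    {"hand": 8.7, "travel": [0, 0, 0], "twist": [0, 0, 0]}
  ]
}}

```text
time: 6.72
position: [0.6563, 0.1144, 0.0598]
tool_rot: [-0.0, 1.0, 0.0, 0.0]
ft_force: [-0.1, -0.5, 0.7]
grip_width: 0.0831
grip_force: 0.0
```

Call:
{"name": "move_arm", "arguments": {
  "commands": [
    {"hand": 8.7, "travel": [0, 0, -2], "twist": [0, 0, 0]},
    {"hand": 8.7, "travel": [0, 0, -3.5], "twist": [0, 0, 0]},
    {"hand": 8.7, "travel": [0, 0, -3.5], "twist": [0, 0, 0]},
    {"hand": 8.7, "travel": [0, 0, -3.5], "twist": [0, 0, 0]},
    {"hand": 8.7, "travel": [0, 0, -3.5], "twist": [0, 0, 0]}
  ]
}}

```text
time: 7.13
position: [0.6557, 0.1144, 0.2211]
tool_rot: [-0.0, 1.0, 0.0, -0.0]
ft_force: [1.1, 0.9, 0.7]
grip_width: 0.0866
grip_force: 0.0
```

Call:
{"name": "move_arm", "arguments": {
  "commands": [
    {"hand": 8.7, "travel": [2.5, 2.5, -1], "twist": [0, 0, 0]},
    {"hand": 8.7, "travel": [2.5, 2.5, -1], "twist": [0, 0, 0]},
    {"hand": 8.7, "travel": [2.5, 2.5, -1], "twist": [0, 0, 0]},
    {"hand": 8.7, "travel": [2.5, 2.5, -1], "twist": [0, 0, 0]},
    {"hand": 8.7, "travel": [2.5, 2.5, 0], "twist": [0, 0, 0]}
  ]
}}

```text
time: 7.55
position: [0.5309, 0.2406, 0.262]
tool_rot: [0.0, 1.0, 0.001, 0.002]
ft_force: [1.5, 0.3, 0.2]
grip_width: 0.0869
grip_force: 0.0
```

Call:
{"name": "move_arm", "arguments": {
  "commands": [
    {"hand": 8.7, "travel": [2.5, 2.5, 0], "twist": [0, 0, 0]},
    {"hand": 8.7, "travel": [0, 0, 0], "twist": [0, 0, 0]},
    {"hand": 8.7, "travel": [0, 0, 0], "twist": [0, 0, 0]},
    {"hand": 8.7, "travel": [0, 0, 0], "twist": [0, 0, 0]}
  ]
}}

```text
time: 7.88
position: [0.5064, 0.2645, 0.2598]
tool_rot: [-0.0, 1.0, -0.0, 0.001]
ft_force: [0.3, -0.4, -0.7]
grip_width: 0.0874
grip_force: 0.0
```

Run:
```python
from h import *
st(); snap('wrist','w3')
im=cv2.imread('pics/w3.png'); cv2.imwrite('pics/w3b.png',cv2.resize(im,(780,585),interpolation=2))
```

```text
7.8833 [0.5064 0.2645 0.2598] rpy [-1.7995e+02  8.0000e-02 -1.7999e+02] F [ 0.3 -0.4 -0.7] w 0.08739300158283468 0.0 q [ 0.29  0.43  1.54 -0.    1.17 -1.29]
```

View pics/w3b.png

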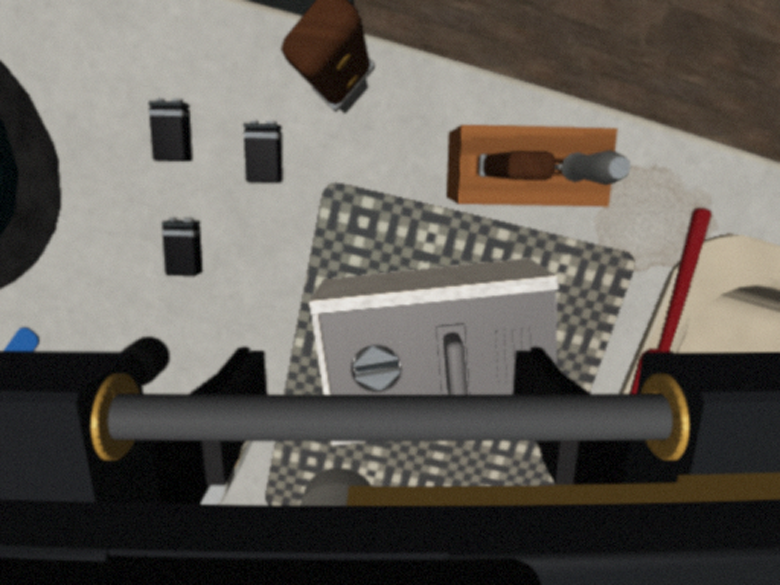

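Wrist view: lock disc at (376,368), slot along about (355,371)-(398,366); stand top corners (461,127),(617,129),(611,206),(459,204).

Run:
```python
from h import *
w=load('w3')
print('lock',onz(w,*W(376,368),.075), onz(w,*W(352,368),.075),onz(w,*W(401,368),.075))
a=onz(w,*W(355,371.5),.075);b=onz(w,*W(398,366),.075);print('slot',a,b,np.degrees(np.arctan2(*(b-a)[[1,0]])))
for p in [(313,303),(557,279)]: print('lip',onz(w,*W(*p),.079))
for p in [(461,127),(617,129),(611,206),(459,204)]: print('stand',onz(w,*W(*p),.075))
print('sprbolster right end',onz(w,*W(480,165),.08), 'far', onz(w,*W(480,153),.08),onz(w,*W(480,178),.08))
c=load('w3')['frame']; x0,y0=(376/1.5234,368/1.5234)
g=cv2.cvtColor(c,cv2.COLOR_RGB2GRAY)[int(y0)-14:int(y0)+15,int(x0)-18:int(x0)+19]
print('\n'.join(' '.join(f'{v:3d}' for v in r) for r in g))
print(int(x0)-18,int(y0)-14)
```

```text
lock [0.57489524 0.25497062 0.075     ] [0.57494922 0.23784518 0.075     ] [0.57485112 0.27280176 0.075     ]
slot [0.57763659 0.23994192 0.075     ] [0.57332152 0.2706514  0.075     ] 97.99841202371798
lip [0.52581219 0.21246751 0.079     ]
lip [0.50865068 0.37735138 0.079     ]
stand [0.41140682 0.30938586 0.075     ]
stand [0.41142524 0.40925781 0.075     ]
stand [0.46004591 0.41056216 0.075     ]
stand [0.45951753 0.30980177 0.075     ]
sprbolster right end [0.43468492 0.32157057 0.08      ] far [0.42734257 0.32124317 0.08      ] [0.44272506 0.32193284 0.08      ]
130 131 134 133 134 131 136 132 133 130 128 117 105  94  97 107 115 115  98  83  74  73  74  81  88  94 110 123 126 131 130 131 131 128 133 133 136
130 132 135 134 131 132 132 131 125 118 100  82  73  85 101 120 132 127 115  99  84  72  68  61  61  62  76 100 117 122 129 131 128 130 132 133 131
132 130 132 130 128 132 128 124 107  89  75  70  79 100 121 137 142 140 135 125 116 101  85  74  61  52  56  67  84 105 124 129 131 133 130 133 131
130 130 130 134 133 129 123 105  80  71  71  83 107 122 135 143 140 140 142 143 1
[... 3074 characters left out ...]
 134 139 144 145 143 144 142 145 145 141 144 142 142 144 132 109  81  65  62  77  97 124 122 124 127
127 130 130 129 129 119 105  82  61  59  69  88 103 125 138 145 142 144 143 144 143 144 145 142 140 126 110  85  64  59  77  97 115 123 130 127 125
128 129 130 128 126 127 119 101  82  63  55  64  68  88 105 119 133 137 141 142 140 144 141 136 127 107  85  68  64  79  97 115 126 126 126 127 127
128 129 126 125 128 126 127 121 107  91  77  60  58  63  73  89 101 115 128 137 136 139 133 122 106  84  77  79  86 102 117 122 123 125 129 125 129
128 126 126 129 127 128 127 126 117 115 105  88  75  64  63  68  78  94 100 113 123 122 114  93  83  86  95 101 113 120 125 127 126 126 126 128 127
228 227
```

Call:
{"name": "move_arm", "arguments": {
  "commands": [
    {"hand": 4, "travel": [0, 0, 0], "twist": [0, 0, 6.9]},
    {"hand": 4, "travel": [0, 0, 0], "twist": [0, 0, 6.9]},
    {"hand": 4, "travel": [0, 0, 0], "twist": [0, 0, 6.9]},
    {"hand": 4, "travel": [0, 0, 0], "twist": [0, 0, 6.9]},
    {"hand": 4, "travel": [0, 0, 0], "twist": [0, 0, 6.9]}
  ]
}}

```text
time: 8.35
position: [0.5074, 0.2631, 0.2593]
tool_rot: [0.301, 0.954, -0.0, 0.0]
ft_force: [0.3, 0.3, 0.8]
grip_width: 0.0612
grip_force: 0.0
```

Call:
{"name": "move_arm", "arguments": {
  "commands": [
    {"hand": 4, "travel": [0, 0, 0], "twist": [0, 0, 6.9]},
    {"hand": 4, "travel": [0, 0, 0], "twist": [0, 0, 6.9]},
    {"hand": 4, "travel": [0, 0, 0], "twist": [0, 0, 6.9]},
    {"hand": 4, "travel": [0, 0, 0], "twist": [0, 0, 6.9]},
    {"hand": 4, "travel": [0, 0, 0], "twist": [0, 0, 6.9]}
  ]
}}

```text
time: 8.77
position: [0.5074, 0.2631, 0.2593]
tool_rot: [0.57, 0.822, -0.0, 0.0]
ft_force: [0.3, -0.0, 1.1]
grip_width: 0.0407
grip_force: 0.0
```

Call:
{"name": "move_arm", "arguments": {
  "commands": [
    {"hand": 4, "travel": [0, 0, 0], "twist": [0, 0, 6.9]},
    {"hand": 4, "travel": [0, 0, 0], "twist": [0, 0, 6.9]},
    {"hand": 4, "travel": [0, 0, 0], "twist": [0, 0, 6.9]},
    {"hand": 4, "travel": [0, 0, 0], "twist": [0, 0, 0]},
    {"hand": 4, "travel": [0, 0, 0], "twist": [0, 0, 0]}
  ]
}}

```text
time: 9.18
position: [0.507, 0.2634, 0.2593]
tool_rot: [0.705, 0.709, -0.0, 0.0]
ft_force: [-0.1, -0.9, 0.9]
grip_width: 0.0403
grip_force: 0.0
```

Run:
```python
from h import *
st(); plan([.434,.334,.26],90)
snap('wrist','w4')
im=cv2.imread('pics/w4.png'); cv2.imwrite('pics/w4b.png',cv2.resize(im,(780,585),interpolation=2))
```

```text
9.1833 [0.507  0.2634 0.2593] rpy [9.037e+01 1.000e-02 1.800e+02] F [-0.1 -0.9  0.9] w 0.04025001227461726 0.0 q [ 0.28  0.43  1.54 -0.    1.17  0.28]
twist x 1 [0.0, 0.01, 0.37]
total [ 7.06 -7.3  -0.07] travel x 3 [2.35, -2.43, -0.02]
```

View pics/w4b.png

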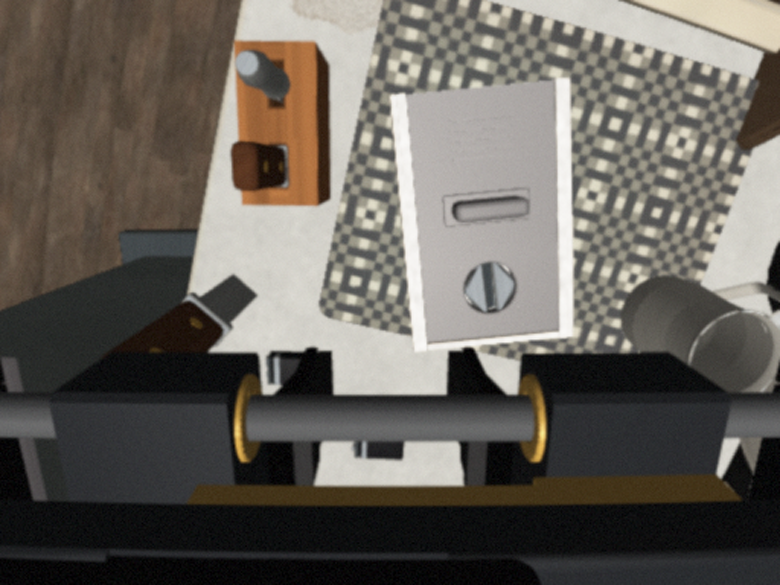

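Second wrist view: lock disc (489,287), slot (487,265)-(493,311), stand top (235,42),(315,42),(320,206),(244,204), box corners (391,96),(571,79),(573,338),(414,350).

Run:
```python
from h import *
w=load('w4');w3=load('w3')
im=w['frame'];g=cv2.cvtColor(im,cv2.COLOR_RGB2GRAY)
print('lock',onz(w,*W(489.5,287.5),.075))
a=onz(w,*W(487,265),.075);b=onz(w,*W(493,311),.075);print('slot',np.degrees(np.arctan2(*(a-b)[[1,0]])))
for p in [(391,96),(571,79),(573,338),(414,350)]: print('lip',onz(w,*W(*p),.079))
for p in [(235,42),(315,42),(320,206),(244,204)]: print('stand',onz(w,*W(*p),.075))
print('tri lock',tri((w,*W(489.5,287.5)),(w3,*W(376.3,367.9))),'stand rb',tri((w,*W(320,206)),(w3,*W(459,204))))
# slot edges
x0,y0=int(489.5/1.5234),int(287.5/1.5234)
print(x0-18,y0-18); print('\n'.join(' '.join(f'{v:3d}' for v in r) for r in g[y0-18:y0+19:2,x0-18:x0+19]))
```

```text
lock [0.57567213 0.25497406 0.075     ]
slot 100.62143233961551
lip [0.50743332 0.37645523 0.079     ]
lip [0.61778149 0.38797701 0.079     ]
lip [0.63545441 0.22032045 0.079     ]
lip [0.52487874 0.210754   0.079     ]
stand [0.41181303 0.40814743 0.075     ]
stand [0.46087575 0.40797774 0.075     ]
stand [0.46158578 0.30888642 0.075     ]
stand [0.41166116 0.30998334 0.075     ]
tri lock [0.57570222 0.25490041 0.07357868] stand rb [0.4604608  0.30941729 0.07236562]
303 170
180 179 175 179 179 178 179 179 178 178 176 176 175 176 175 179 175 172 168 170 171 173 172 172 175 172 174 174 174 174 172 171 171 171 170 172 171
180 182 182 181 182 180 179 177 182 176 176 169 166 152 143 129 116 109 104 114 132 143 146 134 145 155 163 167 168 170 173 172 174 171 173 171 170
181 180 178 181 180 176 178 177 169 157 145 150 141 100  79  74  73  69  75  99 125 151 162 148 124 118 150 180 184 169 167 170 171 171 172 169 171
182 178 181 179 177 170 155 135 114 113 144 168 159 116  78  69  74  75  77 100 121 150 167 165 161 139 109 118 169 202 185 151 158 166 170 171 170
179 177 180 177 163 120  81 
[... 1491 characters left out ...]
 173 175 177 178 170 146  96  72  71  69  88 107 112 137 158 170 170 162 130  86  64  83 117 148 169 170 163
178 176 176 170 147 119  93  77  83 101 127 154 168 177 176 157 112  76  71  81 101 118 116 131 153 167 165 128  78  80 109 141 160 170 169 168 171
180 175 175 174 174 162 140 115  88  69  67  81 120 155 171 164 123 105 120 122 111  94  93 110 133 145 117 100 123 146 158 165 166 169 166 168 166
176 175 176 174 172 173 172 170 163 144 128 112  99  95 115 126 101  71  56  64  63  73  84  99 116 140 159 163 168 169 168 170 169 168 167 169 167
172 175 174 175 175 172 173 173 174 173 171 170 166 163 158 153 150 149 151 149 156 160 160 163 165 169 171 171 164 169 170 168 167 169 168 167 167
```

Run:
```python
from h import *
w=load('w4');w3=load('w3')
def dirn(c,p,q):
    a=onz(c,*p,.075);b=onz(c,*q,.075);d=a-b
    return np.degrees(np.arctan2(d[1],d[0])).round(2),a.round(4),b.round(4)
print(dirn(w,(316,174),(318.8,200)),dirn(w,(323.3,174),(325.5,200)))
print(dirn(w3,(228+31,227+9.6),(228+8,227+13.2)),dirn(w3,(228+31,227+17),(228+6,227+20.5)))
```

```text
(np.float64(99.2), array([0.5693, 0.2705, 0.075 ]), array([0.5737, 0.2428, 0.075 ])) (np.float64(98.25), array([0.5768, 0.2705, 0.075 ]), array([0.5808, 0.2429, 0.075 ]))
(np.float64(99.69), array([0.5691, 0.2682, 0.075 ]), array([0.5733, 0.2432, 0.075 ])) (np.float64(98.76), array([0.5777, 0.2682, 0.075 ]), array([0.5819, 0.2409, 0.075 ]))
```

Call:
{"name": "move_arm", "arguments": {
  "commands": [
    {"hand": 4, "travel": [2.35, -2.37, 0], "twist": [0, 0, 0.3]},
    {"hand": 4, "travel": [2.35, -2.37, 0], "twist": [0, 0, 0]},
    {"hand": 4, "travel": [2.35, -2.37, 0], "twist": [0, 0, 0]},
    {"hand": 4, "travel": [0, 0, 0], "twist": [0, 0, 0]},
    {"hand": 4, "travel": [0, 0, 3], "twist": [0, 0, 0]}
  ]
}}

```text
time: 9.65
position: [0.4376, 0.3378, 0.2344]
tool_rot: [0.705, 0.709, 0.006, 0.002]
ft_force: [1.1, -0.2, -0.8]
grip_width: 0.04
grip_force: 0.0
```

Call:
{"name": "move_arm", "arguments": {
  "commands": [
    {"hand": 4, "travel": [0, 0, 3], "twist": [0, 0, 0]},
    {"hand": 4, "travel": [0, 0, 2], "twist": [0, 0, 0]},
    {"hand": 4, "travel": [0, 0, 0], "twist": [0, 0, 0]},
    {"hand": 4, "travel": [0, 0, 0], "twist": [0, 0, 0]},
    {"hand": 4, "travel": [0, 0, 0], "twist": [0, 0, 0]}
  ]
}}

```text
time: 10.07
position: [0.4361, 0.3349, 0.1806]
tool_rot: [0.707, 0.707, 0.001, 0.0]
ft_force: [0.0, 0.7, 0.1]
grip_width: 0.0397
grip_force: 0.0
```

Run:
```python
from h import *
st(); plan([.436,.334,.114],90)
```

```text
10.0667 [0.4361 0.3349 0.1806] rpy [ 9.0020e+01 -5.0000e-02  1.7988e+02] F [0.  0.7 0.1] w 0.03966727493891859 0.0 q [ 0.45  0.5   1.68 -0.    0.96  0.45]
twist x 1 [0.12, -0.05, 0.02]
total [-0.09 -0.01  6.66] travel x 2 [-0.05, -0.0, 3.33]
```

Call:
{"name": "move_arm", "arguments": {
  "commands": [
    {"hand": 4, "travel": [0, 0, 2.2], "twist": [0, 0, 0]},
    {"hand": 4, "travel": [0, 0, 2.2], "twist": [0, 0, 0]},
    {"hand": 4, "travel": [0, 0, 2.2], "twist": [0, 0, 0]},
    {"hand": 4, "travel": [0, 0, 0], "twist": [0, 0, 0]},
    {"hand": 4, "travel": [0, 0, 0], "twist": [0, 0, 0]}
  ]
}}

```text
time: 10.48
position: [0.4353, 0.3349, 0.1143]
tool_rot: [0.707, 0.707, 0.0, 0.0]
ft_force: [-0.2, -0.1, 0.1]
grip_width: 0.0396
grip_force: 0.0
```

Call:
{"name": "move_arm", "arguments": {
  "commands": [
    {"hand": 2, "travel": [0, 0, 0], "twist": [0, 0, 0]},
    {"hand": 1, "travel": [0, 0, 0], "twist": [0, 0, 0]},
    {"hand": 1, "travel": [0, 0, 0], "twist": [0, 0, 0]},
    {"hand": 1, "travel": [0, 0, 0], "twist": [0, 0, 0]},
    {"hand": 1, "travel": [0, 0, 0], "twist": [0, 0, 0]}
  ],
  "force": 15
}}

```text
time: 10.9
position: [0.4351, 0.335, 0.1143]
tool_rot: [0.707, 0.707, 0.001, 0.0]
ft_force: [-0.4, 0.0, 0.4]
grip_width: 0.0149
grip_force: 0.4
```

Call:
{"name": "move_arm", "arguments": {
  "commands": [
    {"hand": 1, "travel": [0, 0, 0], "twist": [0, 0, 0]},
    {"hand": 1, "travel": [0, 0, 0], "twist": [0, 0, 0]},
    {"hand": 1, "travel": [0, 0, 0], "twist": [0, 0, 0]}
  ],
  "force": 15
}}

```text
time: 11.15
position: [0.4349, 0.335, 0.1141]
tool_rot: [0.707, 0.707, 0.0, 0.0]
ft_force: [-0.8, -0.1, 4.7]
grip_width: 0.0139
grip_force: 15.0
```

Call:
{"name": "move_arm", "arguments": {
  "commands": [
    {"hand": 1, "travel": [0, 0, 0], "twist": [0, 0, 0]},
    {"hand": 1, "travel": [0, 0, -0.5], "twist": [0, 0, 0]},
    {"hand": 1, "travel": [0, 0, -1.5], "twist": [0, 0, 0]},
    {"hand": 1, "travel": [0, 0, -3], "twist": [0, 0, 0]},
    {"hand": 1, "travel": [0, 0, -3], "twist": [0, 0, 0]}
  ],
  "force": 50
}}

```text
time: 11.57
position: [0.4338, 0.3342, 0.1931]
tool_rot: [0.707, 0.707, -0.002, -0.001]
ft_force: [0.3, 0.6, -1.1]
grip_width: 0.0139
grip_force: 50.0
```

Call:
{"name": "move_arm", "arguments": {
  "commands": [
    {"hand": 1, "travel": [0, 0, -3], "twist": [0, 0, 0]},
    {"hand": 1, "travel": [0, 0, -2], "twist": [0, 0, -4.5]},
    {"hand": 1, "travel": [0, 0, 0], "twist": [0, 0, -4.4]},
    {"hand": 1, "travel": [0, 0, 0], "twist": [0, 0, 0]},
    {"hand": 1, "travel": [0, 0, 0], "twist": [0, 0, 0]}
  ]
}}

```text
time: 11.98
position: [0.4341, 0.3345, 0.2432]
tool_rot: [0.651, 0.759, -0.001, -0.0]
ft_force: [-0.1, -0.4, -0.7]
grip_width: 0.0138
grip_force: 50.0
```

Run:
```python
from h import *
st(); plan([.5755,.255,.235],98.9,.03)
```

```text
11.9833 [0.4341 0.3345 0.2432] rpy [ 9.8790e+01  2.0000e-02 -1.7993e+02] F [-0.1 -0.4 -0.7] w 0.01376355210011022 49.99974965583533 q [ 0.45  0.42  1.62 -0.    1.11  0.3 ]
twist x 1 [-0.07, 0.02, -0.11]
total [-10.04  12.74   0.82] travel x 6 [-1.67, 2.12, 0.14]
```

Call:
{"name": "move_arm", "arguments": {
  "commands": [
    {"hand": 1, "travel": [-1.67, 2.12, 0], "twist": [0, 0, 0]},
    {"hand": 1, "travel": [-1.67, 2.12, 0], "twist": [0, 0, 0]},
    {"hand": 1, "travel": [-1.67, 2.12, 0], "twist": [0, 0, 0]},
    {"hand": 1, "travel": [-1.67, 2.12, 0], "twist": [0, 0, 0]},
    {"hand": 1, "travel": [-1.67, 2.12, 0], "twist": [0, 0, 0]}
  ]
}}

```text
time: 12.4
position: [0.5524, 0.2678, 0.2418]
tool_rot: [0.651, 0.759, -0.002, -0.001]
ft_force: [-0.4, -0.4, -1.6]
grip_width: 0.0138
grip_force: 50.0
```

Call:
{"name": "move_arm", "arguments": {
  "commands": [
    {"hand": 1, "travel": [-1.67, 2.12, 0], "twist": [0, 0, 0]},
    {"hand": 1, "travel": [0, 0, 2.0], "twist": [0, 0, 0]},
    {"hand": 1, "travel": [0, 0, 2.0], "twist": [0, 0, 0]},
    {"hand": 1, "travel": [0, 0, 1.2], "twist": [0, 0, 0]},
    {"hand": 1, "travel": [0, 0, 0], "twist": [0, 0, 0]}
  ]
}}

```text
time: 12.82
position: [0.5728, 0.2545, 0.1869]
tool_rot: [0.651, 0.759, -0.004, -0.003]
ft_force: [-0.9, -0.6, -1.2]
grip_width: 0.0142
grip_force: 50.0
```

Call:
{"name": "move_arm", "arguments": {
  "commands": [
    {"hand": 1, "travel": [0, 0, 0], "twist": [0, 0, 0]},
    {"hand": 1, "travel": [0, 0, 0], "twist": [0, 0, 0]},
    {"hand": 1, "travel": [0, 0, 0], "twist": [0, 0, 0]}
  ]
}}

```text
time: 13.07
position: [0.5764, 0.256, 0.1927]
tool_rot: [0.65, 0.76, 0.001, 0.001]
ft_force: [0.8, -0.3, -0.6]
grip_width: 0.0137
grip_force: 50.0
```

Run:
```python
from h import *
st(); plan([.5755,.255,.176],98.9,.03)
s=snap('scene','s2'); w=snap('wrist','w5')
u,v=proj(s,[.5755,.255,.08]).astype(int); print(u,v, proj(s,[.5755,.255,.083]))
a=cv2.resize(s['frame'][v-40:v+30,u-40:u+40],(400,350),interpolation=2)
b=cv2.resize(w['frame'],(400,300),interpolation=2); b=cv2.copyMakeBorder(b,0,50,0,0,0)
cv2.imwrite('pics/x5.png',np.hstack([a,b])[:,:,::-1])
```

```text
13.0667 [0.5764 0.256  0.1927] rpy [ 9.8920e+01 -1.0000e-02  1.7988e+02] F [ 0.8 -0.3 -0.6] w 0.01374964394537907 49.99978449661285 q [0.24 0.58 1.46 0.   1.09 0.09]
twist x 1 [0.12, -0.01, 0.02]
total [-0.08 -0.11  1.67] travel x 1 [-0.08, -0.11, 1.67]
246 198 [246.91789422 198.06250163]
```

View pics/x5.png

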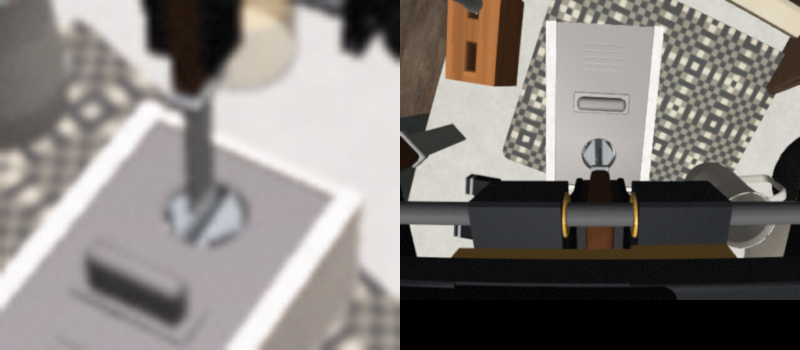

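Blade hangs straight over the slot (tip ≈(200,208), disc centre ≈(207,215) in the left crop). Insert gently.

Call:
{"name": "move_arm", "arguments": {
  "commands": [
    {"hand": 1, "travel": [-0.05, -0.08, 0.5], "twist": [0, 0, 0]},
    {"hand": 1, "travel": [0, 0, 0.5], "twist": [0, 0, 0]},
    {"hand": 1, "travel": [0, 0, 0], "twist": [0, 0, 0]},
    {"hand": 1, "travel": [0, 0, 0], "twist": [0, 0, 0]}
  ]
}}

```text
time: 13.5
position: [0.5747, 0.2547, 0.181]
tool_rot: [0.65, 0.76, -0.001, -0.0]
ft_force: [-0.2, -0.8, -0.9]
grip_width: 0.0135
grip_force: 50.0
```

Call:
{"name": "move_arm", "arguments": {
  "commands": [
    {"hand": 1, "travel": [0, 0, 0.3], "twist": [0, 0, 0]},
    {"hand": 1, "travel": [0, 0, 0], "twist": [0, 0, 0]},
    {"hand": 1, "travel": [0, 0, 0], "twist": [0, 0, 0]}
  ]
}}

```text
time: 13.75
position: [0.5751, 0.2548, 0.1783]
tool_rot: [0.65, 0.76, -0.0, -0.0]
ft_force: [0.3, -0.7, -0.8]
grip_width: 0.0139
grip_force: 50.0
```

Call:
{"name": "move_arm", "arguments": {
  "commands": [
    {"hand": 1, "travel": [0, 0, 0.3], "twist": [0, 0, 0]},
    {"hand": 1, "travel": [0, 0, 0], "twist": [0, 0, 0]},
    {"hand": 1, "travel": [0, 0, 0], "twist": [0, 0, 0]}
  ]
}}

```text
time: 14.0
position: [0.575, 0.2548, 0.1753]
tool_rot: [0.65, 0.76, -0.0, -0.0]
ft_force: [-0.3, 0.2, 0.2]
grip_width: 0.0142
grip_force: 50.0
```

Call:
{"name": "move_arm", "arguments": {
  "commands": [
    {"hand": 1, "travel": [0, 0, 0], "twist": [0, 0, -5]},
    {"hand": 1, "travel": [0, 0, 0], "twist": [0, 0, -5]},
    {"hand": 1, "travel": [0, 0, 0], "twist": [0, 0, -5]},
    {"hand": 1, "travel": [0, 0, 0], "twist": [0, 0, -5]},
    {"hand": 1, "travel": [0, 0, 0], "twist": [0, 0, -5]}
  ]
}}

```text
time: 14.42
position: [0.5755, 0.255, 0.1756]
tool_rot: [0.469, 0.883, 0.0, 0.0]
ft_force: [0.5, 0.0, -1.1]
grip_width: 0.0138
grip_force: 50.0
```

Run:
```python
from h import *
st(); print(robot.get_obs()['moment'])
```

```text
14.4167 [0.5755 0.255  0.1756] rpy [124.12   0.   179.95] F [ 0.5  0.  -1.1] w 0.013756227018444075 50.00049560330808 q [ 0.24  0.6   1.48  0.    1.06 -0.36]
[-0.01143799 -0.10031912 -0.0823138 ]
```

Call:
{"name": "move_arm", "arguments": {
  "commands": [
    {"hand": 1, "travel": [0, 0, 0], "twist": [0, 0, -6]},
    {"hand": 1, "travel": [0, 0, 0], "twist": [0, 0, -6]},
    {"hand": 1, "travel": [0, 0, 0], "twist": [0, 0, -6]},
    {"hand": 1, "travel": [0, 0, 0], "twist": [0, 0, -6]},
    {"hand": 1, "travel": [0, 0, 0], "twist": [0, 0, -6]}
  ]
}}

```text
time: 14.83
position: [0.5754, 0.2549, 0.1756]
tool_rot: [0.223, 0.975, 0.0, 0.0]
ft_force: [-0.7, -0.3, -1.6]
grip_width: 0.0138
grip_force: 50.0
```

Call:
{"name": "move_arm", "arguments": {
  "commands": [
    {"hand": 1, "travel": [0, 0, 0], "twist": [0, 0, -6]},
    {"hand": 1, "travel": [0, 0, 0], "twist": [0, 0, -6]},
    {"hand": 1, "travel": [0, 0, 0], "twist": [0, 0, -6]},
    {"hand": 1, "travel": [0, 0, 0], "twist": [0, 0, -6]},
    {"hand": 1, "travel": [0, 0, 0], "twist": [0, 0, -6]}
  ]
}}

```text
time: 15.25
position: [0.5753, 0.2548, 0.1756]
tool_rot: [-0.036, 0.999, 0.0, 0.0]
ft_force: [-0.3, -0.3, -2.1]
grip_width: 0.0136
grip_force: 50.0
```

Call:
{"name": "move_arm", "arguments": {
  "commands": [
    {"hand": 1, "travel": [0, 0, 0], "twist": [0, 0, -4]},
    {"hand": 1, "travel": [0, 0, 0], "twist": [0, 0, -3]},
    {"hand": 1, "travel": [0, 0, 0], "twist": [0, 0, 0]}
  ]
}}

```text
time: 15.5
position: [0.5753, 0.2548, 0.1756]
tool_rot: [-0.095, 0.995, -0.0, 0.0]
ft_force: [1.0, -0.3, -0.5]
grip_width: 0.0138
grip_force: 50.0
```

Run:
```python
from h import *
st(); print(robot.get_obs()['moment'])
```

```text
15.5 [0.5753 0.2548 0.1756] rpy [-1.6906e+02  2.0000e-02 -1.7999e+02] F [ 1.  -0.3 -0.5] w 0.013842016424219384 49.99861780554056 q [ 0.24  0.6   1.48 -0.    1.06 -1.52]
[-0.04368177 -0.01542882 -0.06168405]
```

Call:
{"name": "move_arm", "arguments": {
  "commands": [
    {"hand": 1, "travel": [0, 0, 0], "twist": [0, 0, -3]},
    {"hand": 1, "travel": [0, 0, 0], "twist": [0, 0, -2]},
    {"hand": 1, "travel": [0, 0, 0], "twist": [0, 0, 0]}
  ]
}}

```text
time: 15.75
position: [0.5753, 0.2548, 0.1756]
tool_rot: [-0.138, 0.99, -0.0, 0.0]
ft_force: [0.8, 0.3, -0.9]
grip_width: 0.0137
grip_force: 50.0
```

Run:
```python
from h import *
st(); print(robot.get_obs()['moment'])
```

```text
15.75 [0.5753 0.2548 0.1756] rpy [-1.6415e+02  1.0000e-02 -1.7999e+02] F [ 0.8  0.3 -0.9] w 0.01366991925598649 49.99916588421911 q [ 0.24  0.6   1.48 -0.    1.06 -1.61]
[-0.07591079 -0.02317969 -0.06725116]
```

Call:
{"name": "move_arm", "arguments": {
  "commands": [
    {"hand": 1, "travel": [0, 0, 0], "twist": [0, 0, -2.5]},
    {"hand": 1, "travel": [0, 0, 0], "twist": [0, 0, -2.5]},
    {"hand": 1, "travel": [0, 0, 0], "twist": [0, 0, 0]}
  ]
}}

```text
time: 16.0
position: [0.5753, 0.2548, 0.1756]
tool_rot: [-0.181, 0.984, -0.0, 0.0]
ft_force: [0.7, -0.5, -0.4]
grip_width: 0.0141
grip_force: 50.0
```

Run:
```python
from h import *
st(); print(robot.get_obs()['moment'])
```

```text
16.0 [0.5753 0.2548 0.1756] rpy [-1.5920e+02  1.0000e-02 -1.7999e+02] F [ 0.7 -0.5 -0.4] w 0.014116460887526768 49.99952588696033 q [ 0.24  0.6   1.48 -0.    1.06 -1.69]
[-0.05581671 -0.06138665 -0.20021337]
```

Call:
{"name": "move_arm", "arguments": {
  "commands": [
    {"hand": 1, "travel": [0, 0, 0], "twist": [0, 0, 5]},
    {"hand": 1, "travel": [0, 0, 0], "twist": [0, 0, 4]},
    {"hand": 1, "travel": [0, 0, 0], "twist": [0, 0, 0]},
    {"hand": 1, "travel": [0, 0, -0.5], "twist": [0, 0, 0]},
    {"hand": 1, "travel": [0, 0, -1.5], "twist": [0, 0, 0]}
  ]
}}

```text
time: 16.42
position: [0.5735, 0.2545, 0.1937]
tool_rot: [-0.104, 0.995, -0.0, -0.003]
ft_force: [-0.9, -0.5, -0.6]
grip_width: 0.0139
grip_force: 50.0
```

Call:
{"name": "move_arm", "arguments": {
  "commands": [
    {"hand": 1, "travel": [0, 0, -3], "twist": [0, 0, 0]},
    {"hand": 1, "travel": [0, 0, -3.5], "twist": [0, 0, 6.8]},
    {"hand": 1, "travel": [0, 0, 0], "twist": [0, 0, 6.8]},
    {"hand": 1, "travel": [0, 0, 0], "twist": [0, 0, 6.8]},
    {"hand": 1, "travel": [0, 0, 0], "twist": [0, 0, 6.8]}
  ]
}}

```text
time: 16.83
position: [0.5755, 0.2551, 0.2622]
tool_rot: [0.136, 0.991, 0.0, 0.001]
ft_force: [0.2, -0.1, -2.1]
grip_width: 0.0136
grip_force: 50.0
```

Call:
{"name": "move_arm", "arguments": {
  "commands": [
    {"hand": 1, "travel": [0, 0, 0], "twist": [0, 0, 6.8]},
    {"hand": 1, "travel": [0, 0, 0], "twist": [0, 0, 6.8]},
    {"hand": 1, "travel": [0, 0, 0], "twist": [0, 0, 6.8]},
    {"hand": 1, "travel": [0, 0, 0], "twist": [0, 0, 6.8]},
    {"hand": 1, "travel": [0, 0, 0], "twist": [0, 0, 6.8]}
  ]
}}

```text
time: 17.25
position: [0.5751, 0.2549, 0.261]
tool_rot: [0.419, 0.908, 0.0, 0.0]
ft_force: [-0.8, -0.5, -1.6]
grip_width: 0.0136
grip_force: 50.0
```

Call:
{"name": "move_arm", "arguments": {
  "commands": [
    {"hand": 1, "travel": [0, 0, 0], "twist": [0, 0, 6.8]},
    {"hand": 1, "travel": [0, 0, 0], "twist": [0, 0, 6.8]},
    {"hand": 1, "travel": [0, 0, 0], "twist": [0, 0, 6.8]},
    {"hand": 1, "travel": [0, 0, 0], "twist": [0, 0, 6.8]},
    {"hand": 1, "travel": [0, 0, 0], "twist": [0, 0, 0]}
  ]
}}

```text
time: 17.67
position: [0.5751, 0.2549, 0.261]
tool_rot: [0.62, 0.785, 0.0, 0.0]
ft_force: [0.0, 0.0, -0.9]
grip_width: 0.0143
grip_force: 50.0
```

Run:
```python
from h import *
st(); plan([.435,.335,.26],90); c=snap('scene','s3')
u,v=proj(c,[.5755,.255,.075]).astype(int)
g=cv2.cvtColor(c['frame'],cv2.COLOR_RGB2GRAY)[v-10:v+11,u-12:u+13]
print('\n'.join(' '.join(f'{v:3d}' for v in r) for r in g))
```

```text
17.6667 [0.5751 0.2549 0.261 ] rpy [103.43  -0.   179.98] F [ 0.   0.  -0.9] w 0.014325079000767377 50.00210621394217 q [0.24 0.51 1.39 0.   1.24 0.01]
twist x 3 [0.01, -0.0, 4.48]
total [  8.01 -14.01   0.1 ] travel x 5 [1.6, -2.8, 0.02]
166 166 165 165 164 165 164 166 165 164 166 165 167 166 165 164 164 165 161 160 166 176 196 226 237
164 164 166 165 166 165 166 164 164 164 166 165 163 164 163 166 164 167 164 164 164 161 166 174 188
166 164 165 166 165 164 165 165 166 163 165 165 163 163 164 164 164 165 167 165 164 165 164 160 161
162 165 166 166 164 165 165 163 161 158 155 154 154 153 158 160 164 163 164 165 166 164 165 164 164
165 164 167 166 166 164 163 160 151 140 134 130 134 143 150 158 158 158 163 165 165 165 164 163 164
163 166 165 166 164 159 158 163 155 148 145 147 154 162 166 167 159 146 150 160 164 165 164 166 164
165 165 164 163 156 142 142 169 182 187 186 186 189 191 192 189 177 145 129 147 162 164 166 165 166
164 163 165 160 145 115 109 135 159 175 186 193 196 199 199 197 191 164 127 126 150 163 164 167 164
164 164 164 157 139 111 108 126 130 138 153 171 182 191 195 1
[... 538 characters left out ...]

165 165 166 167 162 133 134 171 190 196 197 196 191 186 182 167 142 127 122 141 159 165 165 166 165
165 165 167 167 162 150 141 160 179 181 183 181 179 175 171 166 164 164 152 157 164 166 165 165 166
165 166 166 167 166 162 158 161 165 154 145 137 134 130 132 143 160 167 164 166 165 165 166 168 165
164 166 165 164 167 167 163 166 163 154 144 137 135 135 143 156 164 166 166 166 166 167 166 166 167
165 166 165 166 168 168 166 167 164 163 161 162 160 161 161 164 165 166 167 165 166 167 166 165 165
165 166 165 165 166 166 166 166 167 166 165 166 167 167 167 167 164 167 166 166 166 168 165 166 167
161 162 163 166 165 164 167 166 168 165 167 168 165 165 167 167 167 167 166 166 166 166 167 166 166
```

Call:
{"name": "move_arm", "arguments": {
  "commands": [
    {"hand": 1, "travel": [0, 0, 0], "twist": [0, 0, 6.7]},
    {"hand": 1, "travel": [0, 0, 0], "twist": [0, 0, 6.7]},
    {"hand": 1, "travel": [1.6, -2.8, 0], "twist": [0, 0, 0]},
    {"hand": 1, "travel": [1.6, -2.8, 0], "twist": [0, 0, 0]},
    {"hand": 1, "travel": [1.6, -2.8, 0], "twist": [0, 0, 0]}
  ]
}}

```text
time: 18.13
position: [0.4904, 0.3028, 0.2605]
tool_rot: [0.706, 0.709, 0.0, -0.0]
ft_force: [-0.1, 0.7, -1.1]
grip_width: 0.0135
grip_force: 50.0
```

Call:
{"name": "move_arm", "arguments": {
  "commands": [
    {"hand": 1, "travel": [1.6, -2.8, 0], "twist": [0, 0, 0]},
    {"hand": 1, "travel": [1.6, -2.8, 0], "twist": [0, 0, 0]},
    {"hand": 1, "travel": [0, 0, 2.5], "twist": [0, 0, 0]},
    {"hand": 1, "travel": [0, 0, 2.5], "twist": [0, 0, 0]},
    {"hand": 1, "travel": [0, 0, 1.3], "twist": [0, 0, 0]}
  ]
}}

```text
time: 18.55
position: [0.4332, 0.3346, 0.1961]
tool_rot: [0.705, 0.71, -0.001, -0.0]
ft_force: [-0.6, -0.4, -1.3]
grip_width: 0.0135
grip_force: 50.0
```

Call:
{"name": "move_arm", "arguments": {
  "commands": [
    {"hand": 1, "travel": [0, 0, 0], "twist": [0, 0, 0]},
    {"hand": 1, "travel": [0, 0, 0], "twist": [0, 0, 0]},
    {"hand": 1, "travel": [0, 0, 0], "twist": [0, 0, 0]},
    {"hand": 1, "travel": [0, 0, 0], "twist": [0, 0, 0]}
  ]
}}

```text
time: 18.88
position: [0.4361, 0.335, 0.1989]
tool_rot: [0.706, 0.708, 0.001, 0.0]
ft_force: [-0.1, 0.3, -0.6]
grip_width: 0.0137
grip_force: 50.0
```

Run:
```python
from h import *
st(); plan([.435,.335,.116],90); c=snap('wrist','w6'); s=snap('scene','s4')
u,v=proj(s,[.435,.335,.08]).astype(int)
a=cv2.resize(s['frame'][v-40:v+30,u-40:u+40],(400,350),interpolation=2)
t=snap('top','t4');u,v=proj(t,[.435,.335,.08]).astype(int)
b=cv2.resize(t['frame'][v-35:v+35,u-40:u+40],(400,350),interpolation=2)
cv2.imwrite('pics/x6.png',np.hstack([a,b])[:,:,::-1])
```

```text
18.8833 [0.4361 0.335  0.1989] rpy [ 9.0140e+01 -7.0000e-02  1.7985e+02] F [-0.1  0.3 -0.6] w 0.013745724995850618 49.99986795242876 q [0.45 0.47 1.66 0.   1.   0.45]
twist x 1 [0.15, -0.08, 0.14]
total [ 0.   -0.11  8.29] travel x 3 [0.0, -0.04, 2.76]
```

View pics/x6.png

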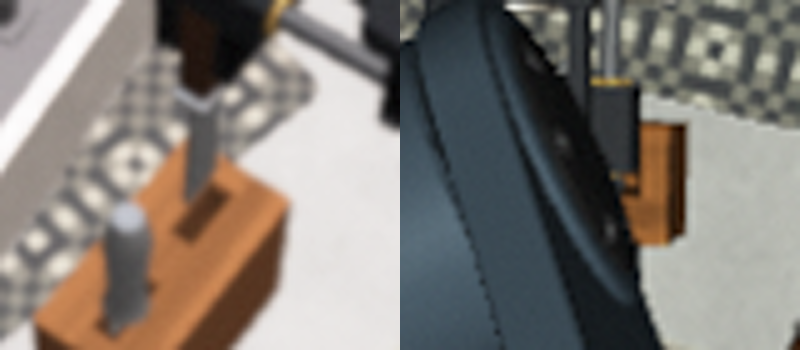

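Blade hangs over the empty right slot (tip ≈(198,198), slot (203,213) in the left crop). Lower.

Call:
{"name": "move_arm", "arguments": {
  "commands": [
    {"hand": 1, "travel": [0, -0.1, 1.5], "twist": [0, 0, 0]},
    {"hand": 1, "travel": [0, 0, 1.2], "twist": [0, 0, 0]},
    {"hand": 1, "travel": [0, 0, 0], "twist": [0, 0, 0]}
  ]
}}

```text
time: 19.28
position: [0.4329, 0.3339, 0.1692]
tool_rot: [0.706, 0.708, -0.002, -0.001]
ft_force: [0.0, -0.8, -1.0]
grip_width: 0.0138
grip_force: 50.0
```

Call:
{"name": "move_arm", "arguments": {
  "commands": [
    {"hand": 1, "travel": [0, 0, 1], "twist": [0, 0, 0]},
    {"hand": 1, "travel": [0, 0, 1], "twist": [0, 0, 0]},
    {"hand": 1, "travel": [0, 0, 1], "twist": [0, 0, 0]},
    {"hand": 1, "travel": [0, 0, 0], "twist": [0, 0, 0]}
  ]
}}

```text
time: 19.62
position: [0.4329, 0.334, 0.1386]
tool_rot: [0.706, 0.708, -0.002, -0.001]
ft_force: [0.3, 0.2, -0.2]
grip_width: 0.0135
grip_force: 50.0
```

Call:
{"name": "move_arm", "arguments": {
  "commands": [
    {"hand": 1, "travel": [0, 0, 1.2], "twist": [0, 0, 0]},
    {"hand": 1, "travel": [0, 0, 0.9], "twist": [0, 0, 0]},
    {"hand": 1, "travel": [0, 0, 0.3], "twist": [0, 0, 0]},
    {"hand": 1, "travel": [0, 0, 0], "twist": [0, 0, 0]},
    {"hand": 1, "travel": [0, 0, 0], "twist": [0, 0, 0]}
  ]
}}

```text
time: 20.03
position: [0.434, 0.3346, 0.1165]
tool_rot: [0.706, 0.708, -0.0, -0.0]
ft_force: [-0.1, 0.4, -0.4]
grip_width: 0.014
grip_force: 50.0
```

Call:
{"name": "move_arm", "arguments": {
  "commands": [
    {"hand": 1, "travel": [0, 0, 0.2], "twist": [0, 0, 0]},
    {"hand": 2.5, "travel": [0, 0, 0], "twist": [0, 0, 0]},
    {"hand": 4, "travel": [0, 0, 0], "twist": [0, 0, 0]},
    {"hand": 4, "travel": [0, 0, 0], "twist": [0, 0, 0]},
    {"hand": 4, "travel": [0, 0, 0], "twist": [0, 0, 0]}
  ]
}}

```text
time: 20.45
position: [0.4342, 0.3347, 0.1149]
tool_rot: [0.706, 0.708, 0.0, 0.0]
ft_force: [-0.3, 0.2, -0.5]
grip_width: 0.0325
grip_force: 0.0
```

Call:
{"name": "move_arm", "arguments": {
  "commands": [
    {"hand": 4, "travel": [0, 0, -2], "twist": [0, 0, 0]},
    {"hand": 4, "travel": [0, 0, -3], "twist": [0, 0, 0]},
    {"hand": 4, "travel": [0, 0, -3], "twist": [0, 0, 0]},
    {"hand": 4, "travel": [0, 0, -3], "twist": [0, 0, 0]},
    {"hand": 0, "travel": [0, 0, 0], "twist": [0, 0, -6]}
  ]
}}

```text
time: 20.87
position: [0.4374, 0.3365, 0.2307]
tool_rot: [0.668, 0.744, 0.006, 0.002]
ft_force: [0.5, -0.4, 0.4]
grip_width: 0.0378
grip_force: 0.0
```

Call:
{"name": "move_arm", "arguments": {
  "commands": [
    {"hand": 0, "travel": [0, 0, 0], "twist": [0, 0, 0]},
    {"hand": 0, "travel": [0, 0, 0], "twist": [0, 0, 0]},
    {"hand": 0, "travel": [0, 0, 0], "twist": [0, 0, 0]},
    {"hand": 0, "travel": [0, 0, 0], "twist": [0, 0, 0]}
  ]
}}

```text
time: 21.2
position: [0.4332, 0.3342, 0.2233]
tool_rot: [0.669, 0.743, -0.001, -0.001]
ft_force: [-0.5, -0.5, -0.3]
grip_width: 0.0146
grip_force: 0.0
```

Run:
```python
from h import *
w=load('w4'); a=onz(w,*W(453,211),.1); b=onz(w,*W(530,206),.1)
C=np.array([.5708,.2997]); ex=np.array([np.cos(np.radians(-84)),np.sin(np.radians(-84))])
f=(a+b)[:2]/2; print(a,b,f,'boxx',(f-C)@ex)
st(); P=C+ex*((f-C)@ex+.03); print(P); plan([*P,.21],96);
```

```text
[0.54553459 0.30845866 0.1       ] [0.59218904 0.31199491 0.1       ] [0.56886182 0.31022679] boxx -0.010671715612236524
21.2 [0.4332 0.3342 0.2233] rpy [ 9.6030e+01  6.0000e-02 -1.7985e+02] F [-0.5 -0.5 -0.3] w 0.014555393322016446 0.0 q [0.45 0.44 1.64 0.   1.06 0.35]
[0.57282036 0.2804776 ]
twist x 1 [-0.15, 0.06, 0.03]
total [-6.8  13.32  1.33] travel x 5 [-1.36, 2.66, 0.27]
```

Call:
{"name": "move_arm", "arguments": {
  "commands": [
    {"hand": 0, "travel": [-1.36, 2.66, 0], "twist": [0, 0, 0]},
    {"hand": 0, "travel": [-1.36, 2.66, 0], "twist": [0, 0, 0]},
    {"hand": 0, "travel": [-1.36, 2.66, 0], "twist": [0, 0, 0]},
    {"hand": 0, "travel": [-1.36, 2.66, 0], "twist": [0, 0, 0]},
    {"hand": 0, "travel": [-1.36, 2.66, 0], "twist": [0, 0, 0]}
  ]
}}

```text
time: 21.62
position: [0.5741, 0.2804, 0.2231]
tool_rot: [0.669, 0.743, -0.001, -0.001]
ft_force: [0.3, 0.8, 0.1]
grip_width: 0.0004
grip_force: 0.0
```

Call:
{"name": "move_arm", "arguments": {
  "commands": [
    {"hand": 0, "travel": [0, 0, 3], "twist": [0, 0, 0]},
    {"hand": 0, "travel": [0, 0, 3], "twist": [0, 0, 0]},
    {"hand": 0, "travel": [0, 0, 3], "twist": [0, 0, 0]},
    {"hand": 0, "travel": [0, 0, 2], "twist": [0, 0, 0]},
    {"hand": 0, "travel": [0, 0, 0], "twist": [0, 0, 0]}
  ]
}}

```text
time: 22.03
position: [0.5693, 0.2796, 0.1083]
tool_rot: [0.669, 0.743, -0.005, -0.003]
ft_force: [-1.8, -0.4, -0.5]
grip_width: 0.0004
grip_force: 0.0
```

Call:
{"name": "move_arm", "arguments": {
  "commands": [
    {"hand": 0, "travel": [0, 0, 0], "twist": [0, 0, 0]},
    {"hand": 0, "travel": [0, 0, 0], "twist": [0, 0, 0]},
    {"hand": 0, "travel": [0, 0, 0], "twist": [0, 0, 0]}
  ]
}}

```text
time: 22.28
position: [0.5747, 0.2816, 0.1162]
tool_rot: [0.668, 0.744, 0.001, 0.001]
ft_force: [0.7, 0.3, 0.1]
grip_width: 0.0005
grip_force: 0.0
```

Call:
{"name": "move_arm", "arguments": {
  "commands": [
    {"hand": 0, "travel": [0, 0, 1], "twist": [0, 0, 0]},
    {"hand": 0, "travel": [0, 0, 0.7], "twist": [0, 0, 0]},
    {"hand": 0, "travel": [0, 0, 0], "twist": [0, 0, 0]},
    {"hand": 0, "travel": [1, 0, 0], "twist": [0, 0, 0]},
    {"hand": 0, "travel": [1, 0, 0], "twist": [0, 0, 0]}
  ]
}}

```text
time: 22.7
position: [0.5711, 0.3006, 0.0973]
tool_rot: [0.669, 0.744, -0.001, 0.0]
ft_force: [1.2, -2.7, -2.3]
grip_width: 0.0002
grip_force: 1.4
```

Call:
{"name": "move_arm", "arguments": {
  "commands": [
    {"hand": 0, "travel": [1, 0, 0], "twist": [0, 0, 0]},
    {"hand": 0, "travel": [1, 0, 0], "twist": [0, 0, 0]},
    {"hand": 0, "travel": [1, 0, 0], "twist": [0, 0, 0]},
    {"hand": 0, "travel": [1, 0, 0], "twist": [0, 0, 0]},
    {"hand": 0, "travel": [1, 0, 0], "twist": [0, 0, 0]}
  ]
}}

```text
time: 23.12
position: [0.5657, 0.3519, 0.0974]
tool_rot: [0.668, 0.744, -0.0, -0.0]
ft_force: [1.2, -2.6, -2.1]
grip_width: 0.0001
grip_force: 1.4
```

Call:
{"name": "move_arm", "arguments": {
  "commands": [
    {"hand": 0, "travel": [1, 0, 0], "twist": [0, 0, 0]},
    {"hand": 0, "travel": [1, 0, 0], "twist": [0, 0, 0]},
    {"hand": 0, "travel": [1, 0, 0], "twist": [0, 0, 0]},
    {"hand": 0, "travel": [1, 0, 0], "twist": [0, 0, 0]},
    {"hand": 0, "travel": [0, 0, 0], "twist": [0, 0, 0]}
  ]
}}

```text
time: 23.53
position: [0.5615, 0.3934, 0.0978]
tool_rot: [0.668, 0.744, 0.001, -0.0]
ft_force: [0.1, -0.2, -0.4]
grip_width: 0.0005
grip_force: 0.0
```

Run:
```python
from h import *
st()
```

```text
23.5333 [0.5615 0.3934 0.0978] rpy [ 9.6180e+01 -1.3000e-01  1.7993e+02] F [ 0.1 -0.2 -0.4] w 0.00045993907861673956 0.0 q [0.45 0.77 1.38 0.   1.   0.34]
```

Call:
{"name": "move_arm", "arguments": {
  "commands": [
    {"hand": 0, "travel": [0.4, 0, 0], "twist": [0, 0, 0]},
    {"hand": 0, "travel": [0.4, 0, 0], "twist": [0, 0, 0]},
    {"hand": 0, "travel": [0, 0, 0], "twist": [0, 0, 0]}
  ]
}}

```text
time: 23.78
position: [0.5613, 0.397, 0.098]
tool_rot: [0.668, 0.744, -0.001, 0.001]
ft_force: [1.2, -4.8, 1.2]
grip_width: 0.0004
grip_force: 2.7
```

Call:
{"name": "move_arm", "arguments": {
  "commands": [
    {"hand": 0, "travel": [0.4, 0, 0], "twist": [0, 0, 0]},
    {"hand": 0, "travel": [0, 0, 0], "twist": [0, 0, 0]}
  ]
}}

```text
time: 23.95
position: [0.5613, 0.3973, 0.098]
tool_rot: [0.668, 0.744, -0.004, 0.003]
ft_force: [1.2, -13.8, 3.4]
grip_width: 0.0005
grip_force: 7.1
```

Call:
{"name": "move_arm", "arguments": {
  "commands": [
    {"hand": 0, "travel": [0.3, 0, 0], "twist": [0, 0, 0]},
    {"hand": 0, "travel": [0, 0, 0], "twist": [0, 0, 0]}
  ]
}}

```text
time: 24.12
position: [0.5613, 0.3975, 0.0981]
tool_rot: [0.668, 0.744, -0.006, 0.005]
ft_force: [2.0, -21.5, 5.5]
grip_width: 0.0
grip_force: 10.3
```

Call:
{"name": "move_arm", "arguments": {
  "commands": [
    {"hand": 0, "travel": [-1.8, 0, 0], "twist": [0, 0, 0]},
    {"hand": 0, "travel": [0, 0, -2], "twist": [0, 0, 0]},
    {"hand": 0, "travel": [0, 0, -3.5], "twist": [0, 0, 0]},
    {"hand": 0, "travel": [0, 0, -3.5], "twist": [0, 0, 0]},
    {"hand": 0, "travel": [0, 0, -3.5], "twist": [0, 0, 0]}
  ]
}}

```text
time: 24.53
position: [0.5623, 0.3877, 0.2242]
tool_rot: [0.669, 0.743, 0.001, -0.0]
ft_force: [0.9, 0.3, 0.1]
grip_width: 0.0003
grip_force: 0.0
```

Call:
{"name": "move_arm", "arguments": {
  "commands": [
    {"hand": 4, "travel": [0, 0, -3.5], "twist": [0, 0, -7]},
    {"hand": 4, "travel": [0, 0, -3.5], "twist": [0, 0, -7]},
    {"hand": 4, "travel": [0, 0, 0], "twist": [0, 0, -7]},
    {"hand": 4, "travel": [0, 0, 0], "twist": [0, 0, -7]},
    {"hand": 4, "travel": [0, 0, 0], "twist": [0, 0, -7]}
  ]
}}

```text
time: 24.95
position: [0.5627, 0.3882, 0.2948]
tool_rot: [0.411, 0.911, 0.002, 0.001]
ft_force: [0.6, 0.7, 0.2]
grip_width: 0.0257
grip_force: 0.0
```

Call:
{"name": "move_arm", "arguments": {
  "commands": [
    {"hand": 4, "travel": [0, 0, 0], "twist": [0, 0, -7]},
    {"hand": 4, "travel": [0, 0, 0], "twist": [0, 0, -7]},
    {"hand": 4, "travel": [0, 0, 0], "twist": [0, 0, -7]},
    {"hand": 4, "travel": [0, 0, 0], "twist": [0, 0, -7]},
    {"hand": 4, "travel": [0, 0, 0], "twist": [0, 0, -7]}
  ]
}}

```text
time: 25.37
position: [0.5623, 0.3881, 0.2933]
tool_rot: [0.118, 0.993, 0.001, 0.0]
ft_force: [-0.1, -0.2, 0.3]
grip_width: 0.0394
grip_force: 0.0
```

Call:
{"name": "move_arm", "arguments": {
  "commands": [
    {"hand": 4, "travel": [0, 0, 0], "twist": [0, 0, -7]},
    {"hand": 4, "travel": [0, 0, 0], "twist": [0, 0, -7]},
    {"hand": 4, "travel": [1.2, -3, 0], "twist": [0, 0, 0]},
    {"hand": 4, "travel": [1.2, -3, 0], "twist": [0, 0, 0]},
    {"hand": 4, "travel": [1.2, -3, 0], "twist": [0, 0, 0]}
  ]
}}

```text
time: 25.78
position: [0.526, 0.2973, 0.2928]
tool_rot: [-0.001, 1.0, 0.001, 0.001]
ft_force: [0.4, 0.0, -0.4]
grip_width: 0.0399
grip_force: 0.0
```

Call:
{"name": "move_arm", "arguments": {
  "commands": [
    {"hand": 4, "travel": [1.2, -3, 0], "twist": [0, 0, 0]},
    {"hand": 4, "travel": [1.2, -3, 0], "twist": [0, 0, 0]},
    {"hand": 4, "travel": [1.2, -3, 0], "twist": [0, 0, 0]},
    {"hand": 4, "travel": [1.2, -3, 0], "twist": [0, 0, 0]},
    {"hand": 4, "travel": [1.2, -3, 0], "twist": [0, 0, 0]}
  ]
}}

```text
time: 26.2
position: [0.4663, 0.1465, 0.2933]
tool_rot: [-0.001, 1.0, 0.001, 0.001]
ft_force: [0.7, -0.1, -0.1]
grip_width: 0.0403
grip_force: 0.0
```

Call:
{"name": "move_arm", "arguments": {
  "commands": [
    {"hand": 4, "travel": [0, 0, 0], "twist": [0, 0, 0]},
    {"hand": 4, "travel": [0, 0, 0], "twist": [0, 0, 0]},
    {"hand": 4, "travel": [0, 0, 0], "twist": [0, 0, 0]}
  ]
}}

```text
time: 26.45
position: [0.4675, 0.1478, 0.2933]
tool_rot: [-0.0, 1.0, 0.001, 0.001]
ft_force: [-0.2, 0.1, -0.1]
grip_width: 0.0399
grip_force: 0.0
```

Run:
```python
from h import *
st(); w=snap('wrist','w7')
cv2.imwrite('pics/w7b.png',cv2.resize(w['frame'],(780,585),interpolation=2)[:,:,::-1])
```

```text
26.45 [0.4675 0.1478 0.2933] rpy [-1.7996e+02  1.5000e-01  1.7993e+02] F [-0.2  0.1 -0.1] w 0.03988644793293813 0.0 q [ 0.08  0.27  1.69  0.    1.17 -1.49]
```

View pics/w7b.png

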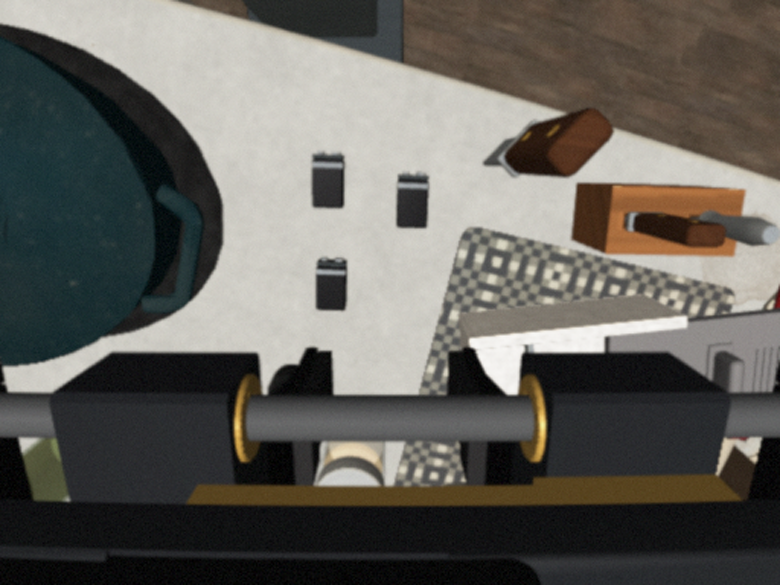

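Batteries at (328,182), (413,203), (332,288), unmoved; lid open, white interior seen at (540,360).

```bash
cat >> h.py <<'E'
def bats(c,guess,z=.0175):
    g=cv2.cvtColor(c['frame'],cv2.COLOR_RGB2GRAY); out=[]
    for P in guess:
        u,v=proj(c,[*P,z]).astype(int); r=30; u0,v0=max(u-r,0),max(v-r,0)
        m=(g[v0:v+r,u0:u+r]<95).astype(np.uint8)
        n,l,s,ce=cv2.connectedComponentsWithStats(m)
        for i in range(1,n):
            if 250<s[i,4]<1500 :
                q=np.argwhere(l==i)[:,::-1].astype(np.float32)+[u0,v0]
                W3=np.array([onz(c,*p,z)[:2] for p in q]); 
                rc=cv2.minAreaRect((W3*1000).astype(np.float32)); print(P,'->',np.round(rc[0],1),np.round(rc[1],1),round(rc[2],1),'px',s[i,4])
E
python3 - <<'E'
from h import *
w=load('w7'); bats(w,[(.5015,.0994),(.4296,.169),(.4136,.0983)])
for p in [(328,182),(413,203),(332,288)]: print(onz(w,*W(*p),.0175))
t=snap('top','t7'); bats(t,[(.5015,.0994),(.4296,.169),(.4136,.0983)])
for p in [(508,155),(605,125)]: print('big',onz(w,*W(*p),0).round(3),onz(w,*W(*p),.18).round(3))
E
```

```text
(0.5015, 0.0994) -> [503.1  96.7] [24.1 31.6] 88.8 px 426
(0.4296, 0.169) -> [430.4 166.8] [30.2 24.2] 0.2 px 483
(0.4136, 0.0983) -> [413.7  96.7] [25.3 31.3] 88.8 px 523
[0.40981497 0.09725507 0.0175    ]
[0.42683639 0.167584   0.0175    ]
[0.49981442 0.09815751 0.0175    ]
big [0.387 0.249 0.   ] [0.391 0.207 0.18 ]
big [0.362 0.33  0.   ] [0.376 0.255 0.18 ]
```

Call:
{"name": "move_arm", "arguments": {
  "commands": [
    {"hand": 4.5, "travel": [-1.6, -2.55, 1], "twist": [0, 0, 0]},
    {"hand": 4.5, "travel": [-1.6, -2.55, 1], "twist": [0, 0, 0]},
    {"hand": 4.5, "travel": [0, 0, 3.5], "twist": [0, 0, 0]},
    {"hand": 4.5, "travel": [0, 0, 3.5], "twist": [0, 0, 0]},
    {"hand": 4.5, "travel": [0, 0, 3.5], "twist": [0, 0, 0]}
  ]
}}

```text
time: 26.97
position: [0.5002, 0.097, 0.1666]
tool_rot: [-0.001, 1.0, 0.0, 0.002]
ft_force: [0.1, 0.7, -0.8]
grip_width: 0.0448
grip_force: 0.0
```

Call:
{"name": "move_arm", "arguments": {
  "commands": [
    {"hand": 4.5, "travel": [0, 0, 3.5], "twist": [0, 0, 0]},
    {"hand": 4.5, "travel": [0, 0, 3.5], "twist": [0, 0, 0]},
    {"hand": 4.5, "travel": [0, 0, 2.5], "twist": [0, 0, 0]},
    {"hand": 4.5, "travel": [0, 0, 0], "twist": [0, 0, 0]},
    {"hand": 4.5, "travel": [0, 0, 0], "twist": [0, 0, 0]}
  ]
}}

```text
time: 27.38
position: [0.4984, 0.0973, 0.0714]
tool_rot: [-0.002, 1.0, 0.0, -0.001]
ft_force: [-0.5, -0.2, 0.6]
grip_width: 0.0449
grip_force: 0.0
```

Run:
```python
from h import *
st(); plan([.5,.0967,.017],180)
```

```text
27.3833 [0.4984 0.0973 0.0714] rpy [-1.7982e+02 -1.7000e-01  1.7998e+02] F [-0.5 -0.2  0.6] w 0.0449267802040544 0.0 q [-0.03  0.64  1.86  0.    0.65 -1.6 ]
twist x 1 [0.02, -0.17, 0.18]
total [-0.16 -0.06  5.44] travel x 2 [-0.08, -0.03, 2.72]
```

Call:
{"name": "move_arm", "arguments": {
  "commands": [
    {"hand": 4.5, "travel": [-0.1, 0, 2], "twist": [0, 0, 0]},
    {"hand": 4.5, "travel": [0, 0, 2], "twist": [0, 0, 0]},
    {"hand": 4.5, "travel": [0, 0, 1], "twist": [0, 0, 0]},
    {"hand": 4.5, "travel": [0, 0, 0.4], "twist": [0, 0, 0]},
    {"hand": 4.5, "travel": [0, 0, 0], "twist": [0, 0, 0]}
  ]
}}

```text
time: 27.8
position: [0.5002, 0.0967, 0.019]
tool_rot: [-0.001, 1.0, -0.0, 0.0]
ft_force: [-0.5, 0.5, -0.0]
grip_width: 0.0449
grip_force: 0.0
```

Call:
{"name": "move_arm", "arguments": {
  "commands": [
    {"hand": 2, "travel": [0, 0, 0], "twist": [0, 0, 0]},
    {"hand": 2, "travel": [0, 0, 0], "twist": [0, 0, 0]},
    {"hand": 2, "travel": [0, 0, 0], "twist": [0, 0, 0]},
    {"hand": 2, "travel": [0, 0, 0], "twist": [0, 0, 0]},
    {"hand": 2, "travel": [0, 0, 0], "twist": [0, 0, 0]}
  ],
  "force": 20
}}

```text
time: 28.22
position: [0.5002, 0.0964, 0.0193]
tool_rot: [-0.001, 1.0, -0.0, 0.001]
ft_force: [0.1, 0.7, 4.3]
grip_width: 0.0262
grip_force: 19.7
```

Call:
{"name": "move_arm", "arguments": {
  "commands": [
    {"hand": 2, "travel": [0, 0, 0], "twist": [0, 0, 0]},
    {"hand": 2, "travel": [0, 0, -1], "twist": [0, 0, 0]},
    {"hand": 2, "travel": [0, 0, -3], "twist": [0, 0, 0]},
    {"hand": 2, "travel": [0, 0, -3.5], "twist": [0, 0, 0]},
    {"hand": 2, "travel": [0, 0, -3.5], "twist": [0, 0, 0]}
  ]
}}

```text
time: 28.63
position: [0.4986, 0.0964, 0.1295]
tool_rot: [-0.001, 1.0, 0.0, -0.001]
ft_force: [1.5, 0.0, -0.5]
grip_width: 0.0257
grip_force: 19.7
```

Run:
```python
from h import *
st(); C=np.array([.5708,.2997]); ex=np.array([np.cos(np.radians(-84)),np.sin(np.radians(-84))]); ey=np.array([-ex[1],ex[0]])
for x,y in [(0,.018),(.052,.018),(.027,.018)]: print(x,y,C+ex*x+ey*y)
P=C+ex*.0+ey*.018; plan([*P,.18],96)
for p in [(263,108)]: print('pitcher',onz(load('top0'),*p,.105))
```

```text
28.6333 [0.4986 0.0964 0.1295] rpy [-1.799e+02 -1.600e-01  1.800e+02] F [ 1.5  0.  -0.5] w 0.025660700458446206 19.732331335544586 q [-0.03  0.54  1.82 -0.    0.79 -1.6 ]
0 0.018 [0.58870139 0.30158151]
0.052 0.018 [0.59413687 0.24986637]
0.027 0.018 [0.59152366 0.27472942]
twist x 13 [-0.01, -0.01, 6.47]
total [19.46 11.11 -5.05] travel x 7 [2.78, 1.59, -0.72]
pitcher [0.72126822 0.21653589 0.105     ]
```

Call:
{"name": "move_arm", "arguments": {
  "commands": [
    {"hand": 2, "travel": [0, 0, -2.5], "twist": [0, 0, 6.5]},
    {"hand": 2, "travel": [0, 0, -2.5], "twist": [0, 0, 6.5]},
    {"hand": 2, "travel": [0, 0, 0], "twist": [0, 0, 6.5]},
    {"hand": 2, "travel": [0, 0, 0], "twist": [0, 0, 6.5]},
    {"hand": 2, "travel": [0, 0, 0], "twist": [0, 0, 6.5]}
  ]
}}

```text
time: 29.05
position: [0.4995, 0.0964, 0.1798]
tool_rot: [0.282, 0.96, 0.0, 0.001]
ft_force: [-0.6, -0.3, 0.5]
grip_width: 0.0258
grip_force: 19.7
```

Call:
{"name": "move_arm", "arguments": {
  "commands": [
    {"hand": 2, "travel": [0, 0, 0], "twist": [0, 0, 6.5]},
    {"hand": 2, "travel": [0, 0, 0], "twist": [0, 0, 6.5]},
    {"hand": 2, "travel": [0, 0, 0], "twist": [0, 0, 6.5]},
    {"hand": 2, "travel": [0, 0, 0], "twist": [0, 0, 6.5]},
    {"hand": 2, "travel": [0, 0, 0], "twist": [0, 0, 6.5]}
  ]
}}

```text
time: 29.47
position: [0.4991, 0.0964, 0.1789]
tool_rot: [0.539, 0.842, -0.0, -0.0]
ft_force: [-0.2, -0.7, -0.3]
grip_width: 0.0257
grip_force: 19.7
```

Call:
{"name": "move_arm", "arguments": {
  "commands": [
    {"hand": 2, "travel": [0, 0, 0], "twist": [0, 0, 6.5]},
    {"hand": 2, "travel": [0, 0, 0], "twist": [0, 0, 6.5]},
    {"hand": 2, "travel": [0, 0, 0], "twist": [0, 0, 6.5]},
    {"hand": 2, "travel": [3.11, 1.85, 0], "twist": [0, 0, 0]},
    {"hand": 2, "travel": [3.11, 1.85, 0], "twist": [0, 0, 0]}
  ]
}}

```text
time: 29.88
position: [0.5298, 0.1612, 0.179]
tool_rot: [0.673, 0.739, -0.001, -0.0]
ft_force: [0.3, -1.0, -0.2]
grip_width: 0.0263
grip_force: 19.7
```

Call:
{"name": "move_arm", "arguments": {
  "commands": [
    {"hand": 2, "travel": [3.11, 1.85, 0], "twist": [0, 0, 0]},
    {"hand": 2, "travel": [3.11, 1.85, 0], "twist": [0, 0, 0]},
    {"hand": 2, "travel": [3.11, 1.85, 0], "twist": [0, 0, 0]},
    {"hand": 2, "travel": [3.11, 1.85, 0], "twist": [0, 0, 0]},
    {"hand": 2, "travel": [0, 0, 0], "twist": [0, 0, 0]}
  ]
}}

```text
time: 30.3
position: [0.5944, 0.299, 0.1792]
tool_rot: [0.67, 0.742, 0.003, 0.001]
ft_force: [0.6, 0.6, -0.1]
grip_width: 0.0254
grip_force: 19.7
```

Call:
{"name": "move_arm", "arguments": {
  "commands": [
    {"hand": 2, "travel": [0, 0, 0], "twist": [0, 0, 0]},
    {"hand": 2, "travel": [0, 0, 0], "twist": [0, 0, 0]},
    {"hand": 2, "travel": [0, 0, 0], "twist": [0, 0, 0]}
  ]
}}

```text
time: 30.55
position: [0.5908, 0.2917, 0.1784]
tool_rot: [0.672, 0.741, -0.001, -0.0]
ft_force: [0.0, -0.5, -0.7]
grip_width: 0.0258
grip_force: 19.7
```

Run:
```python
from h import *
st(); plan([.5895,.2936,.062],96)
```

```text
30.55 [0.5908 0.2917 0.1784] rpy [ 9.5560e+01  4.0000e-02 -1.7989e+02] F [ 0.  -0.5 -0.7] w 0.025845312833020825 19.732241928577423 q [ 0.29  0.64  1.39 -0.    1.11  0.19]
twist x 1 [-0.11, 0.04, -0.44]
total [ 0.2  -0.11 11.64] travel x 4 [0.05, -0.03, 2.91]
```

Call:
{"name": "move_arm", "arguments": {
  "commands": [
    {"hand": 2, "travel": [0.1, -0.5, 2.5], "twist": [0, 0, 0]},
    {"hand": 2, "travel": [0, 0, 3], "twist": [0, 0, 0]},
    {"hand": 2, "travel": [0, 0, 3], "twist": [0, 0, 0]},
    {"hand": 2, "travel": [0, 0, 2], "twist": [0, 0, 0]},
    {"hand": 2, "travel": [0, 0, 1.1], "twist": [0, 0, 0]}
  ]
}}

```text
time: 30.97
position: [0.5845, 0.2913, 0.0599]
tool_rot: [0.672, 0.74, -0.003, -0.001]
ft_force: [0.5, 0.3, -0.7]
grip_width: 0.0257
grip_force: 19.7
```

Call:
{"name": "move_arm", "arguments": {
  "commands": [
    {"hand": 2, "travel": [0, 0, 0], "twist": [0, 0, 0]},
    {"hand": 2, "travel": [0, 0, 0], "twist": [0, 0, 0]},
    {"hand": 3.3, "travel": [0, 0, 0], "twist": [0, 0, 0]},
    {"hand": 3.3, "travel": [0, 0, 0], "twist": [0, 0, 0]},
    {"hand": 3.3, "travel": [0, 0, 0], "twist": [0, 0, 0]}
  ]
}}

```text
time: 31.38
position: [0.588, 0.2938, 0.0644]
tool_rot: [0.672, 0.741, 0.001, 0.001]
ft_force: [0.8, 0.4, -0.2]
grip_width: 0.0322
grip_force: 0.0
```

Call:
{"name": "move_arm", "arguments": {
  "commands": [
    {"hand": 3.3, "travel": [0, 0, 0], "twist": [0, 0, 0]},
    {"hand": 3.3, "travel": [0, 0, -2], "twist": [0, 0, 0]},
    {"hand": 3.3, "travel": [0, 0, -3], "twist": [0, 0, 0]},
    {"hand": 3.3, "travel": [0, 0, -3.5], "twist": [0, 0, 0]},
    {"hand": 3.3, "travel": [0, 0, -3.5], "twist": [0, 0, 0]}
  ]
}}

```text
time: 31.8
position: [0.5863, 0.2934, 0.1838]
tool_rot: [0.672, 0.741, -0.0, -0.0]
ft_force: [0.6, -0.2, 0.8]
grip_width: 0.0327
grip_force: 0.0
```

Run:
```python
from h import *
st(); plan([.411,.0967,.19],180); w=snap('wrist','w8'); bats(w,[(.4304,.1668),(.4137,.0967)])
```

```text
31.8 [0.5863 0.2934 0.1838] rpy [ 9.5610e+01  1.0000e-02 -1.7994e+02] F [ 0.6 -0.2  0.8] w 0.03271432412214287 0.0 q [0.29 0.63 1.4  0.   1.12 0.2 ]
twist x 13 [-0.0, -0.0, -6.49]
total [ 17.53 -19.67  -0.62] travel x 8 [2.19, -2.46, -0.08]
```

Call:
{"name": "move_arm", "arguments": {
  "commands": [
    {"hand": 4.5, "travel": [0, 0, 0], "twist": [0, 0, -6.49]},
    {"hand": 4.5, "travel": [0, 0, 0], "twist": [0, 0, -6.49]},
    {"hand": 4.5, "travel": [0, 0, 0], "twist": [0, 0, -6.49]},
    {"hand": 4.5, "travel": [0, 0, 0], "twist": [0, 0, -6.49]},
    {"hand": 4.5, "travel": [0, 0, 0], "twist": [0, 0, -6.49]}
  ]
}}

```text
time: 32.27
position: [0.5869, 0.2936, 0.1831]
tool_rot: [0.435, 0.9, 0.0, 0.0]
ft_force: [-0.7, -0.0, 0.3]
grip_width: 0.0443
grip_force: 0.0
```

Call:
{"name": "move_arm", "arguments": {
  "commands": [
    {"hand": 4.5, "travel": [0, 0, 0], "twist": [0, 0, -6.49]},
    {"hand": 4.5, "travel": [0, 0, 0], "twist": [0, 0, -6.49]},
    {"hand": 4.5, "travel": [0, 0, 0], "twist": [0, 0, -6.49]},
    {"hand": 4.5, "travel": [0, 0, 0], "twist": [0, 0, -6.49]},
    {"hand": 4.5, "travel": [0, 0, 0], "twist": [0, 0, -6.49]}
  ]
}}

```text
time: 32.68
position: [0.5868, 0.2936, 0.183]
tool_rot: [0.166, 0.986, 0.0, 0.0]
ft_force: [-0.3, -0.2, -0.1]
grip_width: 0.045
grip_force: 0.0
```

Call:
{"name": "move_arm", "arguments": {
  "commands": [
    {"hand": 4.5, "travel": [0, 0, 0], "twist": [0, 0, -6.49]},
    {"hand": 4.5, "travel": [0, 0, 0], "twist": [0, 0, -6.49]},
    {"hand": 4.5, "travel": [0, 0, 0], "twist": [0, 0, -6.49]},
    {"hand": 4.5, "travel": [2.19, -2.46, -0.08], "twist": [0, 0, 0]},
    {"hand": 4.5, "travel": [2.19, -2.46, -0.08], "twist": [0, 0, 0]}
  ]
}}

```text
time: 33.1
position: [0.5435, 0.2447, 0.1843]
tool_rot: [-0.001, 1.0, 0.0, 0.001]
ft_force: [0.8, -0.3, 0.2]
grip_width: 0.0453
grip_force: 0.0
```

Call:
{"name": "move_arm", "arguments": {
  "commands": [
    {"hand": 4.5, "travel": [2.19, -2.46, -0.08], "twist": [0, 0, 0]},
    {"hand": 4.5, "travel": [2.19, -2.46, -0.08], "twist": [0, 0, 0]},
    {"hand": 4.5, "travel": [2.19, -2.46, -0.08], "twist": [0, 0, 0]},
    {"hand": 4.5, "travel": [2.19, -2.46, -0.08], "twist": [0, 0, 0]},
    {"hand": 4.5, "travel": [2.19, -2.46, -0.08], "twist": [0, 0, 0]}
  ]
}}

```text
time: 33.52
position: [0.4325, 0.1205, 0.1887]
tool_rot: [-0.0, 1.0, -0.0, 0.001]
ft_force: [0.3, 0.8, 0.4]
grip_width: 0.0451
grip_force: 0.0
```

Call:
{"name": "move_arm", "arguments": {
  "commands": [
    {"hand": 4.5, "travel": [2.19, -2.46, -0.08], "twist": [0, 0, 0]},
    {"hand": 4.5, "travel": [0, 0, 0], "twist": [0, 0, 0]},
    {"hand": 4.5, "travel": [0, 0, 0], "twist": [0, 0, 0]},
    {"hand": 4.5, "travel": [0, 0, 0], "twist": [0, 0, 0]}
  ]
}}

```text
time: 33.85
position: [0.4129, 0.0968, 0.1896]
tool_rot: [0.001, 1.0, 0.0, 0.002]
ft_force: [0.1, -0.1, 0.5]
grip_width: 0.0448
grip_force: 0.0
```

Run:
```python
from h import *
st(); plan([.41,.0967,.07],180); w=snap('wrist','w9'); bats(w,[(.4304,.1668),(.4137,.0967),(.5,.0967)])
```

```text
33.85 [0.4129 0.0968 0.1896] rpy [179.94   0.18 179.99] F [ 0.1 -0.1  0.5] w 0.04477198503151671 0.0 q [-0.03  0.34  1.97  0.    0.83 -1.6 ]
twist x 1 [0.01, 0.18, -0.06]
total [ 2.900e-01 -1.000e-02  1.196e+01] travel x 4 [0.07, -0.0, 2.99]
(0.4304, 0.1668) -> [423.4 165. ] [27.1 43.9] 88.2 px 1014
(0.4137, 0.0967) -> [413.4  96.2] [31.6 24.1] 0.0 px 773
(0.5, 0.0967) -> [507.   95.6] [21.3 63.6] 0.0 px 958
(0.5, 0.0967) -> [525.6  95.6] [11.  64.5] 0.0 px 438
```

Call:
{"name": "move_arm", "arguments": {
  "commands": [
    {"hand": 4.5, "travel": [0.3, 0, 3.5], "twist": [0, 0, 0]},
    {"hand": 4.5, "travel": [0, 0, 3.5], "twist": [0, 0, 0]},
    {"hand": 4.5, "travel": [0, 0, 3.5], "twist": [0, 0, 0]},
    {"hand": 4.5, "travel": [0, 0, 2.5], "twist": [0, 0, 0]},
    {"hand": 4.5, "travel": [0, 0, 1.5], "twist": [0, 0, 0]}
  ]
}}

```text
time: 34.32
position: [0.409, 0.0976, 0.0412]
tool_rot: [-0.001, 1.0, 0.0, -0.001]
ft_force: [-0.1, 0.3, 0.1]
grip_width: 0.0445
grip_force: 0.0
```

Call:
{"name": "move_arm", "arguments": {
  "commands": [
    {"hand": 4.5, "travel": [0, 0, 0.8], "twist": [0, 0, 0]},
    {"hand": 4.5, "travel": [0, 0, 0], "twist": [0, 0, 0]},
    {"hand": 4.5, "travel": [0, 0, 0], "twist": [0, 0, 0]},
    {"hand": 4.5, "travel": [0, 0, 0], "twist": [0, 0, 0]}
  ]
}}

```text
time: 34.65
position: [0.4095, 0.0971, 0.0366]
tool_rot: [-0.0, 1.0, -0.0, 0.001]
ft_force: [-0.0, 0.2, -0.9]
grip_width: 0.0446
grip_force: 0.0
```

Call:
{"name": "move_arm", "arguments": {
  "commands": [
    {"hand": 4.5, "travel": [0, 0, 1], "twist": [0, 0, 0]},
    {"hand": 4.5, "travel": [0, 0, 0.7], "twist": [0, 0, 0]},
    {"hand": 4.5, "travel": [0, 0, 0], "twist": [0, 0, 0]},
    {"hand": 4.5, "travel": [0, 0, 0], "twist": [0, 0, 0]}
  ]
}}

```text
time: 34.98
position: [0.4087, 0.0968, 0.0193]
tool_rot: [0.0, 1.0, -0.0, 0.0]
ft_force: [-0.4, -0.1, -0.5]
grip_width: 0.0451
grip_force: 0.0
```

Call:
{"name": "move_arm", "arguments": {
  "commands": [
    {"hand": 2, "travel": [0, 0, 0], "twist": [0, 0, 0]},
    {"hand": 2, "travel": [0, 0, 0], "twist": [0, 0, 0]},
    {"hand": 2, "travel": [0, 0, 0], "twist": [0, 0, 0]},
    {"hand": 2, "travel": [0, 0, 0], "twist": [0, 0, 0]},
    {"hand": 2, "travel": [0, 0, 0], "twist": [0, 0, 0]}
  ],
  "force": 20
}}

```text
time: 35.4
position: [0.4087, 0.0967, 0.0192]
tool_rot: [0.0, 1.0, -0.0, 0.0]
ft_force: [-0.9, 0.3, 2.0]
grip_width: 0.0256
grip_force: 19.9
```

Call:
{"name": "move_arm", "arguments": {
  "commands": [
    {"hand": 2, "travel": [0, 0, -1], "twist": [0, 0, 0]},
    {"hand": 2, "travel": [0, 0, -3.5], "twist": [0, 0, 0]},
    {"hand": 2, "travel": [0, 0, -3.5], "twist": [0, 0, 0]},
    {"hand": 2, "travel": [0, 0, -3.5], "twist": [0, 0, 0]},
    {"hand": 2, "travel": [0, 0, -3.5], "twist": [0, 0, 0]}
  ]
}}

```text
time: 35.82
position: [0.4077, 0.0967, 0.1703]
tool_rot: [0.0, 1.0, 0.0, -0.001]
ft_force: [0.5, -0.4, -1.2]
grip_width: 0.0256
grip_force: 19.9
```

Call:
{"name": "move_arm", "arguments": {
  "commands": [
    {"hand": 2, "travel": [0, 0, -1.5], "twist": [0, 0, 6.5]},
    {"hand": 2, "travel": [0, 0, 0], "twist": [0, 0, 6.5]},
    {"hand": 2, "travel": [0, 0, 0], "twist": [0, 0, 6.5]},
    {"hand": 2, "travel": [0, 0, 0], "twist": [0, 0, 6.5]},
    {"hand": 2, "travel": [0, 0, 0], "twist": [0, 0, 6.5]}
  ]
}}

```text
time: 36.23
position: [0.4081, 0.0968, 0.1842]
tool_rot: [0.283, 0.959, 0.0, 0.0]
ft_force: [0.2, -1.0, -0.4]
grip_width: 0.0257
grip_force: 19.9
```

Call:
{"name": "move_arm", "arguments": {
  "commands": [
    {"hand": 2, "travel": [0, 0, 0], "twist": [0, 0, 6.5]},
    {"hand": 2, "travel": [0, 0, 0], "twist": [0, 0, 6.5]},
    {"hand": 2, "travel": [0, 0, 0], "twist": [0, 0, 6.5]},
    {"hand": 2, "travel": [0, 0, 0], "twist": [0, 0, 6.5]},
    {"hand": 2, "travel": [0, 0, 0], "twist": [0, 0, 6.5]}
  ]
}}

```text
time: 36.65
position: [0.408, 0.0968, 0.1838]
tool_rot: [0.54, 0.842, -0.0, -0.0]
ft_force: [-0.5, -0.9, 0.1]
grip_width: 0.0256
grip_force: 19.9
```

Call:
{"name": "move_arm", "arguments": {
  "commands": [
    {"hand": 2, "travel": [0, 0, 0], "twist": [0, 0, 6.5]},
    {"hand": 2, "travel": [0, 0, 0], "twist": [0, 0, 6.5]},
    {"hand": 2, "travel": [0, 0, 0], "twist": [0, 0, 6]},
    {"hand": 2, "travel": [0, 0, 0], "twist": [0, 0, 0]},
    {"hand": 2, "travel": [0, 0, 0], "twist": [0, 0, 0]}
  ]
}}

```text
time: 37.07
position: [0.4081, 0.0967, 0.1838]
tool_rot: [0.668, 0.744, -0.0, -0.0]
ft_force: [0.5, 0.1, -1.5]
grip_width: 0.0261
grip_force: 19.9
```

Run:
```python
from h import *
st(); C=np.array([.5708,.2997]); ex=np.array([np.cos(np.radians(-84)),np.sin(np.radians(-84))]); ey=np.array([-ex[1],ex[0]])
P=C+ex*.056+ey*.014; print(P); plan([*P,.18],96)
```

```text
37.0667 [0.4081 0.0967 0.1838] rpy [  96.13   -0.   -179.96] F [ 0.5  0.1 -1.5] w 0.026088380165578694 19.914872646331787 q [-0.04  0.34  1.98 -0.    0.81 -0.14]
[0.5905769  0.24547017]
twist x 1 [-0.04, -0.0, 0.13]
total [12.88 19.7   0.38] travel x 7 [1.84, 2.81, 0.05]
```

Call:
{"name": "move_arm", "arguments": {
  "commands": [
    {"hand": 2, "travel": [1.84, 2.81, 0], "twist": [0, 0, 0]},
    {"hand": 2, "travel": [1.84, 2.81, 0], "twist": [0, 0, 0]},
    {"hand": 2, "travel": [1.84, 2.81, 0], "twist": [0, 0, 0]},
    {"hand": 2, "travel": [1.84, 2.81, 0], "twist": [0, 0, 0]},
    {"hand": 2, "travel": [1.84, 2.81, 0], "twist": [0, 0, 0]}
  ]
}}

```text
time: 37.48
position: [0.5394, 0.204, 0.1838]
tool_rot: [0.668, 0.744, -0.0, -0.0]
ft_force: [0.2, -0.3, -0.7]
grip_width: 0.0259
grip_force: 19.9
```

Call:
{"name": "move_arm", "arguments": {
  "commands": [
    {"hand": 2, "travel": [1.84, 2.81, 0], "twist": [0, 0, 0]},
    {"hand": 2, "travel": [1.84, 2.81, 0], "twist": [0, 0, 0]},
    {"hand": 2, "travel": [0, 0, 0], "twist": [0, 0, 0]},
    {"hand": 2, "travel": [0, 0, 0], "twist": [0, 0, 0]},
    {"hand": 2, "travel": [0, 0, 0], "twist": [0, 0, 0]}
  ]
}}

```text
time: 37.9
position: [0.5894, 0.245, 0.1831]
tool_rot: [0.669, 0.744, -0.001, -0.001]
ft_force: [0.7, -0.5, 0.2]
grip_width: 0.026
grip_force: 19.9
```

Run:
```python
from h import *
st(); plan([.5906,.2455,.062],96)
```

```text
37.9 [0.5894 0.245  0.1831] rpy [ 9.6080e+01  3.0000e-02 -1.7983e+02] F [ 0.7 -0.5  0.2] w 0.02596869664437481 19.914532005786896 q [ 0.22  0.61  1.45 -0.    1.09  0.11]
twist x 1 [-0.17, 0.04, 0.08]
total [ 0.04  0.12 12.11] travel x 4 [0.01, 0.03, 3.03]
```

Call:
{"name": "move_arm", "arguments": {
  "commands": [
    {"hand": 2, "travel": [0, 0, 2.5], "twist": [0, 0, 0]},
    {"hand": 2, "travel": [0, 0, 3], "twist": [0, 0, 0]},
    {"hand": 2, "travel": [0, 0, 3], "twist": [0, 0, 0]},
    {"hand": 2, "travel": [0, 0, 2], "twist": [0, 0, 0]},
    {"hand": 2, "travel": [0, 0, 1.4], "twist": [0, 0, 0]}
  ]
}}

```text
time: 38.32
position: [0.5876, 0.2438, 0.0626]
tool_rot: [0.669, 0.743, -0.002, -0.002]
ft_force: [-0.5, 0.4, -0.2]
grip_width: 0.0259
grip_force: 19.9
```

Call:
{"name": "move_arm", "arguments": {
  "commands": [
    {"hand": 2, "travel": [0, 0, 0], "twist": [0, 0, 0]},
    {"hand": 2, "travel": [0, 0, 0], "twist": [0, 0, 0]},
    {"hand": 3.3, "travel": [0, 0, 0], "twist": [0, 0, 0]},
    {"hand": 3.3, "travel": [0, 0, 0], "twist": [0, 0, 0]},
    {"hand": 3.3, "travel": [0, 0, 0], "twist": [0, 0, 0]}
  ]
}}

```text
time: 38.73
position: [0.5916, 0.2454, 0.0667]
tool_rot: [0.669, 0.743, 0.001, 0.001]
ft_force: [0.2, 0.1, 0.4]
grip_width: 0.0323
grip_force: 0.0
```

Call:
{"name": "move_arm", "arguments": {
  "commands": [
    {"hand": 3.3, "travel": [0, 0, 0], "twist": [0, 0, 0]},
    {"hand": 3.3, "travel": [0, 0, -2], "twist": [0, 0, 0]},
    {"hand": 3.3, "travel": [0, 0, -3], "twist": [0, 0, 0]},
    {"hand": 3.3, "travel": [0, 0, -3.5], "twist": [0, 0, 0]},
    {"hand": 3.3, "travel": [0, 0, -3.5], "twist": [0, 0, 0]}
  ]
}}

```text
time: 39.15
position: [0.5902, 0.2452, 0.1862]
tool_rot: [0.669, 0.743, -0.0, -0.0]
ft_force: [0.3, -0.1, -0.4]
grip_width: 0.0332
grip_force: 0.0
```

Run:
```python
from h import *
st(); plan([.424,.1665,.20],90)
```

```text
39.15 [0.5902 0.2452 0.1862] rpy [ 9.5980e+01  1.0000e-02 -1.7994e+02] F [ 0.3 -0.1 -0.4] w 0.03317392565780334 0.0 q [0.22 0.6  1.44 0.   1.1  0.11]
twist x 1 [-0.06, 0.01, 5.98]
total [ -7.87 -16.62  -1.38] travel x 6 [-1.31, -2.77, -0.23]
```

Call:
{"name": "move_arm", "arguments": {
  "commands": [
    {"hand": 6.8, "travel": [0, 0, 0], "twist": [0, 0, 6]},
    {"hand": 6.8, "travel": [-1.32, -2.79, -0.2], "twist": [0, 0, 0]},
    {"hand": 6.8, "travel": [-1.32, -2.79, -0.2], "twist": [0, 0, 0]},
    {"hand": 6.8, "travel": [-1.32, -2.79, -0.2], "twist": [0, 0, 0]},
    {"hand": 6.8, "travel": [-1.32, -2.79, -0.2], "twist": [0, 0, 0]}
  ]
}}

```text
time: 39.57
position: [0.4779, 0.1922, 0.1936]
tool_rot: [0.707, 0.707, 0.0, 0.0]
ft_force: [-0.2, 0.4, 0.3]
grip_width: 0.0586
grip_force: 0.0
```

Call:
{"name": "move_arm", "arguments": {
  "commands": [
    {"hand": 6.8, "travel": [-1.32, -2.79, -0.2], "twist": [0, 0, 0]},
    {"hand": 6.8, "travel": [-1.32, -2.79, -0.2], "twist": [0, 0, 0]},
    {"hand": 6.8, "travel": [0, 0, 0], "twist": [0, 0, 0]},
    {"hand": 6.8, "travel": [0, 0, 0], "twist": [0, 0, 0]},
    {"hand": 6.8, "travel": [0, 0, 0], "twist": [0, 0, 0]}
  ]
}}

```text
time: 39.98
position: [0.4247, 0.1664, 0.1978]
tool_rot: [0.707, 0.707, 0.001, 0.001]
ft_force: [-0.4, 0.4, -0.2]
grip_width: 0.0674
grip_force: 0.0
```

Run:
```python
from h import *
st(); plan([.4225,.166,.018],90); w=snap('wrist','w10'); bats(w,[(.4234,.166)])
```

```text
39.9833 [0.4247 0.1664 0.1978] rpy [ 8.9970e+01 -3.0000e-02  1.7981e+02] F [-0.4  0.4 -0.2] w 0.06741496395019553 0.0 q [0.13 0.36 1.89 0.   0.89 0.13]
twist x 1 [0.19, -0.03, -0.03]
total [-0.04 -0.22 17.98] travel x 5 [-0.01, -0.04, 3.6]
(0.4234, 0.166) -> [427.6 145.3] [19.4 42.6] 90.0 px 683
```

Run:
```python
from h import *
w=load('w10'); s=snap('scene','s10'); P=[.4225,.166,.0175]
print(proj(w,P),proj(s,P))
u,v=proj(s,P).astype(int)
for im,c in [(w['frame'].copy(),w),(s['frame'].copy(),s)]:
    q=np.array([proj(c,[.4225+a*.023,.166+b*.013,.0175]) for a,b in [(1,1),(1,-1),(-1,-1),(-1,1)]],np.int32)
    cv2.polylines(im,[q],True,(255,0,0),1)
    if c is w: a=cv2.resize(im,(460,345),interpolation=2)
    else: b=cv2.resize(im[v-50:v+50,u-50:u+50],(340,345),interpolation=2)
cv2.imwrite('pics/x10.png',np.hstack([a,b])[:,:,::-1])
```

```text
[252.49672158 181.54965907] [325.69681327 222.43611533]
```

View pics/x10.png

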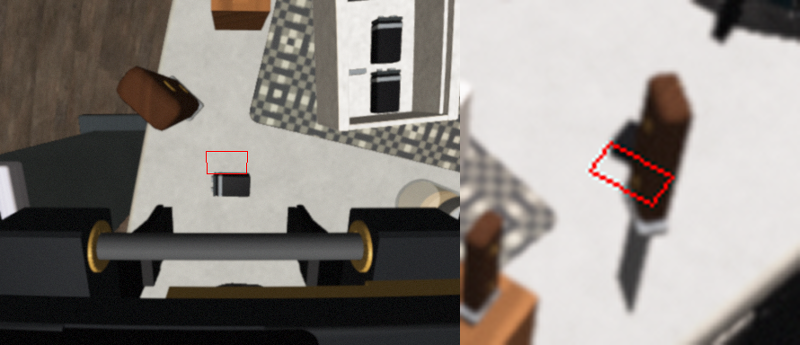

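The remaining battery was knocked about 25 mm aside (now at (231,184) versus the red outline); the other two lie flat in the box. Re-measure it.

Run:
```python
from h import *
w=load('w10'); bats(w,[(.43,.141)])
for p in [(213,175),(213,195),(250,173),(250,196)]: print(onz(w,p[0]*512/460,p[1]*512/460,.0175).round(4))
```

```text
(0.43, 0.141) -> [427.6 140.9] [28.2 42.5] 89.2 px 952
[0.4066 0.1521 0.0175]
[0.4063 0.1279 0.0175]
[0.449  0.1544 0.0175]
[0.4495 0.1267 0.0175]
```

Call:
{"name": "move_arm", "arguments": {
  "commands": [
    {"hand": 6.8, "travel": [-2.54, 0.2, 1.5], "twist": [0, 0, 0]},
    {"hand": 6.8, "travel": [0, 0, 3.5], "twist": [0, 0, 0]},
    {"hand": 6.8, "travel": [0, 0, 3.5], "twist": [0, 0, 0]},
    {"hand": 6.8, "travel": [0, 0, 3.5], "twist": [0, 0, 0]},
    {"hand": 6.8, "travel": [0, 0, 2], "twist": [0, 0, 0]}
  ]
}}

```text
time: 40.5
position: [0.4257, 0.1408, 0.054]
tool_rot: [0.707, 0.707, -0.001, -0.001]
ft_force: [-0.1, 0.0, -0.7]
grip_width: 0.068
grip_force: 0.0
```

Call:
{"name": "move_arm", "arguments": {
  "commands": [
    {"hand": 6.8, "travel": [0, 0, 0.5], "twist": [0, 0, 0]},
    {"hand": 6.8, "travel": [0, 0, 0], "twist": [0, 0, 0]},
    {"hand": 6.8, "travel": [0, 0, 0], "twist": [0, 0, 0]},
    {"hand": 6.8, "travel": [0, 0, 0], "twist": [0, 0, 0]},
    {"hand": 6.8, "travel": [0, 0, 0], "twist": [0, 0, 0]}
  ]
}}

```text
time: 40.92
position: [0.4265, 0.141, 0.0533]
tool_rot: [0.707, 0.707, 0.001, 0.001]
ft_force: [-0.5, 0.2, 0.2]
grip_width: 0.0682
grip_force: 0.0
```

Run:
```python
from h import *
st(); plan([.4265,.141,.018],90)
```

```text
40.9167 [0.4265 0.141  0.0533] rpy [ 9.0000e+01 -1.0000e-02  1.7981e+02] F [-0.5  0.2  0.2] w 0.06815794637425455 0.0 q [ 0.07  0.64  2.01 -0.    0.48  0.07]
twist x 1 [0.19, -0.01, -0.0]
total [-0.   -0.    3.53] travel x 1 [-0.0, -0.0, 3.53]
```

Call:
{"name": "move_arm", "arguments": {
  "commands": [
    {"hand": 6.8, "travel": [0, 0, 2], "twist": [0, 0, 0]},
    {"hand": 6.8, "travel": [0, 0, 1.4], "twist": [0, 0, 0]},
    {"hand": 6.8, "travel": [0, 0, 0], "twist": [0, 0, 0]},
    {"hand": 6.8, "travel": [0, 0, 0], "twist": [0, 0, 0]},
    {"hand": 4, "travel": [0, 0, 0], "twist": [0, 0, 0]}
  ],
  "force": 20
}}

```text
time: 41.33
position: [0.4259, 0.1409, 0.0189]
tool_rot: [0.707, 0.707, 0.001, 0.001]
ft_force: [-0.1, -0.4, -1.1]
grip_width: 0.0657
grip_force: 0.0
```

Call:
{"name": "move_arm", "arguments": {
  "commands": [
    {"hand": 4, "travel": [0, 0, 0], "twist": [0, 0, 0]},
    {"hand": 4, "travel": [0, 0, 0], "twist": [0, 0, 0]},
    {"hand": 4, "travel": [0, 0, 0], "twist": [0, 0, 0]},
    {"hand": 4, "travel": [0, 0, 0], "twist": [0, 0, 0]},
    {"hand": 4, "travel": [0, 0, 0], "twist": [0, 0, 0]}
  ]
}}

```text
time: 41.75
position: [0.4257, 0.1408, 0.0185]
tool_rot: [0.707, 0.707, 0.0, 0.0]
ft_force: [-0.5, 1.0, 6.7]
grip_width: 0.0456
grip_force: 19.9
```

Call:
{"name": "move_arm", "arguments": {
  "commands": [
    {"hand": 4, "travel": [0, 0, 0], "twist": [0, 0, 0]},
    {"hand": 4, "travel": [0, 0, -1], "twist": [0, 0, 0]},
    {"hand": 4, "travel": [0, 0, -2.5], "twist": [0, 0, 0]},
    {"hand": 4, "travel": [0, 0, -3.5], "twist": [0, 0, 0]},
    {"hand": 4, "travel": [0, 0, -3.5], "twist": [0, 0, 0]}
  ]
}}

```text
time: 42.17
position: [0.4242, 0.1406, 0.1233]
tool_rot: [0.707, 0.707, -0.001, -0.001]
ft_force: [0.8, 0.4, -0.6]
grip_width: 0.0456
grip_force: 19.9
```

Call:
{"name": "move_arm", "arguments": {
  "commands": [
    {"hand": 4, "travel": [0, 0, -3.5], "twist": [0, 0, 0]},
    {"hand": 4, "travel": [0, 0, -2.5], "twist": [0, 0, 0]},
    {"hand": 4, "travel": [0, 0, 0], "twist": [0, 0, 0]},
    {"hand": 4, "travel": [0, 0, 0], "twist": [0, 0, 0]}
  ]
}}

```text
time: 42.5
position: [0.4259, 0.1409, 0.1841]
tool_rot: [0.707, 0.707, 0.001, 0.001]
ft_force: [-0.0, -0.1, -0.3]
grip_width: 0.0457
grip_force: 19.9
```

Run:
```python
from h import *
st(); C=np.array([.5708,.2997]); ex=np.array([np.cos(np.radians(-84)),np.sin(np.radians(-84))]); ey=np.array([-ex[1],ex[0]])
P=C+ex*.027+ey*.014; print(P); plan([P[0],P[1],.19],186)
```

```text
42.5 [0.4259 0.1409 0.1841] rpy [ 8.998e+01 -1.000e-02  1.798e+02] F [-0.  -0.1 -0.3] w 0.04572833730168324 19.94382619857788 q [ 0.07  0.38  1.92 -0.    0.84  0.07]
[0.58754558 0.27431131]
twist x 15 [0.01, 0.01, -6.4]
total [-17.47  11.58  -0.59] travel x 6 [-2.91, 1.93, -0.1]
```

Call:
{"name": "move_arm", "arguments": {
  "commands": [
    {"hand": 4, "travel": [0, 0, 0], "twist": [0, 0, -6.4]},
    {"hand": 4, "travel": [0, 0, 0], "twist": [0, 0, -6.4]},
    {"hand": 4, "travel": [0, 0, 0], "twist": [0, 0, -6.4]},
    {"hand": 4, "travel": [0, 0, 0], "twist": [0, 0, -6.4]},
    {"hand": 4, "travel": [0, 0, 0], "twist": [0, 0, -6.4]}
  ]
}}

```text
time: 42.92
position: [0.4237, 0.1406, 0.1809]
tool_rot: [0.483, 0.876, -0.001, -0.002]
ft_force: [-0.1, 0.1, -0.6]
grip_width: 0.0458
grip_force: 19.9
```

Call:
{"name": "move_arm", "arguments": {
  "commands": [
    {"hand": 4, "travel": [0, 0, 0], "twist": [0, 0, -6.4]},
    {"hand": 4, "travel": [0, 0, 0], "twist": [0, 0, -6.4]},
    {"hand": 4, "travel": [0, 0, 0], "twist": [0, 0, -6.4]},
    {"hand": 4, "travel": [0, 0, 0], "twist": [0, 0, -6.4]},
    {"hand": 4, "travel": [0, 0, 0], "twist": [0, 0, -6.4]}
  ]
}}

```text
time: 43.33
position: [0.4237, 0.1406, 0.1808]
tool_rot: [0.223, 0.975, -0.001, -0.002]
ft_force: [0.2, -0.0, -0.6]
grip_width: 0.0456
grip_force: 19.9
```

Call:
{"name": "move_arm", "arguments": {
  "commands": [
    {"hand": 4, "travel": [0, 0, 0], "twist": [0, 0, -6.4]},
    {"hand": 4, "travel": [0, 0, 0], "twist": [0, 0, -6.4]},
    {"hand": 4, "travel": [0, 0, 0], "twist": [0, 0, -6.4]},
    {"hand": 4, "travel": [0, 0, 0], "twist": [0, 0, -6.4]},
    {"hand": 4, "travel": [0, 0, 0], "twist": [0, 0, -6.4]}
  ]
}}

```text
time: 43.75
position: [0.4237, 0.1406, 0.1808]
tool_rot: [-0.055, 0.998, -0.0, -0.003]
ft_force: [1.2, 0.3, -1.1]
grip_width: 0.046
grip_force: 19.9
```

Call:
{"name": "move_arm", "arguments": {
  "commands": [
    {"hand": 4, "travel": [-2.91, 1.93, 0], "twist": [0, 0, 0]},
    {"hand": 4, "travel": [-2.91, 1.93, 0], "twist": [0, 0, 0]},
    {"hand": 4, "travel": [-2.91, 1.93, 0], "twist": [0, 0, 0]},
    {"hand": 4, "travel": [-2.91, 1.93, 0], "twist": [0, 0, 0]},
    {"hand": 4, "travel": [-2.91, 1.93, 0], "twist": [0, 0, 0]}
  ]
}}

```text
time: 44.17
position: [0.5595, 0.2526, 0.1799]
tool_rot: [-0.052, 0.999, -0.001, -0.003]
ft_force: [0.1, -0.9, -0.8]
grip_width: 0.0459
grip_force: 19.9
```

Call:
{"name": "move_arm", "arguments": {
  "commands": [
    {"hand": 4, "travel": [-2.91, 1.93, 0], "twist": [0, 0, 0]},
    {"hand": 4, "travel": [0, 0, 0], "twist": [0, 0, 0]},
    {"hand": 4, "travel": [0, 0, 0], "twist": [0, 0, 0]},
    {"hand": 4, "travel": [0, 0, 0], "twist": [0, 0, 0]}
  ]
}}

```text
time: 44.5
position: [0.5847, 0.2734, 0.1801]
tool_rot: [-0.052, 0.999, -0.001, -0.003]
ft_force: [-0.5, -0.8, -0.3]
grip_width: 0.0458
grip_force: 19.9
```

Run:
```python
from h import *
st(); plan([.5875,.2743,.062],186)
```

```text
44.5 [0.5847 0.2734 0.1801] rpy [-174.01   -0.36 -179.93] F [-0.5 -0.8 -0.3] w 0.04582940136154112 19.943988919258118 q [ 0.26  0.62  1.43 -0.    1.1  -1.41]
twist x 1 [-0.07, -0.36, -0.01]
total [-0.28  0.06 11.81] travel x 4 [-0.07, 0.01, 2.95]
```

Call:
{"name": "move_arm", "arguments": {
  "commands": [
    {"hand": 4, "travel": [-0.25, 0, 2.5], "twist": [0, 0, 0]},
    {"hand": 4, "travel": [0, 0, 3], "twist": [0, 0, 0]},
    {"hand": 4, "travel": [0, 0, 3], "twist": [0, 0, 0]},
    {"hand": 4, "travel": [0, 0, 2], "twist": [0, 0, 0]},
    {"hand": 4, "travel": [0, 0, 1], "twist": [0, 0, 0]}
  ]
}}

```text
time: 44.92
position: [0.5853, 0.2725, 0.0641]
tool_rot: [-0.052, 0.999, -0.001, -0.004]
ft_force: [-1.0, 0.4, 0.1]
grip_width: 0.0462
grip_force: 19.9
```

Call:
{"name": "move_arm", "arguments": {
  "commands": [
    {"hand": 4, "travel": [0, 0, 0.9], "twist": [0, 0, 0]},
    {"hand": 4, "travel": [0, 0, 0], "twist": [0, 0, 0]},
    {"hand": 4, "travel": [0, 0, 0], "twist": [0, 0, 0]}
  ]
}}

```text
time: 45.17
position: [0.5895, 0.2742, 0.0594]
tool_rot: [-0.052, 0.999, 0.0, 0.0]
ft_force: [0.3, -0.3, -0.0]
grip_width: 0.0457
grip_force: 19.9
```

Call:
{"name": "move_arm", "arguments": {
  "commands": [
    {"hand": 5.2, "travel": [0, 0, 0], "twist": [0, 0, 0]},
    {"hand": 5.2, "travel": [0, 0, 0], "twist": [0, 0, 0]},
    {"hand": 5.2, "travel": [0, 0, 0], "twist": [0, 0, 0]},
    {"hand": 5.2, "travel": [0, 0, 0], "twist": [0, 0, 0]}
  ]
}}

```text
time: 45.5
position: [0.59, 0.2746, 0.06]
tool_rot: [-0.052, 0.999, 0.0, 0.001]
ft_force: [-0.7, 0.5, -0.5]
grip_width: 0.0515
grip_force: 0.0
```

Call:
{"name": "move_arm", "arguments": {
  "commands": [
    {"hand": 5.2, "travel": [0, 0, -2], "twist": [0, 0, 0]},
    {"hand": 5.2, "travel": [0, 0, -3], "twist": [0, 0, 0]},
    {"hand": 5.2, "travel": [0, 0, -3.5], "twist": [0, 0, 0]},
    {"hand": 5.2, "travel": [0, 0, -3.5], "twist": [0, 0, 0]},
    {"hand": 5.2, "travel": [0, 0, -3.5], "twist": [0, 0, 0]}
  ]
}}

```text
time: 45.92
position: [0.5891, 0.2744, 0.2158]
tool_rot: [-0.052, 0.999, -0.0, 0.0]
ft_force: [0.3, 1.0, 0.8]
grip_width: 0.0521
grip_force: 0.0
```

Run:
```python
from h import *
st(); s=snap('scene','s11')
C=np.array([.5708,.2997]); ex=np.array([np.cos(np.radians(-84)),np.sin(np.radians(-84))]); ey=np.array([-ex[1],ex[0]])
M=[]
for x,y in [(-.08,.051),(.08,.051),(.08,-.051),(-.08,-.051)]: M.append(proj(s,[*(C+ex*x+ey*y),.079]))
M=np.float32(M); H=cv2.getPerspectiveTransform(M,np.float32([[0,0],[480,0],[480,306],[0,306]]))
g=cv2.cvtColor(cv2.warpPerspective(s['frame'],H,(480,306)),cv2.COLOR_RGB2GRAY)
g=cv2.resize(g,(32,20),interpolation=3); print('\n'.join(' '.join(f'{v:3d}' for v in r) for r in g))
```

```text
45.9167 [0.5891 0.2744 0.2158] rpy [-174.02    0.   -180.  ] F [0.3 1.  0.8] w 0.05210776917758793 0.0 q [ 0.26  0.58  1.39 -0.    1.17 -1.41]
234 233 235 237 239 237 235 235 235 236 236 241 242 241 242 242 244 241 242 245 242 241 242 242 240 238 243 245 244 241 236 239
173 173 173 173 176 174 174 173 172 174 191 220 228 225 225 223 223 225 229 225 223 226 226 223 221 224 225 225 228 216 161 186
167 166 167 167 166 166 166 166 166 166 166 168 170 166 167 165 165 165 170 167 165 169 170 166 168 172 171 161 151 140 120 171
167 167 167 167 167 167 167 166 166 165 158 147 145 144 146 145 142 143 147 146 147 150 149 149 150 149 137 121 113 111 114 166
167 167 167 167 166 167 167 167 166 166 157 147 146 146 148 146 144 147 149 149 150 149 149 148 143 129 117 114 112 111 113 165
167 167 167 167 167 167 167 166 167 167 174 182 180 184 183 181 181 185 186 189 189 187 190 165 126 113 113 114 111 111 113 165
168 164 157 146 155 162 166 167 167 170 215 244 236 201 184 184 183 186 196 212 212 230 245 196 121 112 112 112 111 112 114 167
162 141 144 113 148 149 153 166 168 171 221 231 127  51  47  
[... 902 characters left out ...]
 203 197 198 192 195 198 165 116 112 111 111 110 111 112 162
170 170 169 169 168 169 168 169 168 170 215 249 251 251 251 251 251 251 251 250 242 247 249 196 117 112 113 113 112 113 113 158
170 170 170 169 169 169 169 168 168 170 216 249 251 251 251 251 251 251 247 193 164 234 250 200 119 112 112 112 110 111 111 160
170 170 170 170 170 169 169 169 169 171 217 249 251 251 251 251 251 251 236 126 140 231 248 195 117 111 111 110 110 111 111 159
192 194 193 192 194 194 194 192 190 195 228 250 251 250 250 251 251 251 240 162 171 233 247 207 155 152 153 155 159 155 155 191
244 246 246 247 248 248 248 246 246 246 249 251 251 251 251 251 251 250 249 244 245 249 250 247 243 241 244 245 247 245 244 247
```

Call:
{"name": "move_arm", "arguments": {
  "commands": [
    {"hand": 0, "travel": [0, 0, 0], "twist": [0, 0, 6.43]},
    {"hand": 0, "travel": [0, 0, 0], "twist": [0, 0, 6.43]},
    {"hand": 0, "travel": [0, 0, 0], "twist": [0, 0, 6.43]},
    {"hand": 0, "travel": [0, 0, 0], "twist": [0, 0, 6.43]},
    {"hand": 0, "travel": [0, 0, 0], "twist": [0, 0, 6.43]}
  ]
}}

```text
time: 46.38
position: [0.5893, 0.2745, 0.2143]
tool_rot: [0.229, 0.973, 0.0, 0.0]
ft_force: [0.1, 0.1, -0.1]
grip_width: 0.0264
grip_force: 0.0
```

Call:
{"name": "move_arm", "arguments": {
  "commands": [
    {"hand": 0, "travel": [0, 0, 0], "twist": [0, 0, 6.43]},
    {"hand": 0, "travel": [0, 0, 0], "twist": [0, 0, 6.43]},
    {"hand": 0, "travel": [0, 0, 0], "twist": [0, 0, 6.43]},
    {"hand": 0, "travel": [0, 0, 0], "twist": [0, 0, 6.43]},
    {"hand": 0, "travel": [0, 0, 0], "twist": [0, 0, 6.43]}
  ]
}}

```text
time: 46.8
position: [0.5893, 0.2744, 0.2141]
tool_rot: [0.49, 0.872, 0.0, 0.0]
ft_force: [-0.0, 0.5, -0.6]
grip_width: 0.0015
grip_force: 0.0
```

Call:
{"name": "move_arm", "arguments": {
  "commands": [
    {"hand": 0, "travel": [0, 0, 0], "twist": [0, 0, 6.43]},
    {"hand": 0, "travel": [0, 0, 0], "twist": [0, 0, 6.43]},
    {"hand": 0, "travel": [0, 0, 0], "twist": [0, 0, 6.43]},
    {"hand": 0, "travel": [0, 0, 0], "twist": [0, 0, 6.43]},
    {"hand": 0, "travel": [0, 0, 0], "twist": [0, 0, 0]}
  ]
}}

```text
time: 47.22
position: [0.5894, 0.2745, 0.2142]
tool_rot: [0.67, 0.742, 0.0, 0.0]
ft_force: [0.5, -0.0, 0.6]
grip_width: 0.0004
grip_force: 0.0
```

Run:
```python
from h import *
st(); plan([.5555,.4449,.215],96)
```

```text
47.2167 [0.5894 0.2745 0.2142] rpy [ 95.85  -0.   179.97] F [ 0.5 -0.   0.6] w 0.0003914469262716391 0.0 q [ 0.26  0.59  1.39 -0.    1.17  0.16]
twist x 1 [0.03, -0.0, -0.15]
total [17.31 -1.59 -0.08] travel x 5 [3.46, -0.32, -0.02]
```

Call:
{"name": "move_arm", "arguments": {
  "commands": [
    {"hand": 0, "travel": [3.46, -0.32, 0], "twist": [0, 0, 0]},
    {"hand": 0, "travel": [3.46, -0.32, 0], "twist": [0, 0, 0]},
    {"hand": 0, "travel": [3.46, -0.32, 0], "twist": [0, 0, 0]},
    {"hand": 0, "travel": [3.46, -0.32, 0], "twist": [0, 0, 0]},
    {"hand": 0, "travel": [3.46, -0.32, 0], "twist": [0, 0, 0]}
  ]
}}

```text
time: 47.63
position: [0.5551, 0.4462, 0.2142]
tool_rot: [0.668, 0.744, 0.0, 0.0]
ft_force: [0.2, -0.8, 0.5]
grip_width: 0.0007
grip_force: 0.0
```

Call:
{"name": "move_arm", "arguments": {
  "commands": [
    {"hand": 0, "travel": [0, 0, 3], "twist": [0, 0, 0]},
    {"hand": 0, "travel": [0, 0, 3], "twist": [0, 0, 0]},
    {"hand": 0, "travel": [0, 0, 3], "twist": [0, 0, 0]},
    {"hand": 0, "travel": [0, 0, 0], "twist": [0, 0, 0]},
    {"hand": 0, "travel": [0, 0, 0], "twist": [0, 0, 0]}
  ]
}}

```text
time: 48.05
position: [0.5542, 0.4441, 0.1221]
tool_rot: [0.669, 0.744, -0.002, -0.001]
ft_force: [0.3, 0.2, 1.1]
grip_width: 0.0008
grip_force: 0.0
```

Call:
{"name": "move_arm", "arguments": {
  "commands": [
    {"hand": 0, "travel": [0, 0, 0], "twist": [0, 0, 0]},
    {"hand": 0, "travel": [0, 0, 0], "twist": [0, 0, 0]}
  ]
}}

```text
time: 48.22
position: [0.5573, 0.4456, 0.1268]
tool_rot: [0.669, 0.743, 0.002, 0.001]
ft_force: [-0.1, -0.4, -0.0]
grip_width: 0.0002
grip_force: 0.0
```

Call:
{"name": "move_arm", "arguments": {
  "commands": [
    {"hand": 0, "travel": [0, 0, 1.5], "twist": [0, 0, 0]},
    {"hand": 0, "travel": [0, 0, 1.2], "twist": [0, 0, 0]},
    {"hand": 0, "travel": [0, 0, 0], "twist": [0, 0, 0]},
    {"hand": 0, "travel": [0, 0, 0], "twist": [0, 0, 0]}
  ]
}}

```text
time: 48.55
position: [0.5554, 0.4445, 0.097]
tool_rot: [0.669, 0.743, -0.0, -0.0]
ft_force: [0.3, 0.0, 0.3]
grip_width: 0.0001
grip_force: 0.0
```

Call:
{"name": "move_arm", "arguments": {
  "commands": [
    {"hand": 0, "travel": [-1, 0, 0], "twist": [0, 0, 0]},
    {"hand": 0, "travel": [-1, 0, 0], "twist": [0, 0, 0]},
    {"hand": 0, "travel": [-1, 0, 0], "twist": [0, 0, 0]},
    {"hand": 0, "travel": [-1, 0, 0], "twist": [0, 0, 0]},
    {"hand": 0, "travel": [-1, 0, 0], "twist": [0, 0, 0]}
  ]
}}

```text
time: 48.97
position: [0.5614, 0.3943, 0.0978]
tool_rot: [0.67, 0.743, 0.001, 0.0]
ft_force: [-0.9, 2.8, 1.7]
grip_width: 0.0007
grip_force: 1.4
```

Call:
{"name": "move_arm", "arguments": {
  "commands": [
    {"hand": 0, "travel": [-1, 0, 0], "twist": [0, 0, 0]},
    {"hand": 0, "travel": [-1, 0, 0], "twist": [0, 0, 0]},
    {"hand": 0, "travel": [-1, 0, 0], "twist": [0, 0, 0]},
    {"hand": 0, "travel": [-1, 0, 0], "twist": [0, 0, 0]},
    {"hand": 0, "travel": [-1, 0, 0], "twist": [0, 0, 0]}
  ]
}}

```text
time: 49.38
position: [0.5664, 0.3444, 0.0971]
tool_rot: [0.669, 0.743, 0.0, 0.0]
ft_force: [0.6, 3.5, 0.8]
grip_width: 0.0005
grip_force: 1.4
```

Call:
{"name": "move_arm", "arguments": {
  "commands": [
    {"hand": 0, "travel": [-0.7, 0, 0], "twist": [0, 0, 0]},
    {"hand": 0, "travel": [-0.5, 0, 0], "twist": [0, 0, 0]},
    {"hand": 0, "travel": [0, 0, 0], "twist": [0, 0, 0]}
  ]
}}

```text
time: 49.63
position: [0.5668, 0.3316, 0.0966]
tool_rot: [0.67, 0.743, -0.001, -0.0]
ft_force: [-1.2, -1.3, 0.2]
grip_width: 0.0007
grip_force: 0.0
```

Call:
{"name": "move_arm", "arguments": {
  "commands": [
    {"hand": 0, "travel": [-0.4, 0, 0], "twist": [0, 0, 0]},
    {"hand": 0, "travel": [0, 0, 0], "twist": [0, 0, 0]}
  ]
}}

```text
time: 49.8
position: [0.5669, 0.3287, 0.0964]
tool_rot: [0.669, 0.743, -0.001, -0.0]
ft_force: [-0.2, 0.0, 0.3]
grip_width: 0.0007
grip_force: 0.0
```

Call:
{"name": "move_arm", "arguments": {
  "commands": [
    {"hand": 0, "travel": [-0.4, 0, 0], "twist": [0, 0, 0]},
    {"hand": 0, "travel": [0, 0, 0], "twist": [0, 0, 0]}
  ]
}}

```text
time: 49.97
position: [0.5672, 0.3262, 0.0965]
tool_rot: [0.67, 0.743, 0.0, -0.001]
ft_force: [-0.1, 4.7, -1.6]
grip_width: 0.0004
grip_force: 2.1
```

Call:
{"name": "move_arm", "arguments": {
  "commands": [
    {"hand": 0, "travel": [-0.3, 0, 0], "twist": [0, 0, 0]},
    {"hand": 0, "travel": [0, 0, 0], "twist": [0, 0, 0]}
  ]
}}

```text
time: 50.13
position: [0.5672, 0.3261, 0.0965]
tool_rot: [0.67, 0.742, 0.002, -0.003]
ft_force: [-1.8, 11.0, -2.2]
grip_width: 0.0006
grip_force: 5.8
```

Call:
{"name": "move_arm", "arguments": {
  "commands": [
    {"hand": 0, "travel": [-0.3, 0, 0], "twist": [0, 0, 0]},
    {"hand": 0, "travel": [0, 0, 0], "twist": [0, 0, 0]}
  ]
}}

```text
time: 50.3
position: [0.5672, 0.3259, 0.0966]
tool_rot: [0.67, 0.742, 0.004, -0.004]
ft_force: [-2.3, 19.0, -3.2]
grip_width: 0.0003
grip_force: 9.4
```

Call:
{"name": "move_arm", "arguments": {
  "commands": [
    {"hand": 0, "travel": [1.8, 0, 0], "twist": [0, 0, 0]},
    {"hand": 0, "travel": [0, 0, -3], "twist": [0, 0, 0]},
    {"hand": 0, "travel": [0, 0, -3.5], "twist": [0, 0, 0]},
    {"hand": 0, "travel": [0, 0, -3.5], "twist": [0, 0, 0]},
    {"hand": 4, "travel": [0, 0, -3], "twist": [0, 0, 5.9]}
  ]
}}

```text
time: 50.72
position: [0.5665, 0.337, 0.2286]
tool_rot: [0.707, 0.707, -0.001, 0.001]
ft_force: [0.1, -0.7, -0.4]
grip_width: 0.0026
grip_force: 0.0
```

Call:
{"name": "move_arm", "arguments": {
  "commands": [
    {"hand": 4, "travel": [-0.1, -3.3, 0], "twist": [0, 0, 0]},
    {"hand": 4, "travel": [-0.1, -3.3, 0], "twist": [0, 0, 0]},
    {"hand": 4, "travel": [-0.1, -3.3, 0], "twist": [0, 0, 0]},
    {"hand": 4, "travel": [-0.1, -3.3, 0], "twist": [0, 0, 0]},
    {"hand": 4, "travel": [0, 0, 0], "twist": [0, 0, 0]}
  ]
}}

```text
time: 51.13
position: [0.4262, 0.3313, 0.226]
tool_rot: [0.706, 0.709, -0.005, -0.002]
ft_force: [-0.8, -1.0, -0.2]
grip_width: 0.0326
grip_force: 0.0
```

Call:
{"name": "move_arm", "arguments": {
  "commands": [
    {"hand": 4, "travel": [0, 0, 0], "twist": [0, 0, 0]},
    {"hand": 4, "travel": [0, 0, 0], "twist": [0, 0, 0]},
    {"hand": 4, "travel": [0, 0, 0], "twist": [0, 0, 0]}
  ]
}}

```text
time: 51.38
position: [0.4364, 0.3334, 0.2272]
tool_rot: [0.707, 0.707, 0.001, 0.001]
ft_force: [1.8, -1.0, 0.4]
grip_width: 0.0393
grip_force: 0.0
```

Run:
```python
from h import *
st(); plan([.4342,.3347,.1141],90)
```

```text
51.3833 [0.4364 0.3334 0.2272] rpy [ 9.004e+01 -1.000e-02  1.799e+02] F [ 1.8 -1.   0.4] w 0.03929451062699311 0.0 q [ 0.45  0.44  1.64 -0.    1.07  0.45]
twist x 1 [0.1, -0.01, 0.04]
total [ 0.13 -0.22 11.31] travel x 4 [0.03, -0.05, 2.83]
```

Call:
{"name": "move_arm", "arguments": {
  "commands": [
    {"hand": 4, "travel": [0.1, -0.15, 3], "twist": [0, 0, 0]},
    {"hand": 4, "travel": [0, 0, 3], "twist": [0, 0, 0]},
    {"hand": 4, "travel": [0, 0, 3], "twist": [0, 0, 0]},
    {"hand": 4, "travel": [0, 0, 1.5], "twist": [0, 0, 0]},
    {"hand": 4, "travel": [0, 0, 0.8], "twist": [0, 0, 0]}
  ]
}}

```text
time: 51.8
position: [0.4334, 0.3334, 0.1111]
tool_rot: [0.707, 0.707, -0.002, -0.0]
ft_force: [-1.5, 0.1, 0.1]
grip_width: 0.0401
grip_force: 0.0
```

Call:
{"name": "move_arm", "arguments": {
  "commands": [
    {"hand": 4, "travel": [0, 0, 0], "twist": [0, 0, 0]},
    {"hand": 4, "travel": [0, 0, 0], "twist": [0, 0, 0]},
    {"hand": 4, "travel": [0, 0, 0], "twist": [0, 0, 0]}
  ]
}}

```text
time: 52.05
position: [0.4347, 0.3347, 0.115]
tool_rot: [0.707, 0.707, 0.001, 0.0]
ft_force: [-0.2, 0.3, 0.4]
grip_width: 0.0402
grip_force: 0.0
```

Call:
{"name": "move_arm", "arguments": {
  "commands": [
    {"hand": 2, "travel": [0, 0, 0], "twist": [0, 0, 0]},
    {"hand": 1, "travel": [0, 0, 0], "twist": [0, 0, 0]},
    {"hand": 1, "travel": [0, 0, 0], "twist": [0, 0, 0]},
    {"hand": 1, "travel": [0, 0, 0], "twist": [0, 0, 0]},
    {"hand": 1, "travel": [0, 0, 0], "twist": [0, 0, 0]}
  ],
  "force": 15
}}

```text
time: 52.47
position: [0.4334, 0.3344, 0.1144]
tool_rot: [0.707, 0.708, 0.0, 0.0]
ft_force: [0.2, 0.6, -1.3]
grip_width: 0.0154
grip_force: 0.1
```

Call:
{"name": "move_arm", "arguments": {
  "commands": [
    {"hand": 1, "travel": [0, 0, 0], "twist": [0, 0, 0]},
    {"hand": 1, "travel": [0, 0, 0], "twist": [0, 0, 0]},
    {"hand": 1, "travel": [0, 0, 0], "twist": [0, 0, 0]}
  ],
  "force": 50
}}

```text
time: 52.72
position: [0.4335, 0.3344, 0.1143]
tool_rot: [0.707, 0.707, 0.0, 0.0]
ft_force: [-0.2, -0.2, 3.2]
grip_width: 0.0135
grip_force: 50.0
```

Call:
{"name": "move_arm", "arguments": {
  "commands": [
    {"hand": 1, "travel": [0, 0, -0.5], "twist": [0, 0, 0]},
    {"hand": 1, "travel": [0, 0, -1.5], "twist": [0, 0, 0]},
    {"hand": 1, "travel": [0, 0, -3], "twist": [0, 0, 0]},
    {"hand": 1, "travel": [0, 0, -3], "twist": [0, 0, 0]},
    {"hand": 1, "travel": [0, 0, -3], "twist": [0, 0, 0]}
  ]
}}

```text
time: 53.13
position: [0.4327, 0.3339, 0.2247]
tool_rot: [0.707, 0.707, -0.001, -0.0]
ft_force: [-0.3, -0.1, -0.4]
grip_width: 0.0133
grip_force: 50.0
```

Call:
{"name": "move_arm", "arguments": {
  "commands": [
    {"hand": 1, "travel": [0, 0, -2], "twist": [0, 0, 0]},
    {"hand": 1, "travel": [0, 0, 0], "twist": [0, 0, -6.86]},
    {"hand": 1, "travel": [0, 0, 0], "twist": [0, 0, -6.86]},
    {"hand": 1, "travel": [0, 0, 0], "twist": [0, 0, -6.86]},
    {"hand": 1, "travel": [0, 0, 0], "twist": [0, 0, -6.86]}
  ]
}}

```text
time: 53.55
position: [0.4328, 0.3341, 0.2441]
tool_rot: [0.516, 0.856, -0.0, -0.0]
ft_force: [-0.6, -0.4, -0.9]
grip_width: 0.0138
grip_force: 50.0
```

Call:
{"name": "move_arm", "arguments": {
  "commands": [
    {"hand": 1, "travel": [0, 0, 0], "twist": [0, 0, -6.86]},
    {"hand": 1, "travel": [0, 0, 0], "twist": [0, 0, -6.86]},
    {"hand": 1, "travel": [0, 0, 0], "twist": [0, 0, -6.86]},
    {"hand": 1, "travel": [0, 0, 0], "twist": [0, 0, -6.86]},
    {"hand": 1, "travel": [0, 0, 0], "twist": [0, 0, -6.86]}
  ]
}}

```text
time: 53.97
position: [0.4327, 0.3341, 0.2438]
tool_rot: [0.241, 0.971, -0.0, -0.0]
ft_force: [-0.2, -0.0, -0.4]
grip_width: 0.0137
grip_force: 50.0
```

Call:
{"name": "move_arm", "arguments": {
  "commands": [
    {"hand": 1, "travel": [0, 0, 0], "twist": [0, 0, -6.86]},
    {"hand": 1, "travel": [0, 0, 0], "twist": [0, 0, -6.86]},
    {"hand": 1, "travel": [0, 0, 0], "twist": [0, 0, -6.86]},
    {"hand": 1, "travel": [0, 0, 0], "twist": [0, 0, -6.86]},
    {"hand": 1, "travel": [0, 0, 0], "twist": [0, 0, -6.86]}
  ]
}}

```text
time: 54.38
position: [0.4327, 0.3341, 0.2438]
tool_rot: [-0.056, 0.998, -0.0, -0.001]
ft_force: [0.4, 1.4, -0.7]
grip_width: 0.0141
grip_force: 50.0
```

Run:
```python
from h import *
st(); plan([.5755,.255,.243],186,.03)
w=snap('wrist','w12'); cv2.imwrite('pics/w12b.png',cv2.resize(w['frame'],(780,585),interpolation=2)[:,:,::-1])
u,v=proj(w,[.5755,.255,.075]); print(u,v)
g=cv2.cvtColor(w['frame'],cv2.COLOR_RGB2GRAY); u,v=int(u),int(v)
print('\n'.join(' '.join(f'{x:3d}' for x in r) for r in g[v-18:v+19:2,u-18:u+19]))
```

```text
54.3833 [0.4327 0.3341 0.2438] rpy [-1.7356e+02 -6.0000e-02 -1.7998e+02] F [ 0.4  1.4 -0.7] w 0.014069937340945792 49.999940120615065 q [ 0.45  0.41  1.62  0.    1.11 -1.23]
twist x 1 [-0.02, -0.06, 0.44]
total [-13.37  -9.36   0.08] travel x 6 [-2.23, -1.56, 0.01]
169.4666948347583 301.94956157220736
 54  50  52  53  48  48  52  53  50  54  52  49  58  50  53  55  50  52  50  51  51  53  54  56  48  54  50  51  51  53  52  55  53  53  56  50  49
 49  53  49  47  50  52  50  49  54  50  50  48  51  53  55  51  51  52  51  51  53  49  55  53  52  51  54  55  54  51  56  54  53  51  52  49  53
 51  55  50  51  52  51  51  51  50  52  51  52  54  54  56  51  51  50  55  49  50  53  55  53  52  51  54  51  56  52  51  53  57  55  52  54  56
 50  52  51  51  49  47  54  47  50  48  48  53  49  50  50  52  51  50  50  52  50  50  51  54  46  52  54  54  54  52  55  49  54  54  56  55  49
 53  51  50  51  54  48  54  53  51  56  55  53  51  53  52  52  52  58  52  52  54  50  50  56  51  50  54  49  52  54  53  52  54  51  57  54  53
 52  51  51  50  54  53  52  49  48  54  52  51  53  53  
[... 1314 characters left out ...]
  54  52  53  52  52  52  48  48  49  50  51  56  50  52  53  51  50  50  52  53  50  47  52  56  54  52  53
 47  53  48  51  51  50  50  51  48  53  54  53  50  52  48  49  50  52  50  46  57  52  53  50  50  49  53  49  51  52  54  49  54  54  51  50  54
 51  52  52  50  56  51  49  51  52  48  51  49  52  49  51  52  53  54  52  54  48  49  47  51  52  50  51  50  52  54  52  51  53  51  54  53  53
 59  59  54  58  56  56  57  55  57  58  58  56  56  57  54  55  54  55  53  55  55  54  53  50  57  57  48  52  54  51  55  54  54  55  56  53  56
 77  78  79  80  76  75  77  76  80  78  77  78  76  78  73  76  77  81  77  77  79  78  77  77  75  76  77  78  81  76  77  77  76  75  79  77  74
```

Run:
```python
from h import *
def rect(c,ctr,h=.022,n=88):
    g=[(-h,-h),(h,-h),(h,h),(-h,h)]
    s=np.float32([proj(c,[ctr[0]+a,ctr[1]+b,.075]) for a,b in g]); d=np.float32([[0,0],[n,0],[n,n],[0,n]])
    return cv2.cvtColor(cv2.warpPerspective(c['frame'],cv2.getPerspectiveTransform(s,d),(n,n),flags=2),cv2.COLOR_RGB2GRAY)
s=snap('scene','s12')
for fn in ['s1','s3','s12']:
    c=load(fn); g=rect(c,(.5755,.255)); n=88
    # disc center from bright pixels
    yy,xx=np.mgrid[:n,:n]; b=g>178
    cx,cy=xx[b].mean(),yy[b].mean(); r=np.hypot(xx-cx,yy-cy)
    best=max((( -g[(np.abs((xx-cx)*-np.sin(t)+(yy-cy)*np.cos(t)-o)<5)&(r<28)].mean(),np.degrees(t),o) for t in np.radians(np.arange(0,180,1)) for o in np.arange(-8,9,2)))
    print(fn,'disc centre off mm',(cx-44)/2,(cy-44)/2,'slot angle',best[1],'off mm',best[2]/2)
cv2.imwrite('pics/r12.png',cv2.resize(rect(s,(.5755,.255)),(400,400)))
```

```text
s1 disc centre off mm 0.8846480067854117 -0.3134011874469884 slot angle 100.0 off mm 1.0
s3 disc centre off mm 1.067730802415877 -0.5345125107851594 slot angle 5.0 off mm 1.0
s12 disc centre off mm nan nan slot angle 0.0 off mm -4.0<stdin>:11: RuntimeWarning: Mean of empty slice.
  ret = ret.dtype.type(ret / rcount)
<stdin>:12: RuntimeWarning: Mean of empty slice.
```

Call:
{"name": "move_arm", "arguments": {
  "commands": [
    {"hand": 1, "travel": [-2.23, -1.56, 0], "twist": [0, 0, 0.4]},
    {"hand": 1, "travel": [-2.23, -1.56, 0], "twist": [0, 0, 0]},
    {"hand": 1, "travel": [-2.23, -1.56, 0], "twist": [0, 0, 0]},
    {"hand": 1, "travel": [-2.23, -1.56, 0], "twist": [0, 0, 0]},
    {"hand": 1, "travel": [-2.23, -1.56, 0], "twist": [0, 0, 0]}
  ]
}}

```text
time: 54.9
position: [0.5527, 0.2672, 0.2438]
tool_rot: [-0.048, 0.999, -0.0, -0.0]
ft_force: [0.6, 1.1, 0.1]
grip_width: 0.0137
grip_force: 50.0
```

Call:
{"name": "move_arm", "arguments": {
  "commands": [
    {"hand": 1, "travel": [-2.23, -1.56, 0], "twist": [0, 0, 0]},
    {"hand": 1, "travel": [0, 0, 2.0], "twist": [0, 0, 0]},
    {"hand": 1, "travel": [0, 0, 2.0], "twist": [0, 0, 0]},
    {"hand": 1, "travel": [0, 0, 1.0], "twist": [0, 0, 0]},
    {"hand": 1, "travel": [0, 0, 0], "twist": [0, 0, 0]}
  ]
}}

```text
time: 55.32
position: [0.5735, 0.2539, 0.1909]
tool_rot: [-0.049, 0.999, -0.001, -0.003]
ft_force: [0.2, 0.2, -0.0]
grip_width: 0.0133
grip_force: 50.0
```

Call:
{"name": "move_arm", "arguments": {
  "commands": [
    {"hand": 1, "travel": [0, 0, 0], "twist": [0, 0, 0]},
    {"hand": 1, "travel": [0, 0, 0], "twist": [0, 0, 0]},
    {"hand": 1, "travel": [0, 0, 0], "twist": [0, 0, 0]},
    {"hand": 1, "travel": [0, 0, 0], "twist": [0, 0, 0]}
  ]
}}

```text
time: 55.65
position: [0.5763, 0.255, 0.1953]
tool_rot: [-0.05, 0.999, 0.0, 0.001]
ft_force: [-0.5, -0.1, -0.6]
grip_width: 0.0137
grip_force: 50.0
```

Run:
```python
from h import *
st(); plan([.5755,.255,.176],186,.03)
s=snap('scene','s13'); w=snap('wrist','w13')
u,v=proj(s,[.5755,.255,.08]).astype(int)
a=cv2.resize(s['frame'][v-40:v+30,u-40:u+40],(400,350),interpolation=2)
b=cv2.resize(w['frame'],(400,300),interpolation=2); b=cv2.copyMakeBorder(b,0,50,0,0,0)
cv2.imwrite('pics/x13.png',np.hstack([a,b])[:,:,::-1])
```

```text
55.65 [0.5763 0.255  0.1953] rpy [-1.7430e+02  1.4000e-01  1.7998e+02] F [-0.5 -0.1 -0.6] w 0.013699861164623149 49.99985218048096 q [ 0.24  0.58  1.46 -0.    1.1  -1.43]
twist x 1 [0.02, 0.14, -0.3]
total [0.08 0.01 1.93] travel x 1 [0.08, 0.01, 1.93]
```

View pics/x13.png

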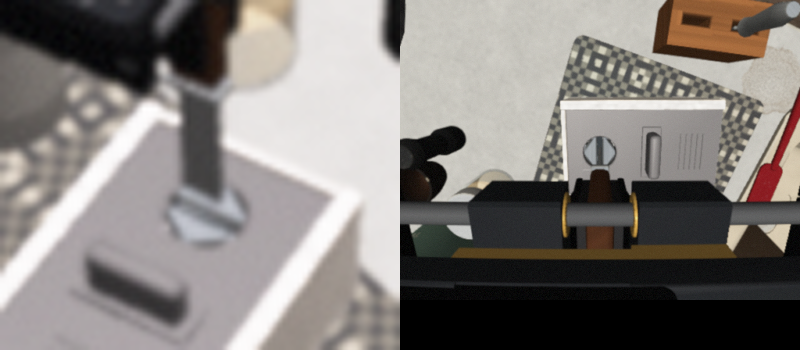

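Blade (tip edge ≈(185,190)–(222,198)) is parallel to and above the slot (170,205)–(240,228); lid shut. Insert.

Call:
{"name": "move_arm", "arguments": {
  "commands": [
    {"hand": 1, "travel": [0.06, 0, 0.6], "twist": [0, 0, 0]},
    {"hand": 1, "travel": [0, 0, 0.5], "twist": [0, 0, 0]},
    {"hand": 1, "travel": [0, 0, 0], "twist": [0, 0, 0]},
    {"hand": 1, "travel": [0, 0, 0], "twist": [0, 0, 0]}
  ]
}}

```text
time: 56.08
position: [0.5746, 0.2544, 0.1822]
tool_rot: [-0.05, 0.999, -0.0, -0.001]
ft_force: [0.4, 0.3, -0.3]
grip_width: 0.0134
grip_force: 50.0
```

Call:
{"name": "move_arm", "arguments": {
  "commands": [
    {"hand": 1, "travel": [0, 0, 0.4], "twist": [0, 0, 0]},
    {"hand": 1, "travel": [0, 0, 0], "twist": [0, 0, 0]},
    {"hand": 1, "travel": [0, 0, 0], "twist": [0, 0, 0]}
  ]
}}

```text
time: 56.33
position: [0.575, 0.2544, 0.1786]
tool_rot: [-0.05, 0.999, -0.0, -0.0]
ft_force: [0.8, -0.5, 0.4]
grip_width: 0.0136
grip_force: 50.0
```

Call:
{"name": "move_arm", "arguments": {
  "commands": [
    {"hand": 1, "travel": [0, 0, 0.4], "twist": [0, 0, 0]},
    {"hand": 1, "travel": [0, 0, 0], "twist": [0, 0, 0]},
    {"hand": 1, "travel": [0, 0, 0], "twist": [0, 0, 0]}
  ]
}}

```text
time: 56.58
position: [0.575, 0.2544, 0.1747]
tool_rot: [-0.05, 0.999, -0.0, -0.0]
ft_force: [0.3, 0.6, -0.5]
grip_width: 0.0137
grip_force: 50.0
```

Call:
{"name": "move_arm", "arguments": {
  "commands": [
    {"hand": 1, "travel": [0, 0, 0], "twist": [0, 0, 5]},
    {"hand": 1, "travel": [0, 0, 0], "twist": [0, 0, 6]},
    {"hand": 1, "travel": [0, 0, 0], "twist": [0, 0, 6]},
    {"hand": 1, "travel": [0, 0, 0], "twist": [0, 0, 6]},
    {"hand": 1, "travel": [0, 0, 0], "twist": [0, 0, 6]}
  ]
}}

```text
time: 57.0
position: [0.5752, 0.2547, 0.175]
tool_rot: [0.204, 0.979, 0.0, 0.0]
ft_force: [-0.4, 1.1, -1.9]
grip_width: 0.0136
grip_force: 50.0
```

Call:
{"name": "move_arm", "arguments": {
  "commands": [
    {"hand": 1, "travel": [0, 0, 0], "twist": [0, 0, 6]},
    {"hand": 1, "travel": [0, 0, 0], "twist": [0, 0, 6]},
    {"hand": 1, "travel": [0, 0, 0], "twist": [0, 0, 6]},
    {"hand": 1, "travel": [0, 0, 0], "twist": [0, 0, 6]},
    {"hand": 1, "travel": [0, 0, 0], "twist": [0, 0, 6]}
  ]
}}

```text
time: 57.42
position: [0.5753, 0.2549, 0.175]
tool_rot: [0.451, 0.893, 0.0, 0.0]
ft_force: [0.1, 0.8, -1.2]
grip_width: 0.0134
grip_force: 50.0
```

Call:
{"name": "move_arm", "arguments": {
  "commands": [
    {"hand": 1, "travel": [0, 0, 0], "twist": [0, 0, 6]},
    {"hand": 1, "travel": [0, 0, 0], "twist": [0, 0, 6]},
    {"hand": 1, "travel": [0, 0, 0], "twist": [0, 0, 6]},
    {"hand": 1, "travel": [0, 0, 0], "twist": [0, 0, 6]},
    {"hand": 1, "travel": [0, 0, 0], "twist": [0, 0, 6]}
  ]
}}

```text
time: 57.83
position: [0.5754, 0.2549, 0.175]
tool_rot: [0.666, 0.746, 0.001, 0.0]
ft_force: [-0.8, 1.5, -2.1]
grip_width: 0.0137
grip_force: 50.0
```

Call:
{"name": "move_arm", "arguments": {
  "commands": [
    {"hand": 1, "travel": [0, 0, 0], "twist": [0, 0, 4]},
    {"hand": 1, "travel": [0, 0, 0], "twist": [0, 0, 3]},
    {"hand": 1, "travel": [0, 0, 0], "twist": [0, 0, 3]},
    {"hand": 1, "travel": [0, 0, 0], "twist": [0, 0, 0]}
  ]
}}

```text
time: 58.17
position: [0.5755, 0.2549, 0.175]
tool_rot: [0.727, 0.686, 0.001, 0.0]
ft_force: [-0.3, 1.1, -1.5]
grip_width: 0.0138
grip_force: 50.0
```

Run:
```python
from h import *
st(); print(robot.get_obs()['moment'])
```

```text
58.1667 [0.5755 0.2549 0.175 ] rpy [ 8.6650e+01 -5.0000e-02  1.7995e+02] F [-0.3  1.1 -1.5] w 0.013832137855611966 50.00069199129939 q [0.24 0.6  1.48 0.   1.06 0.3 ]
[ 0.16918596 -0.11561514  0.03801722]
```

Call:
{"name": "move_arm", "arguments": {
  "commands": [
    {"hand": 1, "travel": [0, 0, 0], "twist": [0, 0, 2.5]},
    {"hand": 1, "travel": [0, 0, 0], "twist": [0, 0, 2.5]},
    {"hand": 1, "travel": [0, 0, 0], "twist": [0, 0, 0]}
  ]
}}

```text
time: 58.42
position: [0.5755, 0.2549, 0.175]
tool_rot: [0.756, 0.655, 0.001, 0.0]
ft_force: [0.5, 1.3, -1.7]
grip_width: 0.0138
grip_force: 50.0
```

Run:
```python
from h import *
st(); print(robot.get_obs()['moment'])
```

```text
58.4167 [0.5755 0.2549 0.175 ] rpy [ 8.1770e+01 -5.0000e-02  1.7995e+02] F [ 0.5  1.3 -1.7] w 0.013783409297774928 50.000926363281906 q [0.24 0.6  1.48 0.   1.06 0.38]
[ 0.24001679 -0.10232964  0.23312923]
```

Call:
{"name": "move_arm", "arguments": {
  "commands": [
    {"hand": 1, "travel": [0, 0, 0], "twist": [0, 0, 1]},
    {"hand": 1, "travel": [0, 0, 0], "twist": [0, 0, 0]},
    {"hand": 1, "travel": [0, 0, 0], "twist": [0, 0, -4.6]},
    {"hand": 1, "travel": [0, 0, 0], "twist": [0, 0, -4.6]},
    {"hand": 1, "travel": [0, 0, 0], "twist": [0, 0, 0]}
  ]
}}

```text
time: 58.83
position: [0.5752, 0.2542, 0.1751]
tool_rot: [0.707, 0.707, -0.0, 0.0]
ft_force: [-0.1, 0.4, 0.4]
grip_width: 0.0136
grip_force: 50.0
```

Call:
{"name": "move_arm", "arguments": {
  "commands": [
    {"hand": 1, "travel": [0, 0, -0.5], "twist": [0, 0, 0]},
    {"hand": 1, "travel": [0, 0, -1.5], "twist": [0, 0, 0]},
    {"hand": 1, "travel": [0, 0, -3], "twist": [0, 0, 0]},
    {"hand": 1, "travel": [0, 0, -3.5], "twist": [0, 0, 0]},
    {"hand": 1, "travel": [0, 0, 0], "twist": [0, 0, 0]}
  ]
}}

```text
time: 59.25
position: [0.5789, 0.2554, 0.2677]
tool_rot: [0.708, 0.706, 0.006, 0.004]
ft_force: [1.2, 0.9, -0.0]
grip_width: 0.0139
grip_force: 50.0
```

Call:
{"name": "move_arm", "arguments": {
  "commands": [
    {"hand": 1, "travel": [1.6, -2.82, 0], "twist": [0, 0, 0]},
    {"hand": 1, "travel": [1.6, -2.82, 0], "twist": [0, 0, 0]},
    {"hand": 1, "travel": [1.6, -2.82, 0], "twist": [0, 0, 0]},
    {"hand": 1, "travel": [1.6, -2.82, 0], "twist": [0, 0, 0]},
    {"hand": 1, "travel": [1.6, -2.82, 0], "twist": [0, 0, 0]}
  ]
}}

```text
time: 59.67
position: [0.4327, 0.3348, 0.2601]
tool_rot: [0.709, 0.706, -0.0, -0.0]
ft_force: [0.4, 0.6, 0.0]
grip_width: 0.0139
grip_force: 50.0
```

Call:
{"name": "move_arm", "arguments": {
  "commands": [
    {"hand": 1, "travel": [0, 0, 2.5], "twist": [0, 0, 0]},
    {"hand": 1, "travel": [0, 0, 2.5], "twist": [0, 0, 0]},
    {"hand": 1, "travel": [0, 0, 0.8], "twist": [0, 0, 0]},
    {"hand": 1, "travel": [0, 0, 0], "twist": [0, 0, 0]},
    {"hand": 1, "travel": [0, 0, 0], "twist": [0, 0, 0]}
  ]
}}

```text
time: 60.08
position: [0.4346, 0.3346, 0.2021]
tool_rot: [0.708, 0.706, -0.0, -0.0]
ft_force: [0.5, 0.1, -0.1]
grip_width: 0.0139
grip_force: 50.0
```

Run:
```python
from h import *
st(); plan([.434,.3347,.116],90)
```

```text
60.0833 [0.4346 0.3346 0.2021] rpy [ 8.9830e+01  2.0000e-02 -1.7997e+02] F [ 0.5  0.1 -0.1] w 0.013880345344230344 49.99971649143845 q [ 0.45  0.47  1.66 -0.    1.01  0.46]
twist x 1 [-0.03, 0.02, -0.17]
total [ 0.01 -0.06  8.61] travel x 3 [0.0, -0.02, 2.87]
```

Call:
{"name": "move_arm", "arguments": {
  "commands": [
    {"hand": 1, "travel": [0, -0.05, 1.5], "twist": [0, 0, 0]},
    {"hand": 1, "travel": [0, 0, 1.5], "twist": [0, 0, 0]},
    {"hand": 1, "travel": [0, 0, 0], "twist": [0, 0, 0]}
  ]
}}

```text
time: 60.33
position: [0.4339, 0.3343, 0.1716]
tool_rot: [0.708, 0.706, -0.001, -0.0]
ft_force: [-0.5, 0.5, -0.6]
grip_width: 0.014
grip_force: 50.0
```

Call:
{"name": "move_arm", "arguments": {
  "commands": [
    {"hand": 1, "travel": [0, 0, 1], "twist": [0, 0, 0]},
    {"hand": 1, "travel": [0, 0, 1], "twist": [0, 0, 0]},
    {"hand": 1, "travel": [0, 0, 1], "twist": [0, 0, 0]},
    {"hand": 1, "travel": [0, 0, 0], "twist": [0, 0, 0]}
  ]
}}

```text
time: 60.67
position: [0.4329, 0.3341, 0.1401]
tool_rot: [0.708, 0.706, -0.002, -0.001]
ft_force: [0.0, -0.2, -1.1]
grip_width: 0.0138
grip_force: 50.0
```

Call:
{"name": "move_arm", "arguments": {
  "commands": [
    {"hand": 1, "travel": [0, 0, 1.2], "twist": [0, 0, 0]},
    {"hand": 1, "travel": [0, 0, 0.9], "twist": [0, 0, 0]},
    {"hand": 1, "travel": [0, 0, 0.4], "twist": [0, 0, 0]},
    {"hand": 1, "travel": [0, 0, 0], "twist": [0, 0, 0]},
    {"hand": 1, "travel": [0, 0, 0], "twist": [0, 0, 0]}
  ]
}}

```text
time: 61.08
position: [0.4337, 0.3347, 0.1168]
tool_rot: [0.708, 0.706, -0.0, -0.0]
ft_force: [0.7, -0.2, -0.8]
grip_width: 0.0139
grip_force: 50.0
```

Call:
{"name": "move_arm", "arguments": {
  "commands": [
    {"hand": 1, "travel": [0, 0, 0.25], "twist": [0, 0, 0]},
    {"hand": 1, "travel": [0, 0, 0], "twist": [0, 0, 0]},
    {"hand": 2.5, "travel": [0, 0, 0], "twist": [0, 0, 0]},
    {"hand": 4, "travel": [0, 0, 0], "twist": [0, 0, 0]},
    {"hand": 4, "travel": [0, 0, 0], "twist": [0, 0, 0]}
  ]
}}

```text
time: 61.5
position: [0.434, 0.3349, 0.1148]
tool_rot: [0.708, 0.706, 0.0, 0.0]
ft_force: [0.5, -0.4, 0.3]
grip_width: 0.0266
grip_force: 0.0
```

Call:
{"name": "move_arm", "arguments": {
  "commands": [
    {"hand": 4, "travel": [0, 0, 0], "twist": [0, 0, 0]},
    {"hand": 4, "travel": [0, 0, -2], "twist": [0, 0, 0]},
    {"hand": 4, "travel": [0, 0, -3.5], "twist": [0, 0, 0]},
    {"hand": 4, "travel": [0, 0, -3.5], "twist": [0, 0, 0]},
    {"hand": 4, "travel": [0, 0, -3.5], "twist": [0, 0, 0]}
  ]
}}

```text
time: 61.92
position: [0.4334, 0.3345, 0.2406]
tool_rot: [0.708, 0.706, -0.001, -0.0]
ft_force: [1.6, 0.2, -0.1]
grip_width: 0.0396
grip_force: 0.0
```

Call:
{"name": "move_arm", "arguments": {
  "commands": [
    {"hand": 4, "travel": [2, 0, -3], "twist": [0, 0, 0]},
    {"hand": 4, "travel": [3.5, 0, 0], "twist": [0, 0, 0]},
    {"hand": 4, "travel": [3.5, 0, 0], "twist": [0, 0, 0]},
    {"hand": 4, "travel": [0, 0, 0], "twist": [0, 0, 0]},
    {"hand": 4, "travel": [0, 0, 0], "twist": [0, 0, 0]}
  ]
}}

```text
time: 62.33
position: [0.4335, 0.4259, 0.2694]
tool_rot: [0.707, 0.707, -0.0, 0.0]
ft_force: [0.2, 0.4, -1.2]
grip_width: 0.0401
grip_force: 0.0
```

Run:
```python
from h import *
st(); s=snap('scene','s14'); w=snap('wrist','w14')
def rect(c,ctr,h=.022,n=88):
    g=[(-h,-h),(h,-h),(h,h),(-h,h)]
    q=np.float32([proj(c,[ctr[0]+a,ctr[1]+b,.075]) for a,b in g]); d=np.float32([[0,0],[n,0],[n,n],[0,n]])
    return cv2.cvtColor(cv2.warpPerspective(c['frame'],cv2.getPerspectiveTransform(q,d),(n,n),flags=2),cv2.COLOR_RGB2GRAY)
for nm,c in [('s',s),('w',w)]:
    g=rect(c,(.5755,.255)); n=88; yy,xx=np.mgrid[:n,:n]; cx=cy=44; r=np.hypot(xx-cx,yy-cy)
    print(nm,max((( -g[(np.abs((xx-cx)*-np.sin(t)+(yy-cy)*np.cos(t)-o)<5)&(r<28)].mean(),np.degrees(t),o) for t in np.radians(np.arange(0,180,1)) for o in np.arange(-8,9,2))))
a=cv2.resize(s['frame'][150:310,190:350],(360,360),interpolation=2)
b=cv2.resize(w['frame'],(440,330),interpolation=2); b=cv2.copyMakeBorder(b,0,30,0,0,0)
cv2.imwrite('pics/x14.png',np.hstack([a,b])[:,:,::-1])
```

```text
62.3333 [0.4335 0.4259 0.2694] rpy [9.0050e+01 1.0000e-02 1.7999e+02] F [ 0.2  0.4 -1.2] w 0.040133675040751327 0.0 q [ 0.59  0.47  1.44 -0.    1.23  0.59]
s (np.float64(-8.750448833034111), np.float64(33.0), np.int64(0))
w (np.float64(-57.28625235404896), np.float64(25.0), np.int64(8))
```

Call:
{"name": "move_arm", "arguments": {
  "commands": [
    {"hand": 4, "travel": [2.6, -2.8, 0], "twist": [0, 0, 0]},
    {"hand": 4, "travel": [2.6, -2.8, 0], "twist": [0, 0, 0]},
    {"hand": 4, "travel": [2.6, -2.8, 0], "twist": [0, 0, 0]},
    {"hand": 4, "travel": [2.6, -2.8, 0], "twist": [0, 0, 0]},
    {"hand": 4, "travel": [2.6, -2.8, 0], "twist": [0, 0, 0]}
  ]
}}

```text
time: 62.85
position: [0.2935, 0.5542, 0.2691]
tool_rot: [0.709, 0.706, -0.001, 0.0]
ft_force: [0.8, 0.2, 0.0]
grip_width: 0.0397
grip_force: 0.0
```

Call:
{"name": "move_arm", "arguments": {
  "commands": [
    {"hand": 4, "travel": [2, -3, 0], "twist": [0, 0, 0]},
    {"hand": 4, "travel": [2, -3, 0], "twist": [0, 0, 0]},
    {"hand": 4, "travel": [1, -3, 0], "twist": [0, 0, 0]},
    {"hand": 4, "travel": [0, 0, 0], "twist": [0, 0, 0]},
    {"hand": 4, "travel": [0, 0, 0], "twist": [0, 0, 0]}
  ]
}}

```text
time: 63.27
position: [0.2032, 0.6043, 0.269]
tool_rot: [0.707, 0.707, -0.001, 0.001]
ft_force: [-0.3, 0.4, 0.2]
grip_width: 0.04
grip_force: 0.0
```

Run:
```python
from h import *
st()
def rect(c,ctr,h=.022,n=88):
    g=[(-h,-h),(h,-h),(h,h),(-h,h)]
    q=np.float32([proj(c,[ctr[0]+a,ctr[1]+b,.075]) for a,b in g]); d=np.float32([[0,0],[n,0],[n,n],[0,n]])
    return cv2.cvtColor(cv2.warpPerspective(c['frame'],cv2.getPerspectiveTransform(q,d),(n,n),flags=2),cv2.COLOR_RGB2GRAY)
for nm in ['scene','top']:
    c=snap(nm,nm+'15'); g=rect(c,(.5755,.255)); n=88; yy,xx=np.mgrid[:n,:n]; cx,cy=44,44; r=np.hypot(xx-cx,yy-cy)
    print(nm,max((( -g[(np.abs((xx-cx)*-np.sin(t)+(yy-cy)*np.cos(t)-o)<5)&(r<28)].mean(),np.degrees(t),o) for t in np.radians(np.arange(0,180,1)) for o in np.arange(-8,9,2))))
    # diff with start
    d=np.abs(load(nm+'0')['frame'].astype(int)-c['frame']).max(2)
    m=(cv2.blur(d.astype(np.float32),(3,3))>40).astype(np.uint8); k,l,s,ce=cv2.connectedComponentsWithStats(m)
    print([(s[i,:5].tolist()) for i in range(1,k) if s[i,4]>25])
```

```text
63.2667 [0.2032 0.6043 0.269 ] rpy [ 9.0010e+01  1.1000e-01 -1.7999e+02] F [-0.3  0.4  0.2] w 0.040046665016490283 0.0 q [ 1.07  0.51  1.36 -0.    1.27  1.07]
scene (np.float64(-118.97287522603979), np.float64(95.0), np.int64(0))
[[241, 135, 25, 40, 628], [229, 169, 29, 38, 479], [279, 168, 233, 216, 24716], [302, 182, 21, 18, 257], [341, 199, 16, 19, 205], [312, 214, 14, 18, 163], [254, 357, 41, 27, 706], [502, 356, 10, 21, 130]]
top (np.float64(-55.09611829944547), np.float64(95.0), np.int64(6))
[[297, 139, 23, 21, 136], [235, 172, 20, 19, 212], [310, 209, 15, 22, 290], [279, 242, 14, 22, 275], [310, 250, 15, 23, 296], [0, 344, 39, 40, 636], [0, 366, 6, 6, 27]]
```

Slot reads 95° (box axis 96°), so it is locked. The lid, stand, spreader and grinder match the start picture, and the batteries are off the worktop.

```bash
python3 -c "
from rig import robot
print(robot.hand_in())"
```

```text
the job is handed in; nothing more can be done
None
```

The job is handed in, with no verdict returned: three batteries are in the shut, locked box, the jar is upright on the worktop, the spreader is back in its stand and the grinder looks unmoved.

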